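# Scoop spindle whorls from the trough into the finds box

### The arm

A 6-joint arm with a two-finger parallel gripper is mounted at the origin on the work surface. World frame = base frame: x ahead of the robot, y to its left, z up, the work surface at z = 0. Lengths are in mm, angles in rad, forces in N, time in s.
With the tool pointing down it reaches from about 325 to 775 mm from the base axis. Payload 5.5 kg.
Tool frame: the origin (TCP) lies between the finger pads; the fingertips stand 8 mm ahead of it and the grasp point (between the pads) lies 11 mm behind it; z points along the fingers, x is the direction in which the jaws open and shut, and the axes are right-handed (so a half turn about z gives the same grasp; the last joint's range is limited). The gripper opens to 88 mm and grips with 3 to 60 N. Pads are 20 mm wide; open, the fingers measure 115 mm over their backs; the gripper's body (75 mm by 178 mm) begins 61 mm behind the grasp point.
Start: joints at [-1.352, 0.091, 1.231, -0, 1.82, -0.057], TCP at [163.389, -577.339, 230.631] pointing down, gripper open.
Joint ranges: [-2.87, 2.87], [-0.86, 2.18], [0.17, 2.46], [-1.51, 4.65], [0.06, 2.69], [-2.65, 2.65]. Speed limits (rad/s): [2.57, 2.57, 3.01, 3.14, 3.14, 3.14].

### API

Orientations are given as [roll, pitch, yaw] about the fixed x, y, z axes, in that order (R = Rz(yaw) Ry(pitch) Rx(roll)).
In Python, from cell import manip gives the robot as it stands. The module is installed in compiled form; this text tells all that it offers.
- The arm moves only by the tool arm_command, never from a script. Its argument "targets" is a list that holds one entry, the list of rows, each a list of 6 numbers: the shift along the tool's x, y, z in mm, then the turn, a rotation vector about the tool's x, y, z in rad. A call has 1 to 8 rows; each row is the pose to reach, as a shift and turn from the pose commanded when the call began, along the tool's axes at that moment; what a row does not reach only later rows make up. A row lasts 1/8 s, in which the tool goes at most 62.5 mm and 10.7 degrees, less where a joint would pass 70% of its speed; a pose out of reach is approached as far as the arm can. A call with a gripper value outside its range is refused whole. "claw" is the finger opening in mm, from 0 to 87.8, set as the call begins (left out, the last holds). The fingers move at their own pace and stop on an object; the grip force is fixed at half the most. Time passes only in rows, so rows that repeat a pose let the fingers close. It gives the time, the measured TCP pose, the force and the opening at its end, in the units of the state.
- manip.state(): the state, without advancing time (a new reading comes with each control period).
- manip.snapshot(name): name is "scene" or "top"; returns the picture (420x560x3 uint8, blue, green, red); there is no depth.
- manip.calibration(name): a dict with "camera_matrix" (3x3 intrinsics, pixels), "extrinsics" (4x4, takes a point from world to camera coordinates). Camera axes: x right, y up, looking along -z (the intrinsics and any distortion apply to the point x, -y, -z); pixel columns grow to the right and rows downward; lengths in mm; the calibration is good to about 2 mm. A picture is of the moment at which its call begins. calibration takes no time and is no camera call.
- manip.sign_off(): hands the job in, once; it reports no verdict.
The state is a dict: "time": time; "joint_positions": joint angles; "joint_velocities": joint speeds; "effort": joint torques, N m; "tool_pos": TCP position; "tcp_rot": TCP orientation; "contact_force": force on the tool from outside, world axes, zero at the start; "wrist_torque": the same for the moment, N m; "width": finger opening in mm.
Only numpy, scipy, OpenCV 4.12 (cv2) and the standard library are available. Lean on these libraries where they do the work, as an engineer would, in place of code of your own. Each camera call takes 0.05 s, during which the arm holds its last target.

### The job

Take the yellow-handled scoop from its grey pad, scoop the clay spindle whorls (chunky beads) out of the terracotta trough and tip at least three of them gently, from low over it, into the blue box, without touching any whorl with the gripper. Then stand the scoop upright back on its grey pad and push the box's white lid fully shut. Every whorl must end up in the box or in the trough, and the jar, brush, pale roll and brass weight must be left alone.

Things in the scene. Friction and masses are not known exactly. Their poses are not given: they have to be found in the camera images.
- scoop: hand scoop standing on its pan; origin: centre of the pan's underside, +x to the open lip. Polished aluminium pan 120 (x) by 110 (y), floor 2 thick, side and back walls 41 high, 3 thick. Behind the back wall a yellow post (x -60 to -74) rises to a level yellow bar: x -60 to -165, 20 wide (y), 24 high, centred at z 85. About 240 g, mostly in the pan
- scoop_grip (a point): on the scoop's bar handle, the middle of the free part (scoop frame x -115, y 0, z 85); axes as the scoop's
- scoop_lip (a point): middle of the open front edge of the scoop's pan, at its underside (scoop frame x 60, y 0, z 0)
- scoop_pan (a point): middle of the scoop's pan, 13 above its floor (scoop frame x 0, y 0, z 15)
- trough: fixed terracotta planter trough; origin: centre of its underside, x along its length. Floor 260 (x) by 145 (y), upper side at z 10; walls lean outwards (22 degrees at the ends, 16 at the sides); rim top at z 59, inner rim edge at x +-146, y +-83, outer size 324 by 198. At the start the whorls lie side by side in its +x half, x 15 to 115
- finds_box: fixed blue plastic box, open at the top, outer size 140 (x) by 170 (y) by 65 high, walls 5 thick, inner floor (dark foam liner) at z 11. Origin: centre of its underside; its lid is hinged along the top of its +x side
- box_floor (a point): centre of the box's inner floor, the top of a dark foam liner, 11 above the box's underside; the inside is 130 by 160
- lid (a joint): angle of the blue box's white lid in rad: 0 = shut flat on the box, 1.57 = upright, 1.9 = fully open, leaning away to +x. The hinge is stiff: the lid stays where it is left and can simply be pushed over and down. A panel 8 thick, about 140 by 170
- lid_hinge (a point): middle of the lid's hinge line, at the top of the box's +x side; the hinge runs along the box's y
- lid_handle (a point): small black knob on the lid's outer face near the edge away from the hinge; it stands about 35 mm off the face
- pad: fixed grey pad, 200 (x) by 150 (y) by 8 thick, the scoop's place. Origin: centre of its underside
- whorl0: brick red spindle whorl: a chunky double-cone clay bead, 36 across its waist, 24 high between two flat ends 14 across, about 35 g; origin at its centre, z along its axis
- whorl1: pale buff spindle whorl: a chunky double-cone clay bead, 36 across its waist, 24 high between two flat ends 14 across, about 35 g; origin at its centre, z along its axis
- whorl2: blue-glazed spindle whorl: a chunky double-cone clay bead, 36 across its waist, 24 high between two flat ends 14 across, about 35 g; origin at its centre, z along its axis
- whorl3: dark grey spindle whorl: a chunky double-cone clay bead, 36 across its waist, 24 high between two flat ends 14 across, about 35 g; origin at its centre, z along its axis
- whorl4: ochre yellow spindle whorl: a chunky double-cone clay bead, 36 across its waist, 24 high between two flat ends 14 across, about 35 g; origin at its centre, z along its axis
- whorl5: off-white spindle whorl: a chunky double-cone clay bead, 36 across its waist, 24 high between two flat ends 14 across, about 35 g; origin at its centre, z along its axis
- jar: bystander, to be left alone: squat amber glass jar with a white cap, 56 mm across, 85 mm high; origin at the centre of its underside
- brush: bystander, to be left alone: brush with a handle, 160 mm long, lying flat
- tape_roll: bystander, to be left alone: pale disc-shaped roll, 60 mm across, 25 mm high; origin at the centre of its underside
- weight: bystander, to be left alone: brass weight with a knob, 52 mm across, 70 mm high; origin at the centre of its underside
Mind the look-alikes: they are no part of the job. Leave any pink look-alike of the finds_box alone.

How it is judged (in metres and radians):
On the way, in this order (a step that is already met when the one before it is completed fails the run):
1. the scoop is lifted off its pad (z of scoop in the frame of pad above 0.05 m), for 0.1 s.
2. the scoop carries at least one spindle whorl in its pan, held above the trough's rim height (height (world z) of scoop_lip above 0.09 m and distance between any of whorl0, whorl1, whorl2, whorl3, whorl4, whorl5 and scoop_pan below 0.065 m), for 0.2 s.
3. at least three spindle whorls are in the blue box ((distance between each of whorl0, whorl1, whorl2 and box_floor below 0.098 m or distance between each of whorl3, whorl4, whorl5 and box_floor below 0.098 m or ((distance between each of whorl0, whorl1 and box_floor below 0.098 m or distance between each of whorl0, whorl2 and box_floor below 0.098 m or distance between each of whorl1, whorl2 and box_floor below 0.098 m) and distance between any of whorl3, whorl4, whorl5 and box_floor below 0.098 m) or (distance between any of whorl0, whorl1, whorl2 and box_floor below 0.098 m and (distance between each of whorl3, whorl4 and box_floor below 0.098 m or distance between each of whorl3, whorl5 and box_floor below 0.098 m or distance between each of whorl4, whorl5 and box_floor below 0.098 m)))), for 0.2 s.
At the end, for the whole second after the job is handed in: At least three of the six spindle whorls lie inside the blue box and every other whorl lies inside the box or the trough; the lid is shut (below 0.07 rad); the scoop stands upright (within 0.1 rad) and at rest on its pan on the grey pad, its origin within 60 mm of the pad's centre ((distance between each of whorl0, whorl1, whorl2 and box_floor below 0.098 m or distance between each of whorl3, whorl4, whorl5 and box_floor below 0.098 m or ((distance between each of whorl0, whorl1 and box_floor below 0.098 m or distance between each of whorl0, whorl2 and box_floor below 0.098 m or distance between each of whorl1, whorl2 and box_floor below 0.098 m) and distance between any of whorl3, whorl4, whorl5 and box_floor below 0.098 m) or (distance between any of whorl0, whorl1, whorl2 and box_floor below 0.098 m and (distance between each of whorl3, whorl4 and box_floor below 0.098 m or distance between each of whorl3, whorl5 and box_floor below 0.098 m or distance between each of whorl4, whorl5 and box_floor below 0.098 m))) and height (world z) of each of whorl0, whorl1, whorl2, whorl3, whorl4, whorl5 above 0.0195 m and (distance between whorl0 and box_floor below 0.098 m or horizontal distance between whorl0 and trough below 0.165 m) and (distance between whorl1 and box_floor below 0.098 m or horizontal distance between whorl1 and trough below 0.165 m) and (distance between whorl2 and box_floor below 0.098 m or horizontal distance between whorl2 and trough below 0.165 m) and (distance between whorl3 and box_floor below 0.098 m or horizontal distance between whorl3 and trough below 0.165 m) and (distance between whorl4 and box_floor below 0.098 m or horizontal distance between whorl4 and trough below 0.165 m) and (distance between whorl5 and box_floor below 0.098 m or horizontal distance between whorl5 and trough below 0.165 m) and value of joint lid below 0.07 rad and horizontal distance between scoop and pad below 0.06 m and angle between scoop's own z axis and vertical below 0.1 rad and z of scoop in the frame of pad below 0.014 m and linear speed of scoop below 0.02 m/s); the robot touches nothing.
It fails at once if a spindle whorl is touched by the gripper's fingers (over 0.5 N) (contact force between the fingers and whorl0 above 0.5 N or contact force between the fingers and whorl1 above 0.5 N or contact force between the fingers and whorl2 above 0.5 N or contact force between the fingers and whorl3 above 0.5 N or contact force between the fingers and whorl4 above 0.5 N or contact force between the fingers and whorl5 above 0.5 N).
It fails at once if a spindle whorl is flung or dropped from high up (faster than 1.7 m/s, a free fall of about 150 mm) (linear speed of any of whorl0, whorl1, whorl2, whorl3, whorl4, whorl5 above 1.7 m/s).
It fails at once if the jar, brush, roll or weight is moved more than 30 mm (distance of any of jar, brush, tape_roll, weight from where it was at the start of the episode above 0.03 m).
It also fails if it takes over 72 s, if anything falls off the work surface, if the arm or the gripper's body presses on something with over 40 N, if the wrist force passes 120 N, or if a joint passes its speed limit or range.

## Working session

There is one attempt and no reset: what is moved stays moved. The work goes in short steps, Python scripts to look and compute and a tool call to move; the robot and the scene stay as the last step left them, time stands still between calls to the robot, and variables do not carry over. Pictures are saved under pics/ and viewed, and the job is handed in when it is done.

Besides the shell and the picture viewer there is one more tool, called after "Call:" as name([rows], argument=value, ...), one row to a line, values as JSON. arm_command: Moves the arm, as the interface text tells. Its arguments: {"type":"object","properties":{"targets":{"type":"array"},"claw":{"type":"number"}},"required":["targets"]}

```bash
mkdir -p pics; python3 - <<'E'
from cell import manip
import cv2, numpy as np
np.set_printoptions(precision=4,suppress=True)
print(manip.state())
for n in ("scene","top"):
    im=manip.snapshot(n); cv2.imwrite(f"pics/{n}0.png",im)
    c=manip.calibration(n); print(n,{k:np.array(v) for k,v in c.items()})
E
```

```text
{'time': 0.0, 'joint_positions': array([-1.3517,  0.0918,  1.2319,  0.    ,  1.8198, -0.0567]), 'joint_velocities': array([-0.0007,  0.0006, -0.0001, -0.0009, -0.0019,  0.0008]), 'effort': array([  0.0018, -44.6449, -40.6441,   0.0701,   0.0291,  -0.0002]), 'tool_pos': array([ 163.3146, -577.0419,  229.5023]), 'tcp_rot': array([-3.1415,  0.002 , -1.295 ]), 'contact_force': array([ 0.6393, -0.0353, -0.3312]), 'wrist_torque': array([ 0.0498, -0.0168,  0.0011]), 'width': 87.5177871886345}
scene {'camera_matrix': array([[404.0424,   0.    , 279.7933],
       [  0.    , 404.0424, 202.618 ],
       [  0.    ,   0.    ,   1.    ]]), 'extrinsics': array([[   -0.7498,     0.6617,     0.0024,   363.6706],
       [   -0.5496,    -0.6248,     0.5546,   248.5034],
       [    0.3685,     0.4145,     0.8321, -1568.3113],
       [    0.    ,     0.    ,     0.    ,     1.    ]])}
top {'camera_matrix': array([[496.6784,   0.    , 285.5897],
       [  0.    , 496.6784, 202.292 ],
       [  0.    ,   0.    ,   1.    ]]), 'extrinsics': array([[    0.0266,    -0.9996,    -0.0117,    50.6847],
       [    0.9962,     0.0255,     0.0838,  -508.0767],
       [   -0.0835,    -0.0139,     0.9964, -1309.4259],
       [    0.    ,     0.    ,     0.    ,     1.    ]])}
```

View pics/scene0.png

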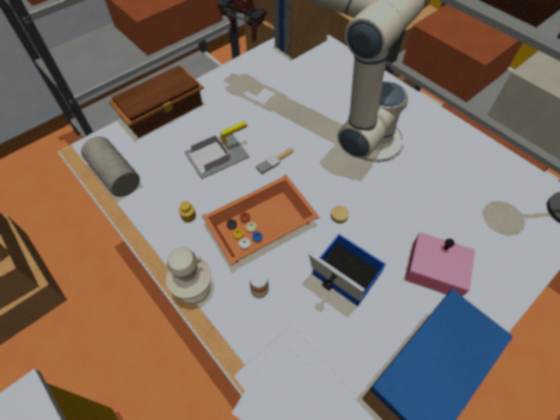

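View pics/top0.png

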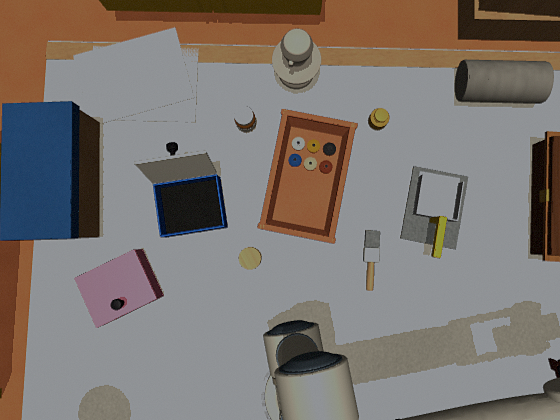

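The top view (up = +x, left = +y) shows:
- Blue box at about (190,207), with its white lid open towards +x and the knob at (172,148). The pink look-alike is at (118,288).
- Scoop pan at about (440,196), with the yellow bar at (440,237), on the grey pad.
- Trough at about (308,177), with the six whorls near (312,155).
- Jar (245,118), brass weight (380,118), roll (250,258) and brush (371,260).

Next I'll crop closely and measure.

```bash
cat > h.py <<'E'
import numpy as np, cv2
from cell import manip
np.set_printoptions(precision=3,suppress=True)
def ray(n,u,v):
    c=manip.calibration(n);K=np.array(c["camera_matrix"]);T=np.array(c["extrinsics"])
    d=np.linalg.solve(K,[u,v,1.]); d=np.array([d[0],-d[1],-d[2]])
    R=T[:3,:3];t=T[:3,3]
    return -R.T@t, R.T@d
def onz(n,u,v,z):
    o,d=ray(n,u,v); return o+d*(z-o[2])/d[2]
def proj(n,p):
    c=manip.calibration(n);K=np.array(c["camera_matrix"]);T=np.array(c["extrinsics"])
    q=T[:3,:3]@np.asarray(p,float)+T[:3,3]; q=K@np.array([q[0],-q[1],-q[2]]); return q[:2]/q[2]
def tri(u1,u2):
    o1,d1=ray("scene",*u1);o2,d2=ray("top",*u2)
    A=np.stack([d1,-d2],1); s=np.linalg.lstsq(A,o2-o1,rcond=None)[0]
    a=o1+s[0]*d1;b=o2+s[1]*d2
    return (a+b)/2,np.linalg.norm(a-b)
def crop(n,im,x0,y0,w,h,k):
    cv2.imwrite(f"pics/{n}.png",cv2.resize(im[y0:y0+h,x0:x0+w],None,fx=k,fy=k,interpolation=cv2.INTER_CUBIC))
E
python3 - <<'E'
from h import *
t=cv2.imread("pics/top0.png"); s=cv2.imread("pics/scene0.png")
crop("c_scoop",t,390,150,100,120,5)
crop("c_trough",t,250,100,120,150,4)
crop("c_box",t,120,130,120,120,5)
crop("c_scoops",s,180,110,100,80,7)
E
```

```text
(no output)
```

View pics/c_scoop.png

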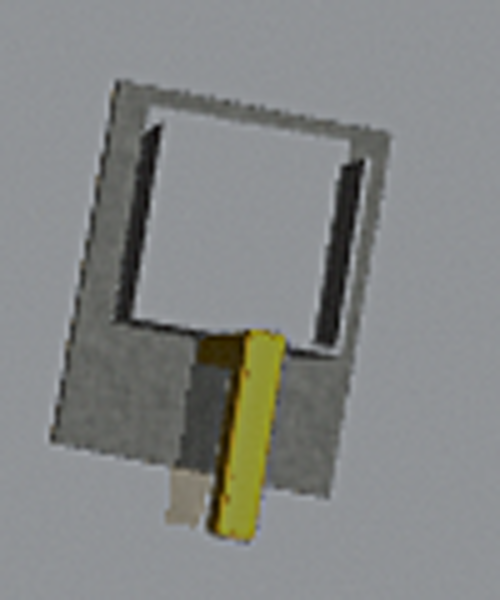

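View pics/c_trough.png

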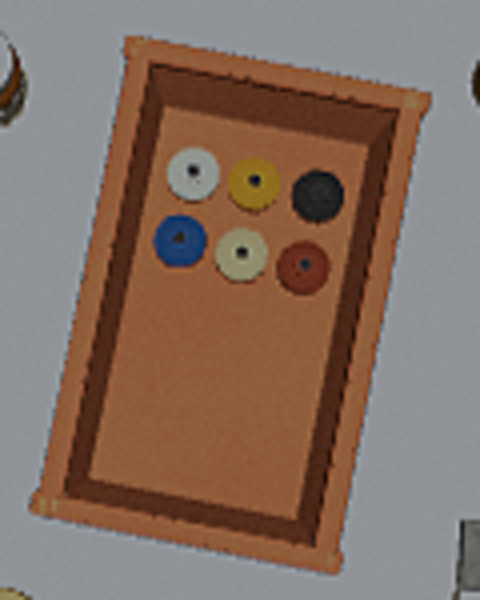

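View pics/c_box.png

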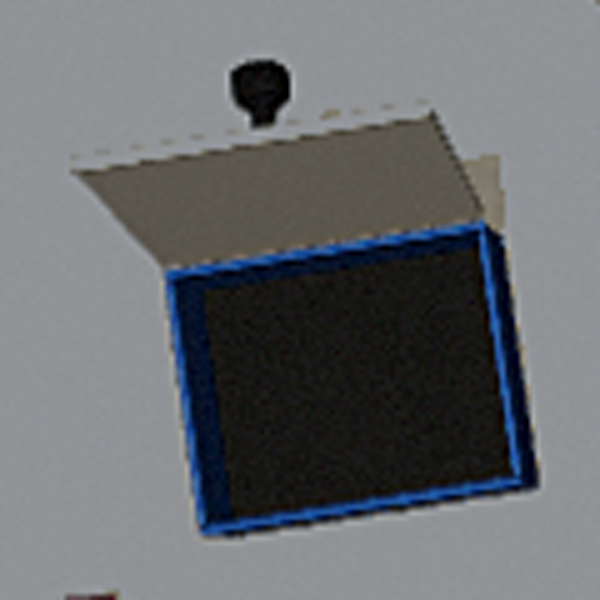

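View pics/c_scoops.png

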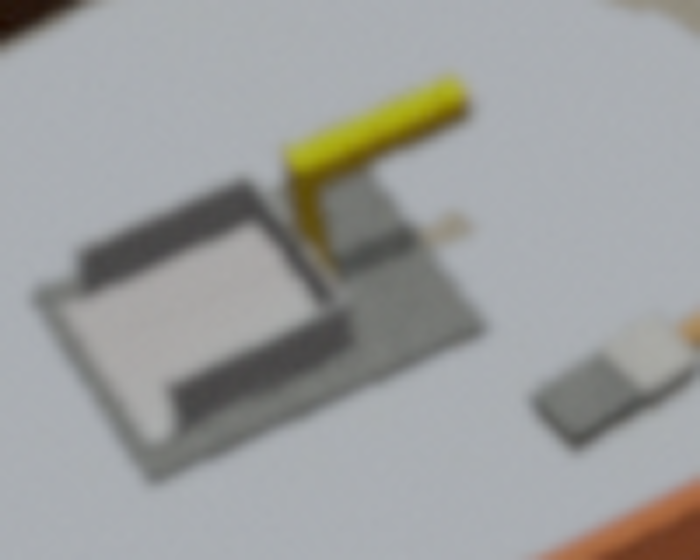

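```bash
python3 - <<'E'
from h import *
def q(name,pts,k,off,z):
    P=np.array([onz("top",u/k+off[0],v/k+off[1],z) for u,v in pts])
    print(name,"centre",P.mean(0)); 
    for i in range(len(P)):
        d=P[(i+1)%len(P)]-P[i]; print("  edge",np.linalg.norm(d),"ang",np.arctan2(d[1],d[0]))
q("pad",[(117,80),(390,133),(330,497),(52,440)],5,(390,150),8)
q("trough",[(128,36),(432,95),(338,573),(32,510)],4,(250,100),59)
q("box",[(167,272),(487,223),(523,484),(203,533)],5,(120,130),65)
q("bar",[(245,333),(287,337),(253,541),(213,535)],5,(390,150),97)
t=cv2.imread("pics/top0.png")
# yellow bar via mask
hsv=cv2.cvtColor(t,cv2.COLOR_BGR2HSV)
m=cv2.inRange(hsv,(22,120,130),(35,255,255)); m[:, :400]=0;m[:150]=0;m[280:]=0
cs=max(cv2.findContours(m,0,1)[0],key=cv2.contourArea); r=cv2.minAreaRect(cs);print(r)
print("bar mask centre",onz("top",*r[0],97))
for n,(u,v) in dict(off=(193,173),ochre=(253,183),grey=(318,195),blue=(181,241),buff=(241,253),red=(303,266)).items():
    print(n,onz("top",u/4+250,v/4+100,10+24))
# scoop pan inner floor corners z=10ish: 
for n,(u,v) in dict(lipL=(150,108),lipR=(352,142),wallBL=(112,320),wallBR=(340,358)).items():
    print(n,onz("top",u/5+390,v/5+150,10 if 'lip' in n else 49))
# others
for n,(u,v),z in [("jar",(245,113),85),("weight",(380,115),70),("roll",(250,258),25),("brush tip",(372,232),10),("brush end",(370,289),10)]:
    print(n,onz("top",u,v,z))
print("knob top tri", tri((328,282),(172,148)))
E
```

```text
pad centre [ 504.511 -337.417    8.   ]
  edge 149.65738127517488 ang -1.7409577236953784
  edge 199.88787828043286 ang 2.976955248234496
  edge 150.87298372895742 ang 1.3941808322614622
  edge 198.91111581928908 ang -0.1707057948347129
trough centre [575.84    6.274  59.   ]
  edge 204.3205272947712 ang -1.742662424658172
  edge 320.3590295965276 ang 2.9656156794434305
  edge 202.1170050170542 ang 1.394415055303187
  edge 319.4449684027436 ang -0.16908430087349427
box centre [488.223 313.884  65.   ]
  edge 168.85622942407576 ang -1.3926488093223945
  edge 137.59317860668546 ang -2.967583407770439
  edge 167.33866582140362 ang 1.7488246415376125
  edge 137.57532064606613 ang 0.18503956735485416
bar centre [ 422.392 -325.738   97.   ]
  edge 21.06823558416121 ang -1.6405014913169595
  edge 103.75859457664157 ang 2.9773863990748364
  edge 20.03939649988717 ang 1.44856043066604
  edge 102.61581973027067 ang -0.15492410390334294
((439.7054443359375, 236.53244018554688), (7.382229328155518, 41.278099060058594), 8.972626686096191)
bar mask centre [ 424.127 -325.226   97.   ]
off [665.205  34.025  34.   ]
ochre [659.389  -6.302  34.   ]
grey [652.308 -49.934  34.   ]
blue [618.957  40.916  34.   ]
buff [611.845   0.667  34.   ]
red [604.104 -40.858  34.   ]
lipL [ 600.275 -297.719   10.   ]
lipR [ 584.433 -406.626   10.   ]
wallBL [ 482.086 -268.377   49.   ]
wallBR [ 465.312 -386.904   49.   ]
jar [730.904 174.446  85.   ]
weight [ 737.839 -177.499   70.   ]
roll [355.774 154.23   25.   ]
brush tip [ 433.488 -169.954   10.   ]
brush end [ 282.004 -166.465   10.   ]
knob top tri (array([617.588, 339.109, 171.43 ]), np.float64(1.5368445052980426))
```

Look-alikes:
- **Box:** the blue box at top (190,207) has an open white lid. I reject the pink box at (118,288) and the large closed blue case at (40,170).
- **Scoop:** the yellow bar at (440,237), against the brass weight (380,118) and the brush (371,260).
- **Trough:** the only terracotta tray, at (308,177).

The crops confirm these choices. The measured sizes also match: pad 150×199, trough 203×320, box 138×168, bar 103×20. Next is the approach to the bar with a forward-tilted tool.

```bash
cat >> h.py <<'E'
import json
from scipy.spatial.transform import Rotation as Ro
PAD=np.array([504.5,-337.4]);TR=np.array([575.8,6.3]);TRY=-0.171;BX=np.array([488.2,313.9]);BXY=0.18
ALPHA=0.43; GX=-97.; GZ=85.   # grasp in scoop frame
def Rscoop(yaw,pitch): # pitch>0 lip down
    return Ro.from_euler('z',yaw)*Ro.from_euler('y',pitch)
# tool in scoop frame: x=-y_s, z=(sin a,0,-cos a)
def Rts(a=None):
    a=ALPHA if a is None else a
    x=np.array([0,-1,0.]);z=np.array([np.sin(a),0,-np.cos(a)]);return Ro.from_matrix(np.stack([x,np.cross(z,x),z],1))
def tool_from_scoop(o,yaw,pitch,back=0,gx=None,gz=None):
    """scoop origin o -> TCP pos, R"""
    RS=Rscoop(yaw,pitch);R=RS*Rts()
    g=np.asarray(o,float)+RS.apply([GX if gx is None else gx,0,GZ if gz is None else gz])
    return g+R.apply([0,0,11-back]),R
def scoop_from_lip(l,yaw,pitch):
    return np.asarray(l,float)-Rscoop(yaw,pitch).apply([60,0,0])
def load():
    d=json.load(open('cmd.json'));return np.array(d['p']),Ro.from_quat(d['q'])
def save(p,R): json.dump(dict(p=list(p),q=list(R.as_quat())),open('cmd.json','w'))
def rows(targets,p=None,R=None):
    if p is None:p,R=load()
    for P,RR in targets:
        print(np.round(np.r_[R.inv().apply(P-p),(R.inv()*RR).as_rotvec()],3).tolist())
def did(row):
    p,R=load();row=np.array(row,float);save(p+R.apply(row[:3]),R*Ro.from_rotvec(row[3:]))
def st():
    s=manip.state();p,R=load();Rm=Ro.from_euler('xyz',s['tcp_rot'])
    print('t',s['time'],'tcp',s['tool_pos'],'cmd',p,'rotdiff',(R.inv()*Rm).as_rotvec(),'F',s['contact_force'],'T',s['wrist_torque'],'w',s['width'],'\n j',s['joint_positions'])
    return s
E
python3 - <<'E'
from h import *
p=np.array([163.389,-577.339,230.631]);R=Ro.from_euler('xyz',[np.pi,0,-1.295]);save(p,R)
o=[534.3,-344,8]
A=tool_from_scoop(o,-.165,0,back=130)
B=tool_from_scoop(o,-.165,0)
rows([A,B]); print(A[0],B[0])
E
```

```text
[-186.068, -287.841, 29.464, 0.423, 0.095, 0.434]
[-162.946, -336.854, 147.63, 0.423, 0.095, 0.434]
[ 389.684 -319.919  201.167] [ 443.141 -328.821   83.001]
```

Call:
arm_command([
  [[-30, -48, 5, 0.07, 0.016, 0.07], [-62, -96, 10, 0.14, 0.03, 0.145], [-93, -144, 15, 0.21, 0.047, 0.217], [-124, -192, 20, 0.28, 0.063, 0.289], [-155, -240, 25, 0.352, 0.079, 0.362], [-186, -288, 29, 0.423, 0.095, 0.434], [-186, -288, 29, 0.423, 0.095, 0.434]],
], claw=70)

```text
time: 0.98
tool_pos: [390.7, -316.7, 200.4]
tcp_rot: [-2.712, 0.001, -1.732]
contact_force: [-0.3, -0.4, 0.2]
width: 69.7
```

```bash
python3 - <<'E'
from h import *
did([-186,-288,29,0.423,0.095,0.434]); st()
im=manip.snapshot("top");cv2.imwrite("pics/t1.png",im);crop("t1c",im,360,130,160,150,4)
rows([tool_from_scoop([534.3,-344,8],-.165,0)])
E
```

```text
t 0.975 tcp [ 390.675 -316.747  200.442] cmd [ 389.855 -319.942  201.631] rotdiff [-0.    -0.003 -0.003] F [-0.32  -0.372  0.202] T [0.077 0.212 0.031] w 69.69434837464881 
 j [-0.954 -0.508  1.858  0.304  1.486  0.799]
[-0.024, 0.361, 130.35, -0.0, -0.0, -0.0]
```

View pics/t1c.png

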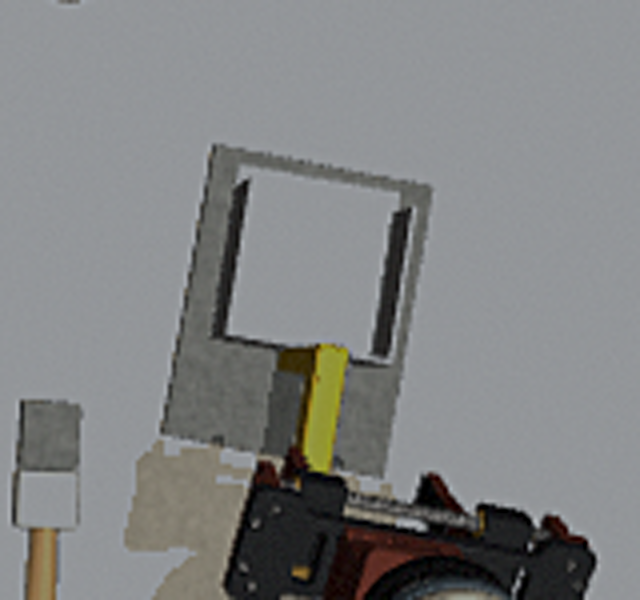

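```bash
python3 - <<'E'
from h import *
s=st();Rm=Ro.from_euler('xyz',s['tcp_rot'])
for d in (0,70,100):
  for x in (-57,0,57): print(d,x,(proj("top",s['tool_pos']+Rm.apply([x,0,-d]))-[360,130])*4)
E
```

```text
t 1.025 tcp [ 390.033 -318.499  201.096] cmd [ 389.855 -319.942  201.631] rotdiff [-0.001 -0.001 -0.003] F [ 0.459  0.302 -0.425] T [0.037 0.182 0.018] w 70.24949465896775 
 j [-0.957 -0.506  1.855  0.302  1.486  0.797]
0 -57 [262.49  464.022]
0 0 [361.082 482.744]
0 57 [459.948 501.517]
70 -57 [285.261 517.67 ]
70 0 [389.937 537.619]
70 57 [494.923 557.628]
100 -57 [295.898 542.728]
100 0 [403.417 563.255]
100 57 [511.264 583.844]
```

Call:
arm_command([
  [[0, 0, 30, 0, 0, 0], [0, 0, 62, 0, 0, 0], [0, 0, 95, 0, 0, 0], [0, 0, 120, 0, 0, 0], [0, 0, 130, 0, 0, 0], [0, 0, 130, 0, 0, 0]],
])

```text
time: 1.78
tool_pos: [442.9, -329.5, 83.0]
tcp_rot: [-2.713, 0.0, -1.736]
contact_force: [0.3, 0.1, 0.1]
width: 70.0
```

```bash
python3 - <<'E'
from h import *
did([0,0,130,0,0,0]); st()
im=manip.snapshot("scene");crop("s2c",im,170,90,130,100,6)
E
```

```text
t 1.775 tcp [ 442.858 -329.475   83.019] cmd [ 443.316 -328.874   83.47 ] rotdiff [-0.001 -0.     0.001] F [0.282 0.136 0.119] T [0.079 0.171 0.002] w 69.9680692038728 
 j [-0.87  -0.344  1.947  0.291  1.219  0.81 ]
```

View pics/s2c.png

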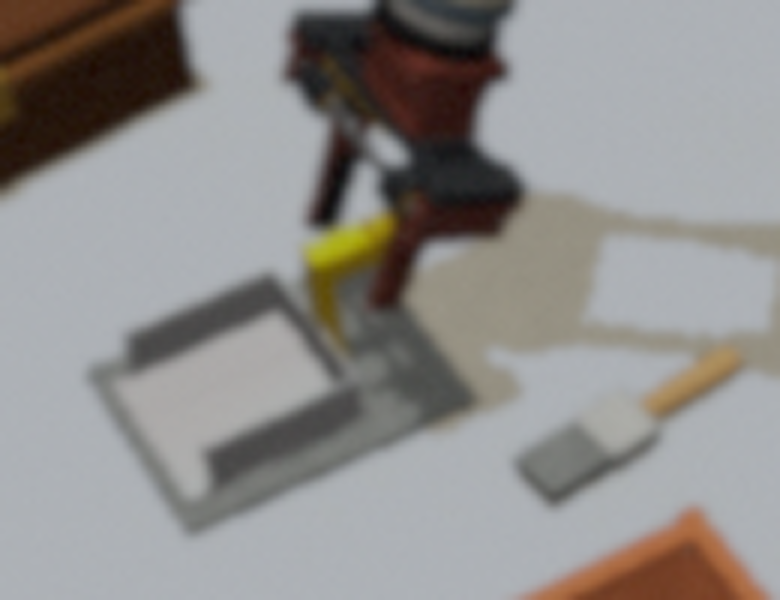

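The fingers straddle the yellow bar just behind the post, around crop (350,240). Now I'll close on it.

Call:
arm_command([
  [[0, 0, 0, 0, 0, 0], [0, 0, 0, 0, 0, 0], [0, 0, 0, 0, 0, 0], [0, 0, 0, 0, 0, 0], [0, 0, 0, 0, 0, 0], [0, 0, 0, 0, 0, 0]],
], claw=5)

```text
time: 2.58
tool_pos: [443.4, -328.8, 83.5]
tcp_rot: [-2.711, -0.0, -1.736]
contact_force: [0.1, 1.9, -0.7]
width: 19.8
```

```bash
python3 - <<'E'
from h import *
st()
p,R=load()
rows([(p+np.array([0,0,z]),R) for z in (15,40,100)])
E
```

```text
t 2.575 tcp [ 443.39  -328.757   83.503] cmd [ 443.316 -328.874   83.47 ] rotdiff [ 0. -0. -0.] F [ 0.076  1.947 -0.736] T [0.162 0.133 0.079] w 19.81960360469849 
 j [-0.868 -0.346  1.948  0.292  1.218  0.811]
[0.003, -6.254, -13.634, 0.0, 0.0, 0.0]
[0.008, -16.678, -36.357, 0.0, 0.0, 0.0]
[0.02, -41.694, -90.893, 0.0, 0.0, 0.0]
```

Gripped at width 19.8. I'll lift slowly and look for sag.

Call:
arm_command([
  [[0, -2, -4.5, 0, 0, 0], [0, -6.3, -13.6, 0, 0, 0], [0, -11, -25, 0, 0, 0], [0, -19, -41, 0, 0, 0], [0, -29, -64, 0, 0, 0], [0, -42, -91, 0, 0, 0], [0, -42, -91, 0, 0, 0], [0, -42, -91, 0, 0, 0]],
])

```text
time: 3.58
tool_pos: [443.3, -328.7, 182.9]
tcp_rot: [-2.713, 0.0, -1.736]
contact_force: [0.1, 0.2, -3.1]
width: 19.7
```

```bash
python3 - <<'E'
from h import *
did([0,-42,-91,0,0,0]); st()
im=manip.snapshot("scene");crop("s3c",im,170,60,130,110,6)
im=manip.snapshot("top");cv2.imwrite("pics/t3.png",im);crop("t3c",im,360,120,160,150,5)
E
```

```text
t 3.575 tcp [ 443.286 -328.715  182.924] cmd [ 443.55  -328.893  183.694] rotdiff [-0.001 -0.     0.   ] F [ 0.069  0.193 -3.141] T [ 0.134  0.536 -0.044] w 19.7393227003493 
 j [-0.868 -0.379  1.795  0.277  1.396  0.865]
```

View pics/s3c.png

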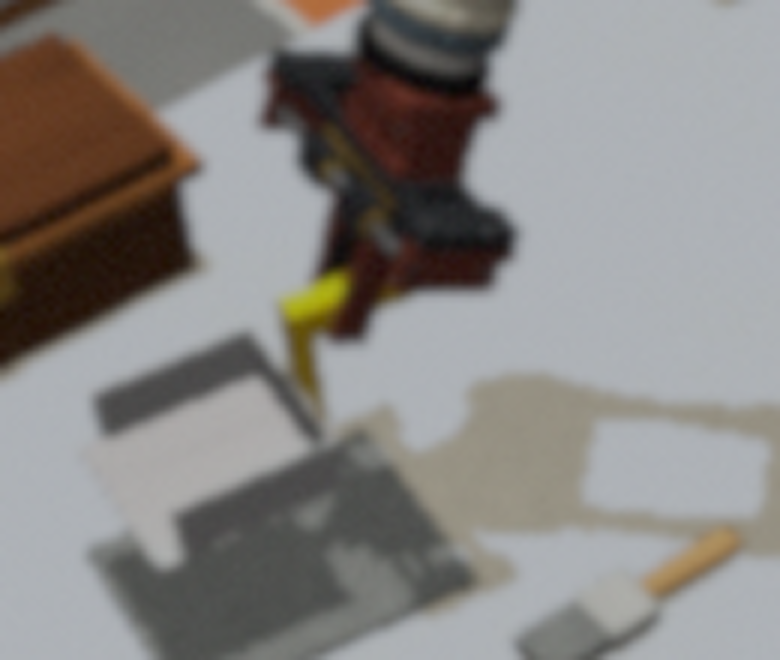

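View pics/t3c.png

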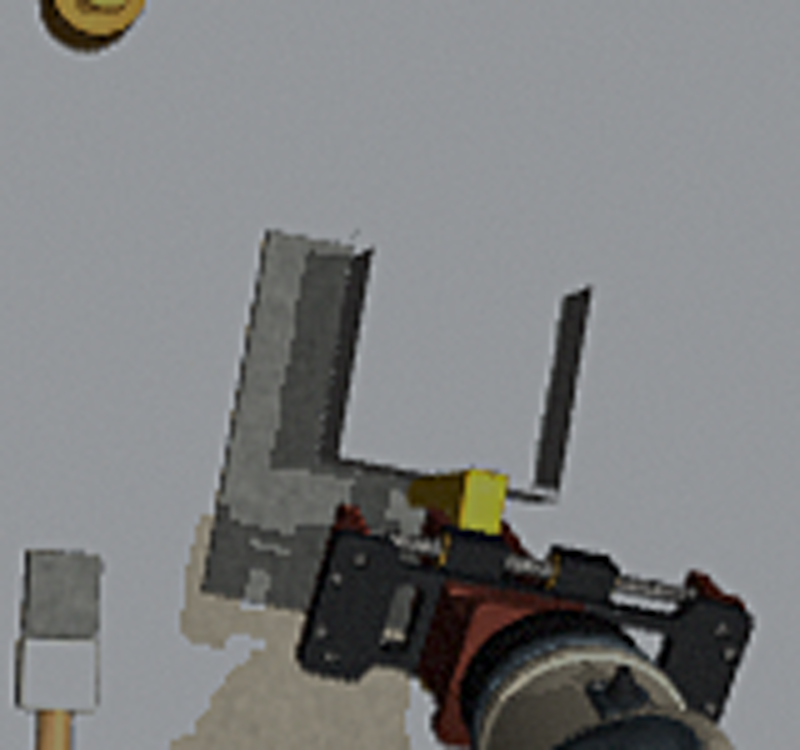

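```bash
cat >> h.py <<'E'
def scoop_now(p=None,R=None):
    if p is None:
        s=manip.state();p=s['tool_pos'];R=Ro.from_euler('xyz',s['tcp_rot'])
    RS=R*Rts().inv(); o=p-R.apply([0,0,11])-RS.apply([GX,0,GZ]); return o,RS
def drawscoop(n,im,x0,y0,k,o=None,RS=None):
    if o is None:o,RS=scoop_now()
    big=cv2.resize(im[y0:y0+600//k,x0:x0+800//k],None,fx=k,fy=k,interpolation=cv2.INTER_CUBIC)
    pts=dict(a=(60,55,0),b=(60,-55,0),c=(60,55,41),d=(60,-55,41),e=(-60,55,41),f=(-60,-55,41),g=(-60,0,97),h=(-165,0,97))
    for l,q in pts.items():
        u=(proj(n,o+RS.apply(q))-[x0,y0])*k
        cv2.drawMarker(big,tuple(int(v) for v in u),(0,0,255),0,10,1);
        cv2.putText(big,l,tuple(int(v)+4 for v in u),0,.5,(0,255,0),1)
    return big
E
python3 - <<'E'
from h import *
cv2.imwrite("pics/s3d.png",drawscoop("scene",manip.snapshot("scene"),170,60,6))
print(scoop_now()[0])
E
```

```text
[ 534.103 -343.468  106.595]
```

View pics/s3d.png

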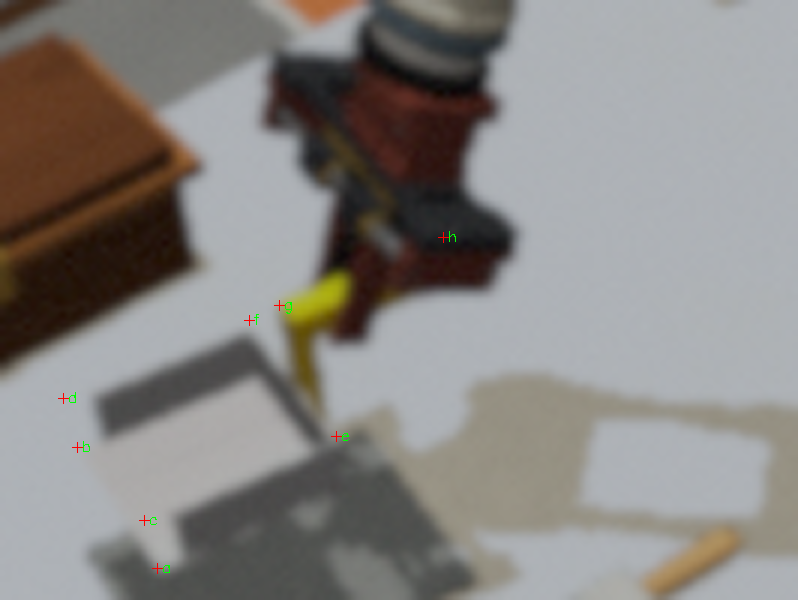

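```bash
python3 - <<'E'
from h import *
cv2.imwrite("pics/t3d.png",drawscoop("top",manip.snapshot("top"),380,140,5))
E
```

```text
(no output)
```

View pics/t3d.png

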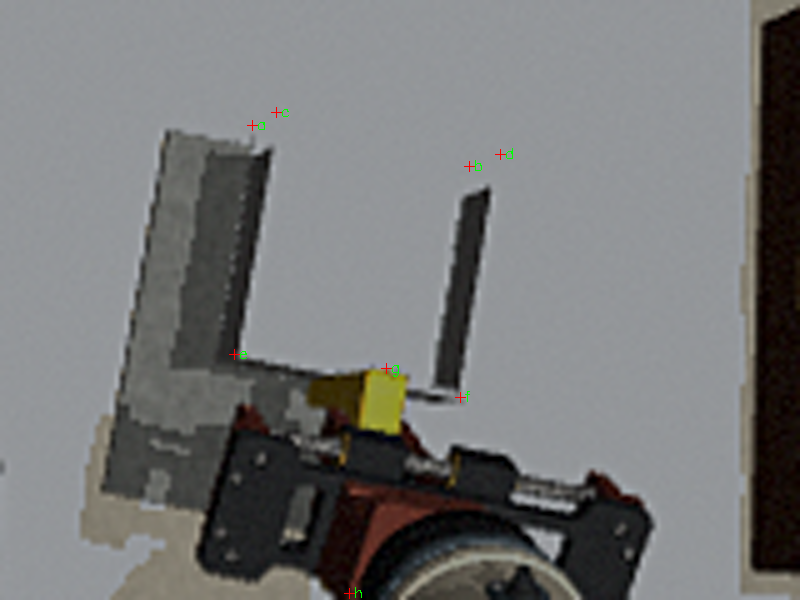

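No sag: the predicted and seen scoop corners agree in both views. Next I plan the trough entry, with the lip at trough x=14, y=0.

```bash
cat >> h.py <<'E'
def trw(x,y,z):
    c,s=np.cos(TRY),np.sin(TRY);return np.array([TR[0]+c*x-s*y,TR[1]+s*x+c*y,z])
def L(x,y,z,pitch,dyaw=0):
    return tool_from_scoop(scoop_from_lip(trw(x,y,z),TRY+dyaw,pitch),TRY+dyaw,pitch)
E
python3 - <<'E'
from h import *
T=[L(14,0,120,.1),L(14,0,25,.1)]
rows(T); print(T[0][0],T[1][0])
E
```

```text
[-353.132, 38.88, -46.683, -0.1, 0.002, 0.006]
[-353.152, 78.49, 39.666, -0.1, 0.002, 0.006]
[447.533  28.45  209.843] [447.533  28.45  114.843]
```

Call:
arm_command([
  [[-20, 4, -15, -0.01, 0, 0], [-65, 8, -25, -0.02, 0, 0], [-115, 14, -35, -0.04, 0, 0], [-170, 20, -47, -0.06, 0, 0], [-225, 26, -47, -0.08, 0.001, 0.003], [-280, 32, -47, -0.1, 0.002, 0.006], [-330, 38, -47, -0.1, 0.002, 0.006], [-353, 39, -47, -0.1, 0.002, 0.006]],
])

```text
time: 4.78
tool_pos: [446.8, 31.3, 209.1]
tcp_rot: [-2.813, 0.001, -1.739]
contact_force: [-0.1, 0.3, -2.2]
width: 19.6
```

```bash
python3 - <<'E'
from h import *
did([-353, 39, -47, -0.1, 0.002, 0.006]); st()
rows([L(14,0,z,.1) for z in (70,25,13)])
cv2.imwrite("pics/t4.png",drawscoop("top",manip.snapshot("top"),230,90,4))
E
```

```text
t 4.775 tcp [446.806  31.267 209.107] cmd [447.274  28.359 210.081] rotdiff [-0.001 -0.002 -0.003] F [-0.051  0.281 -2.217] T [ 0.152  0.376 -0.027] w 19.58418691424372 
 j [ 0.045 -0.638  1.903 -0.067  1.554  1.774]
[-0.125, 16.056, 47.604, -0.0, 0.0, -0.0]
[-0.118, 30.641, 90.175, -0.0, 0.0, -0.0]
[-0.116, 34.53, 101.527, -0.0, 0.0, -0.0]
```

View pics/t4.png

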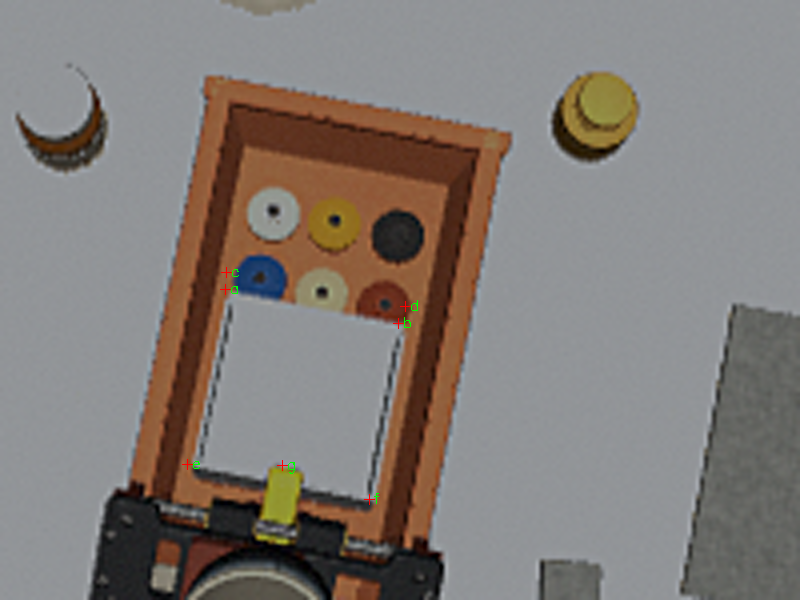

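Call:
arm_command([
  [[0, 8, 24, 0, 0, 0], [0, 16, 48, 0, 0, 0], [0, 23, 69, 0, 0, 0], [0, 29, 85, 0, 0, 0], [0, 33, 96, 0, 0, 0], [0, 34.5, 101.5, 0, 0, 0], [0, 34.5, 101.5, 0, 0, 0]],
])

```text
time: 5.7
tool_pos: [447.6, 28.3, 103.0]
tcp_rot: [-2.811, 0.0, -1.742]
contact_force: [-0.5, -0.3, -2.3]
width: 19.9
```

```bash
python3 - <<'E'
from h import *
did([0, 34.5, 101.5, 0, 0, 0]); st()
cv2.imwrite("pics/t5.png",drawscoop("top",manip.snapshot("top"),230,90,4))
im=manip.snapshot("scene");crop("s5",im,190,160,150,115,5)
rows([L(14,0,11,.1),L(30,0,10.5,.1)])
E
```

```text
t 5.7 tcp [447.598  28.289 102.96 ] cmd [447.533  28.332 102.878] rotdiff [ 0. -0.  0.] F [-0.468 -0.331 -2.313] T [0.048 0.4   0.011] w 19.933126920317676 
 j [ 0.039 -0.652  2.099 -0.069  1.371  1.784]
[-0.116, 0.679, 1.919, -0.0, 0.0, -0.0]
[-0.122, -14.296, 7.578, -0.0, 0.0, -0.0]
```

View pics/t5.png

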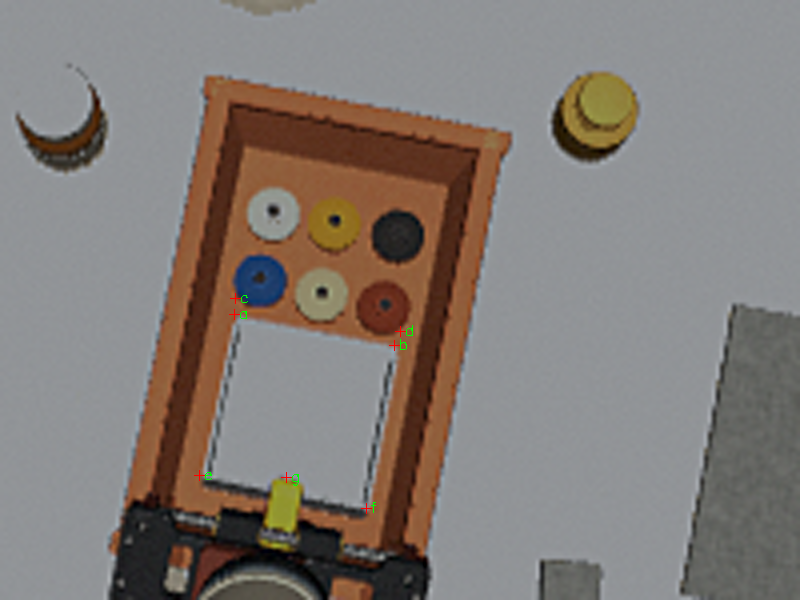

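View pics/s5.png

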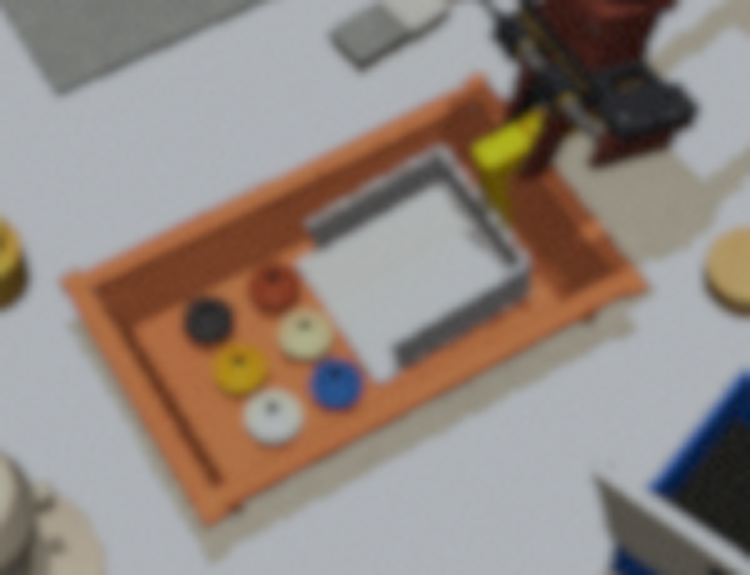

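Call:
arm_command([
  [[0, 0.4, 1, 0, 0, 0], [0, 0.7, 1.9, 0, 0, 0], [0, 1, 2.7, 0, 0, 0], [0, 1, 2.7, 0, 0, 0]],
])

```text
time: 6.3
tool_pos: [447.8, 28.3, 100.5]
tcp_rot: [-2.81, 0.0, -1.742]
contact_force: [0.1, 0.2, -0.8]
width: 19.7
```

```bash
python3 - <<'E'
from h import *
did([0, 1, 2.7, 0, 0, 0]); st()
rows([L(x,0,10.,.1) for x in (14,30,60,80,100,124)])
E
```

```text
t 6.3 tcp [447.761  28.334 100.473] cmd [447.463  28.345 100.   ] rotdiff [ 0.001 -0.    -0.   ] F [ 0.107  0.239 -0.762] T [0.046 0.152 0.008] w 19.70533182900505 
 j [ 0.039 -0.652  2.104 -0.069  1.366  1.784]
[-0.116, 0.003, 0.165, -0.0, 0.0, -0.0]
[-0.122, -15.133, 5.351, -0.0, 0.0, -0.0]
[-0.135, -43.514, 15.075, -0.0, 0.0, -0.0]
[-0.143, -62.434, 21.557, -0.0, 0.0, -0.0]
[-0.152, -81.355, 28.039, -0.0, 0.0, -0.0]
[-0.162, -104.059, 35.818, -0.0, 0.0, -0.0]
```

The lip now rests lightly on the floor, with about 1.5 N relieved. I'll advance in stages.

Call:
arm_command([
  [[0, -7, 2.4, 0, 0, 0], [0, -15, 5.2, 0, 0, 0], [0, -23, 8, 0, 0, 0], [0, -31, 10.7, 0, 0, 0], [0, -39, 13.5, 0, 0, 0], [0, -47, 16.3, 0, 0, 0], [0, -53, 18.3, 0, 0, 0], [0, -53, 18.3, 0, 0, 0]],
])

```text
time: 7.3
tool_pos: [503.3, 18.6, 99.9]
tcp_rot: [-2.811, 0.0, -1.742]
contact_force: [1.3, -0.5, 1.1]
width: 20.1
```

```bash
python3 - <<'E'
from h import *
did([0, -53, 18.3, 0, 0, 0]); st()
cv2.imwrite("pics/t6.png",drawscoop("top",manip.snapshot("top"),230,90,4))
rows([L(x,0,9.7,.1) for x in (80,90,100,110,120,124)])
E
```

```text
t 7.3 tcp [503.345  18.623  99.867] cmd [502.712  18.78   99.866] rotdiff [0.001 0.    0.   ] F [ 1.323 -0.5    1.1  ] T [-0.019 -0.336  0.029] w 20.137050560065468 
 j [ 0.009 -0.469  1.986 -0.06   1.299  1.758]
[-0.143, -9.337, 3.541, -0.0, 0.0, -0.0]
[-0.148, -18.797, 6.782, -0.0, 0.0, -0.0]
[-0.152, -28.257, 10.023, -0.0, 0.0, -0.0]
[-0.156, -37.718, 13.264, -0.0, 0.0, -0.0]
[-0.16, -47.178, 16.505, -0.0, 0.0, -0.0]
[-0.162, -50.962, 17.802, -0.0, 0.0, -0.0]
```

View pics/t6.png

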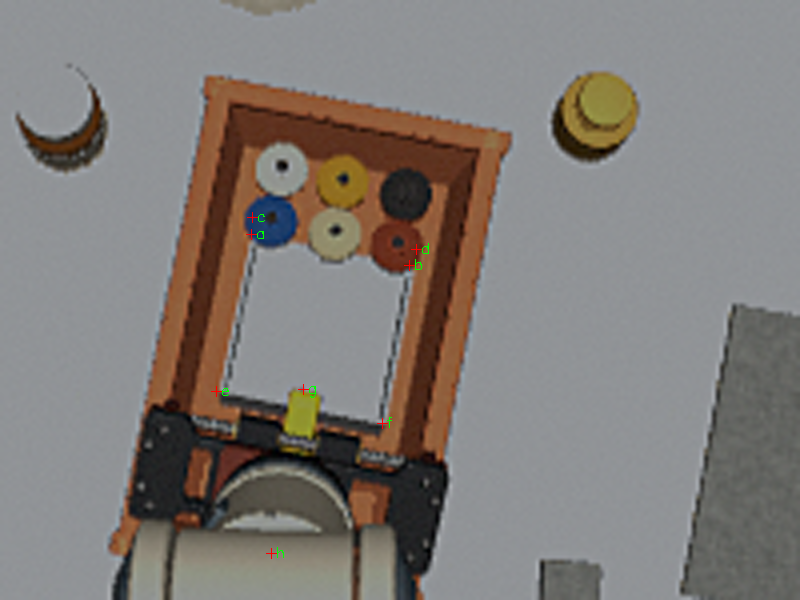

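As planned: the row of blue, buff and red pushes straight into the row of off-white, ochre and grey at the end wall. I'll continue slowly.

Call:
arm_command([
  [[0, -4, 1.4, 0, 0, 0], [0, -8, 2.8, 0, 0, 0], [0, -12, 4.2, 0, 0, 0], [0, -16, 5.6, 0, 0, 0], [0, -20, 7, 0, 0, 0], [0, -20, 7, 0, 0, 0]],
])

```text
time: 8.1
tool_pos: [524.1, 15.1, 99.7]
tcp_rot: [-2.811, 0.0, -1.742]
contact_force: [1.2, 0.2, 0.0]
width: 20.0
```

```bash
python3 - <<'E'
from h import *
did([0, -20, 7, 0, 0, 0]); st()
im=manip.snapshot("scene");crop("s7",im,190,160,150,115,5)
cv2.imwrite("pics/t7.png",drawscoop("top",manip.snapshot("top"),230,90,4))
E
```

```text
t 8.1 tcp [524.134  15.056  99.674] cmd [523.59   15.166  99.726] rotdiff [ 0.001 -0.     0.   ] F [1.162 0.215 0.011] T [-0.002 -0.481  0.069] w 20.00602262808552 
 j [-0.    -0.405  1.94  -0.058  1.28   1.75 ]
```

View pics/t7.png

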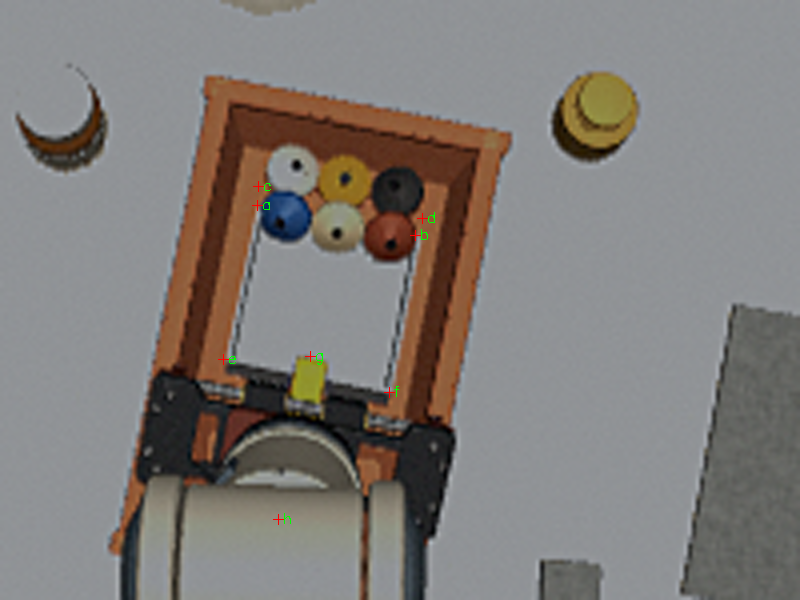

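View pics/s7.png

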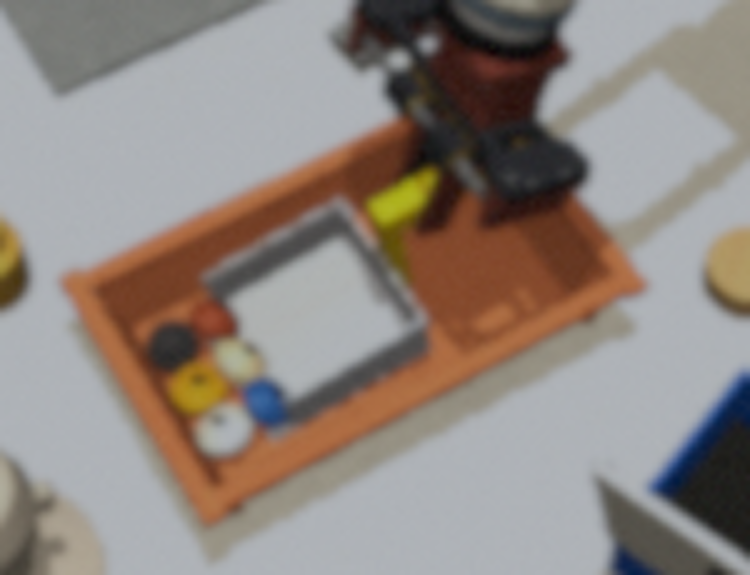

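Row 1 is tipping back onto the lip and the outer whorls are squeezing inward, with force around 1 N. Continuing.

Call:
arm_command([
  [[0, -4, 1.4, 0, 0, 0], [0, -8, 2.8, 0, 0, 0], [0, -12, 4.2, 0, 0, 0], [0, -16, 5.6, 0, 0, 0], [0, -20, 7, 0, 0, 0], [0, -20, 7, 0, 0, 0]],
])

```text
time: 8.95
tool_pos: [544.9, 11.4, 99.5]
tcp_rot: [-2.811, 0.0, -1.742]
contact_force: [1.6, -0.0, 1.1]
width: 19.8
```

```bash
python3 - <<'E'
from h import *
did([0, -20, 7, 0, 0, 0]); st()
im=manip.snapshot("scene");crop("s8",im,190,160,150,115,5)
cv2.imwrite("pics/t8.png",drawscoop("top",manip.snapshot("top"),230,90,4))
rows([L(x,0,9.7,.1) for x in (110,118,122,124)])
E
```

```text
t 8.95 tcp [544.938  11.448  99.466] cmd [544.469  11.551  99.586] rotdiff [0. 0. 0.] F [ 1.575 -0.007  1.091] T [-0.033 -0.326  0.013] w 19.819886239314805 
 j [-0.008 -0.342  1.893 -0.055  1.264  1.742]
[-0.156, 2.282, -0.736, -0.0, 0.0, -0.0]
[-0.159, -5.286, 1.857, -0.0, 0.0, -0.0]
[-0.161, -9.07, 3.154, -0.0, 0.0, -0.0]
[-0.162, -10.962, 3.802, -0.0, 0.0, -0.0]
```

View pics/t8.png

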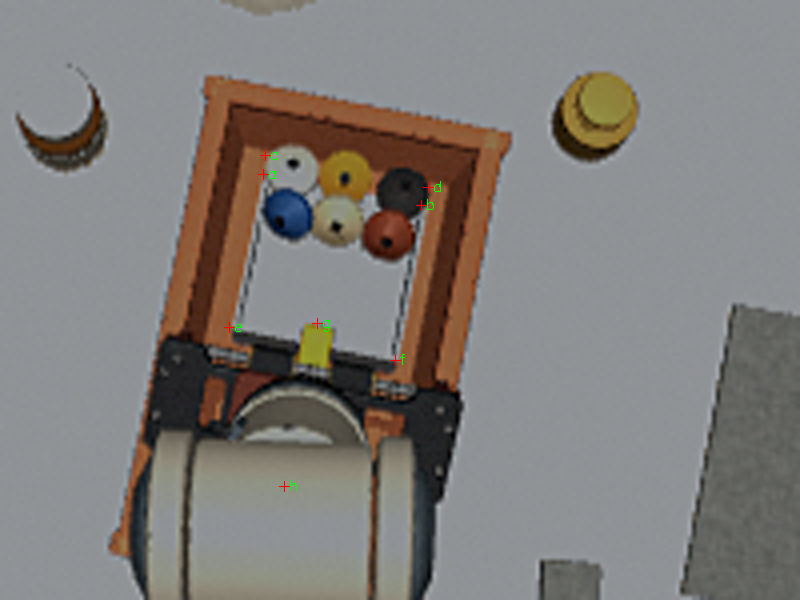

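View pics/s8.png

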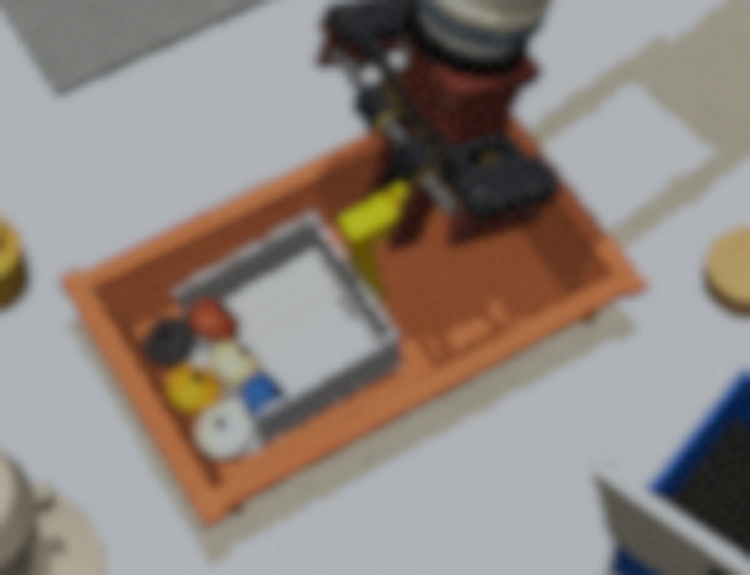

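All of row 1 is on the pan and row 2 is being undercut. Next I push about 12 mm more and then tilt.

Call:
arm_command([
  [[0, -3, 1, 0, 0, 0], [0, -6, 2.1, 0, 0, 0], [0, -9, 3.1, 0, 0, 0], [0, -12, 4.2, 0, 0, 0], [0, -12, 4.2, 0, 0, 0]],
])

```text
time: 9.68
tool_pos: [556.8, 9.3, 99.3]
tcp_rot: [-2.813, -0.0, -1.742]
contact_force: [-5.6, 0.4, 2.9]
width: 20.0
```

```bash
python3 - <<'E'
from h import *
did([0, -12, 4.2, 0, 0, 0]); st()
im=manip.snapshot("scene");crop("s9",im,190,160,150,115,5)
cv2.imwrite("pics/t9.png",drawscoop("top",manip.snapshot("top"),230,90,4))
print('tilt')
rows([L(124.5,0,9.7,.1),L(125,0,14,.05),L(126,0,22,0),L(126,0,30,-.06),L(126,0,38,-.12),L(126,0,48,-.18),L(125,0,60,-.26),L(124,0,72,-.34)])
E
```

```text
t 9.675 tcp [556.767   9.257  99.278] cmd [556.996   9.383  99.503] rotdiff [-0.001  0.     0.   ] F [-5.589  0.42   2.859] T [-0.043  0.462 -0.09 ] w 20.024209416745542 
 j [-0.013 -0.305  1.864 -0.054  1.258  1.738]
tilt
[-0.162, 0.565, -0.236, -0.0, 0.0, -0.0]
[-0.16, 5.148, 1.384, 0.05, 0.0, -0.0]
[-0.159, 7.774, -0.019, 0.1, -0.0, -0.0]
[-0.157, 12.182, -0.183, 0.16, -0.0, -0.0]
[-0.155, 16.133, 0.061, 0.22, -0.0, -0.0]
[-0.154, 18.956, -1.21, 0.28, -0.0, -0.0]
[-0.152, 23.314, -1.429, 0.36, -0.0, -0.0]
[-0.15, 26.733, -1.101, 0.44, -0.0, -0.0]
```

View pics/t9.png

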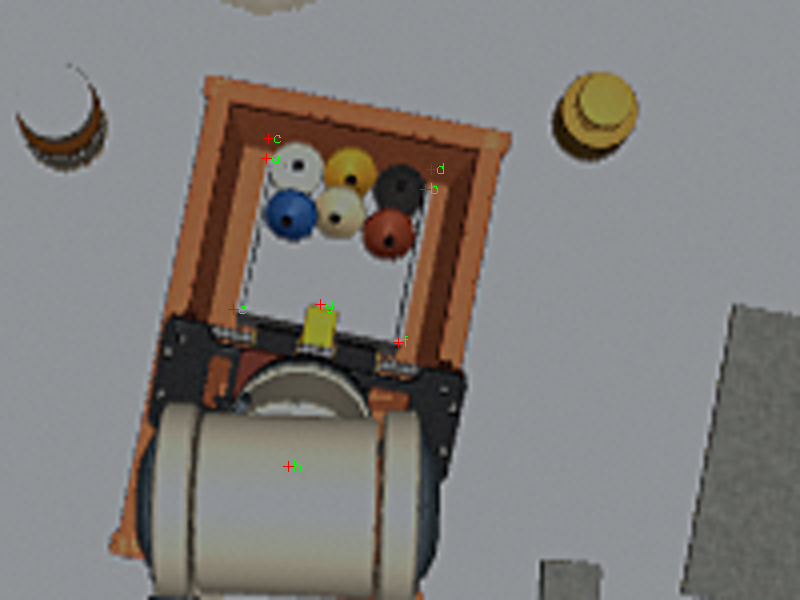

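View pics/s9.png

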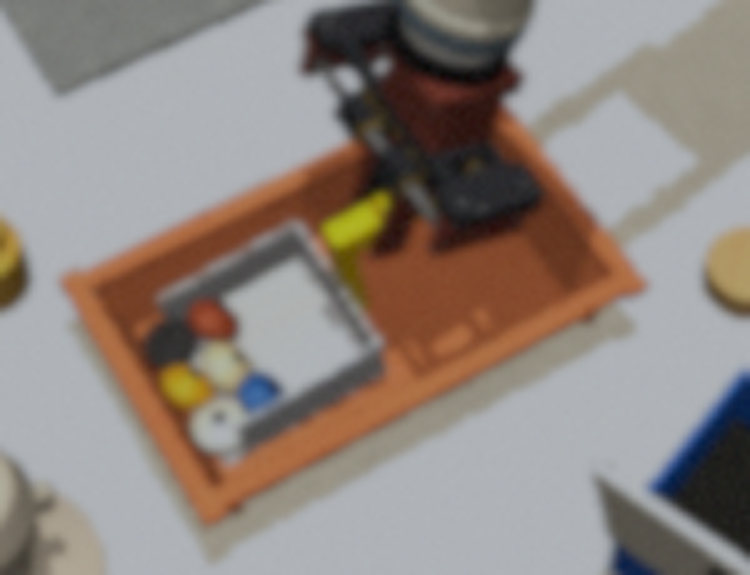

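All six look to be on the pan. Tilting the nose up while lifting inside the trough.

Call:
arm_command([
  [[0, 5, 1.4, 0.05, 0, 0], [0, 8, 0, 0.1, 0, 0], [0, 12, 0, 0.16, 0, 0], [0, 16, 0, 0.22, 0, 0], [0, 19, -1, 0.28, 0, 0], [0, 23.5, -1.4, 0.36, 0, 0], [0, 27, -1, 0.44, 0, 0], [0, 27, -1, 0.44, 0, 0]],
])

```text
time: 10.78
tool_pos: [529.8, 14.0, 88.5]
tcp_rot: [-2.375, -0.001, -1.742]
contact_force: [0.4, -0.2, -4.2]
width: 19.6
```

```bash
python3 - <<'E'
from h import *
did([0, 27, -1, 0.44, 0, 0]); st()
cv2.imwrite("pics/s10.png",drawscoop("scene",manip.snapshot("scene"),190,150,5))
cv2.imwrite("pics/t10.png",drawscoop("top",manip.snapshot("top"),230,90,4))
E
```

```text
t 10.775 tcp [529.772  14.048  88.475] cmd [531.509  13.796  91.697] rotdiff [-0.004  0.    -0.001] F [ 0.381 -0.244 -4.171] T [0.206 1.267 0.005] w 19.613814064018467 
 j [ 0.068 -0.773  2.33  -0.222  0.845  1.893]
```

View pics/t10.png

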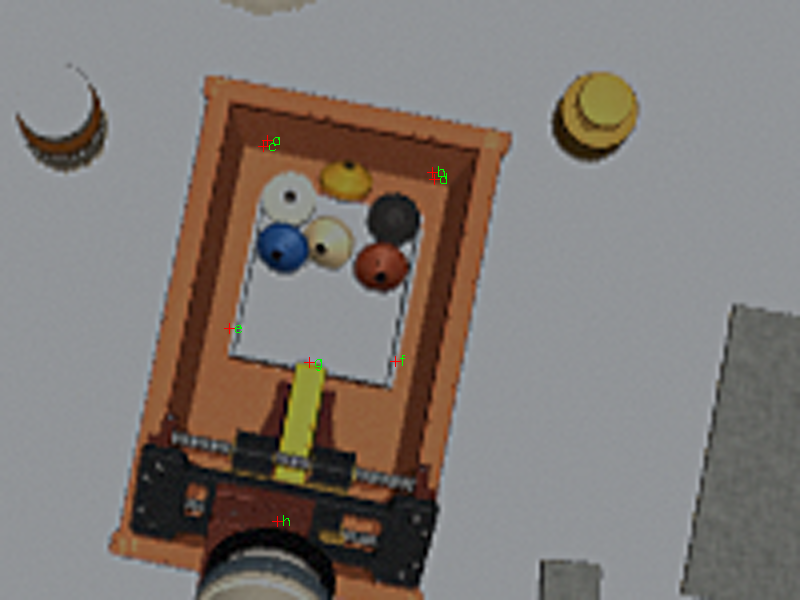

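View pics/s10.png

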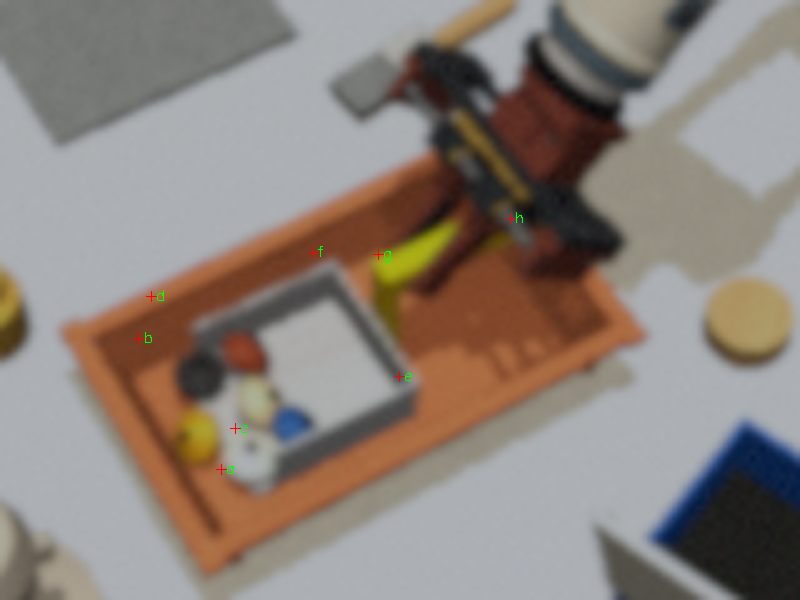

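```bash
python3 - <<'E'
from h import *
for n,a,b in [("g",(265,203.6),(307.5,181.25)),("e",(273.4,227),(288,178.75)),("f",(257,202.4),(328,186.25)),("lipL?",(242.4,248.4),(294.5,141))]:
    print(n,tri(a,b))
o,RS=scoop_now()
for n,q in dict(g=(-60,0,97),e=(-60,55,41),f=(-60,-55,41),a=(60,55,0),rear=(-165,0,97)).items(): print(n,o+RS.apply(q))
E
```

```text
g (array([554.479,   8.629, 105.363]), np.float64(0.9902823857116463))
e (array([567.044,  59.834,  39.921]), np.float64(2.4566045146190185))
f (array([548.577, -45.706,  45.841]), np.float64(3.627548861876701))
lipL? (array([678.685,  42.291,   6.796]), np.float64(5.33467263218424))
g [553.615   9.86  121.339]
e [581.194  60.891  68.46 ]
f [562.423 -47.495  68.482]
a [706.142  39.252  69.323]
rear [455.941  26.769  86.715]
```

The scoop slipped in the grip by about 0.3 rad. The pan is nearly level, resting on or near the floor. The ochre whorl is off the lip and five are in the pan, at top-crop (290,195), (395,218), (283,247), (328,243) and (380,267). First I check the settled state.

```bash
python3 - <<'E'
from h import *
st()
im=manip.snapshot("scene");crop("s11",im,200,170,100,80,8)
E
```

```text
t 10.875 tcp [530.609  13.838  89.882] cmd [531.509  13.796  91.697] rotdiff [-0.004  0.    -0.   ] F [-0.613 -0.819 -3.808] T [0.191 1.193 0.026] w 19.76390094630196 
 j [ 0.068 -0.77   2.326 -0.221  0.846  1.893]
```

View pics/s11.png

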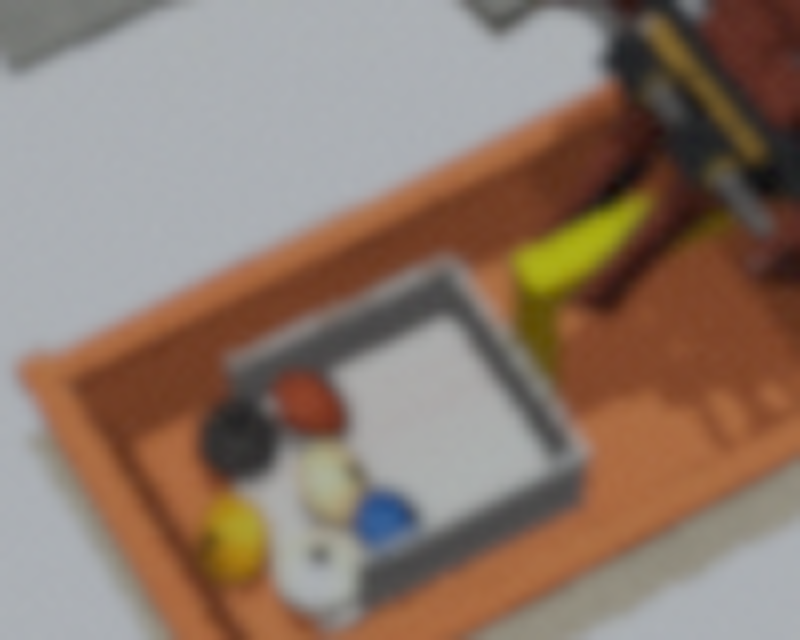

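```bash
python3 - <<'E'
from h import *
s=manip.state();R=Ro.from_euler('xyz',s['tcp_rot']);g=s['tool_pos']-R.apply([0,0,11]);print("grasp",g, "tool z",R.apply([0,0,1]))
for pitch in (0.1,0.05,0,-.05,-.1):
    RS=Rscoop(TRY,pitch);o=g-RS.apply([GX,0,GZ]);
    print(pitch,"o",o,"lip",o+RS.apply([60,0,0]),"back",(o+RS.apply([-60,0,0]))[2])
    for n,q,sc,tp in [("g",(-60,0,97),(265,203.6),(307.5,181.25)),("e",(-60,55,41),(273.4,227),(288,178.75)),("f",(-60,-55,41),(257,202.4),(328,186.25)),("a",(60,55,0),(242.4,248.4),(295,140))]:
        P=o+RS.apply(q);print("   ",n,proj("scene",P)-sc,proj("top",P)-tp)
E
```

```text
grasp [523.493  15.081  98.42 ] tool z [ 0.684 -0.119 -0.72 ]
0.1 o [610.239   0.101   4.161] lip [669.068 -10.058  -1.829] back 10.15127823619327
    g [-1.432  0.924] [ 0.23  -2.749]
    e [ 0.917 -1.396] [-1.896  0.565]
    f [ 0.176 -1.149] [-0.803  1.168]
    a [1.442 1.69 ] [-0.481  1.06 ]
0.05 o [614.773  -0.682   8.679] lip [673.824 -10.879   5.68 ] back 11.677467304170843
    g [-1.324  0.529] [ 0.219 -2.67 ]
    e [ 0.287 -1.333] [-1.729 -0.382]
    f [-0.456 -1.126] [-0.589  0.228]
    a [-0.048  1.327] [-0.121 -1.209]
0 o [619.078  -1.426  13.42 ] lip [678.203 -11.636  13.42 ] back 13.420468700758079
    g [-1.19   0.124] [ 0.201 -2.552]
    e [-0.322 -1.3  ] [-1.568 -1.305]
    f [-1.069 -1.134] [-0.377 -0.687]
    a [-1.457  0.869] [ 0.216 -3.386]
-0.05 o [623.145  -2.128  18.375] lip [682.196 -12.325  21.373] back 15.375925830201044
    g [-1.03 -0.29] [ 0.175 -2.397]
    e [-0.908 -1.297] [-1.414 -2.201]
    f [-1.661 -1.172] [-0.168 -1.575]
    a [-2.778  0.317] [ 0.529 -5.463]
-0.1 o [626.963  -2.787  23.529] lip [685.792 -12.946  29.519] back 17.538951068058545
    g [-0.844 -0.711] [ 0.142 -2.205]
    e [-1.471 -1.326] [-1.268 -3.069]
    f [-2.231 -1.241] [ 0.037 -2.433]
    a [-4.008 -0.33 ] [ 0.818 -7.436]
```

Pan pitch is about 0.03, with the lip on the floor, so the grip torque limit was exceeded. Fix:
1. Regrip at the bar's rear and press it down over the post, so the nose tips up and the whorls slide back.
2. Regrip close to the post and lift level.

I open and back off first.

Call:
arm_command([
  [[0, 0, 0, 0, 0, 0], [0, 0, 0, 0, 0, 0], [0, 0, 0, 0, 0, 0], [0, 0, -12, 0, 0, 0], [0, 0, -30, 0, 0, 0], [0, 0, -55, 0, 0, 0], [0, 0, -70, 0, 0, 0], [0, 0, -70, 0, 0, 0]],
], claw=60)

```text
time: 11.92
tool_pos: [508.8, 28.9, 143.0]
tcp_rot: [-2.384, -0.006, -1.748]
contact_force: [-0.2, -0.1, -0.0]
width: 59.6
```

```bash
python3 - <<'E'
from h import *
did([0,0,-70,0,0,0]); st()
import h
o=np.array([614.9,-.8,10.])
cv2.imwrite("pics/t12.png",drawscoop("top",manip.snapshot("top"),230,90,4,o,Rscoop(TRY,0)))
cv2.imwrite("pics/s12.png",drawscoop("scene",manip.snapshot("scene"),200,150,6,o,Rscoop(TRY,0)))
E
```

```text
t 11.925 tcp [508.802  28.886 143.016] cmd [483.488  22.101 141.947] rotdiff [-0.013  0.009 -0.   ] F [-0.188 -0.103 -0.03 ] T [0.104 0.314 0.004] w 59.643901782710785 
 j [ 0.134 -0.856  2.273 -0.257  1.008  1.935]
```

View pics/t12.png

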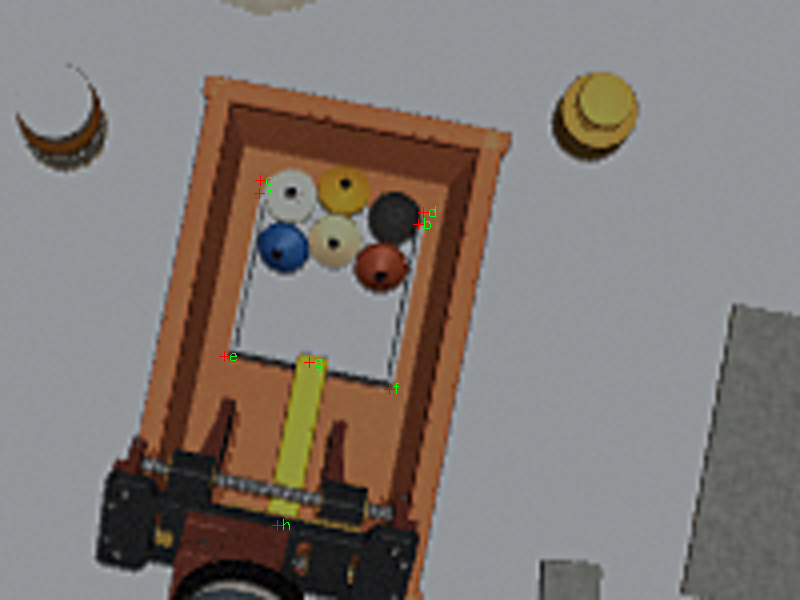

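View pics/s12.png

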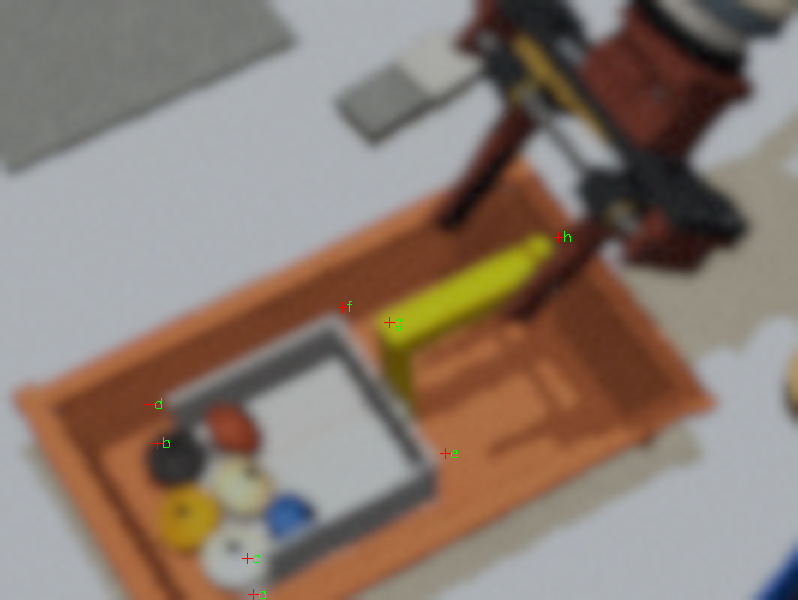

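```bash
python3 - <<'E'
from h import *
import h
s=manip.state(); save(s['tool_pos'],Ro.from_euler('xyz',s['tcp_rot']))
st()
h.ALPHA=0.2; h.GX=-140.
o=np.array([617,-1.,10.])
T=[tool_from_scoop(o,TRY,0,back=75),tool_from_scoop(o,TRY,0)]
rows(T);print(T[0][0],T[1][0])
E
```

```text
t 12.025 tcp [508.202  28.453 140.838] cmd [508.202  28.453 140.838] rotdiff [0. 0. 0.] F [-0.83  -0.323 -0.463] T [ 0.045  0.294 -0.013] w 59.842692000305284 
 j [ 0.133 -0.855  2.276 -0.256  1.008  1.935]
[10.909, 17.943, -39.927, -0.554, -0.01, -0.003]
[10.283, 57.419, 23.84, -0.554, -0.01, -0.003]
[466.512  24.987 157.724] [481.195  22.452  84.219]
```

Call:
arm_command([
  [[2, 2, -5, -0.1, 0, 0], [4, 5, -14, -0.22, 0, 0], [7, 9, -24, -0.36, 0, 0], [9, 14, -34, -0.48, 0, 0], [11, 18, -40, -0.554, -0.01, 0], [11, 18, -40, -0.554, -0.01, 0]],
])

```text
time: 12.78
tool_pos: [466.8, 24.2, 157.3]
tcp_rot: [-2.942, 0.002, -1.746]
contact_force: [0.7, 0.3, -0.2]
width: 59.7
```

```bash
python3 - <<'E'
from h import *
import h
did([11, 18, -40, -0.554, -0.01, 0]);st()
s=manip.state(); save(s['tool_pos'],Ro.from_euler('xyz',s['tcp_rot']))
h.ALPHA=0.2; h.GX=-140.
o=np.array([617,-1.,10.])
rows([tool_from_scoop(o,TRY,0)])
im=manip.snapshot("top");crop("t13",im,230,90,200,150,4)
E
```

```text
t 12.775 tcp [466.843  24.213 157.316] cmd [466.407  24.914 157.739] rotdiff [-0.001  0.     0.002] F [ 0.731  0.332 -0.196] T [ 0.006  0.096 -0.005] w 59.733331589670634 
 j [ 0.004 -0.463  1.86  -0.034  1.548  1.747]
[-0.654, 0.33, 74.509, 0.001, 0.001, -0.004]
```

View pics/t13.png

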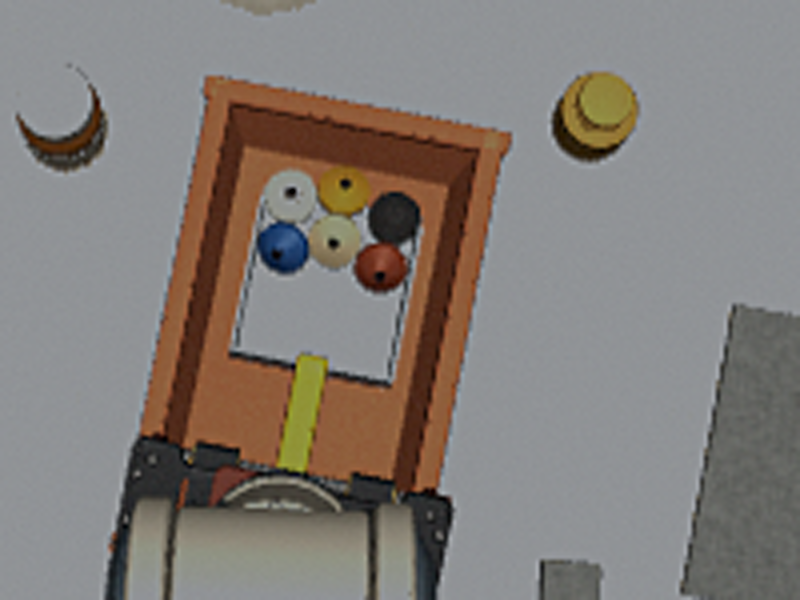

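Call:
arm_command([
  [[0, 0, 25, 0, 0, 0], [0, 0, 50, 0, 0, 0], [0, 0, 70, 0, 0, 0], [0, 0, 75, 0, 0, 0], [0, 0, 75, 0, 0, 0]],
])

```text
time: 13.45
tool_pos: [480.9, 22.6, 84.6]
tcp_rot: [-2.941, 0.002, -1.744]
contact_force: [0.6, -0.3, 0.5]
width: 60.1
```

Call:
arm_command([
  [[0, 0, 0, 0, 0, 0], [0, 0, 0, 0, 0, 0], [0, 0, 0, 0, 0, 0], [0, 0, 0, 0, 0, 0], [0, 0, 0, 0, 0, 0]],
], claw=5)

```text
time: 14.08
tool_pos: [481.3, 22.4, 84.8]
tcp_rot: [-2.941, 0.002, -1.744]
contact_force: [0.0, -0.8, 0.6]
width: 19.9
```

```bash
python3 - <<'E'
from h import *
import h
save(np.array([466.407,24.914,157.739]),load()[1]); did([0,0,75,0,0,0]);st()
h.ALPHA=0.2; h.GX=-140.
p,R=load(); o,RS=scoop_now(p,R); print(o,RS.as_euler('zyx'))
P=o+RS.apply([-60,0,0]); 
def tgt(f):
    RS2=Ro.from_euler('z',TRY)*Ro.from_euler('y',-f)
    o2=P-RS2.apply([-60,0,0]); return tool_from_scoop(o2,TRY,-f)
rows([tgt(f) for f in (0.1,.2,.3,.4)])
E
```

```text
t 14.075 tcp [481.275  22.404  84.84 ] cmd [481.06   22.435  84.226] rotdiff [ 0.001 -0.001 -0.001] F [ 0.02  -0.823  0.637] T [-0.031  0.133  0.047] w 19.888724422695987 
 j [-0.001 -0.406  1.947 -0.033  1.402  1.746]
[616.747  -1.455   9.933] [-0.175  0.     0.002]
[0.247, 8.541, 6.62, 0.101, 0.0, -0.004]
[0.286, 16.335, 14.022, 0.201, 0.0, -0.004]
[0.322, 23.352, 22.165, 0.301, 0.0, -0.004]
[0.354, 29.52, 30.967, 0.401, -0.0, -0.004]
```

Call:
arm_command([
  [[0, 4.4, 3.2, 0.05, 0, 0], [0, 8.6, 6.6, 0.1, 0, 0], [0, 12.5, 10.3, 0.15, 0, 0], [0, 16.4, 14, 0.2, 0, 0], [0, 20, 18, 0.25, 0, 0], [0, 23.4, 22.2, 0.3, 0, 0], [0, 26.5, 26.5, 0.35, 0, 0], [0, 26.5, 26.5, 0.35, 0, 0]],
])

```text
time: 15.08
tool_pos: [460.3, 26.1, 52.9]
tcp_rot: [-2.591, 0.002, -1.744]
contact_force: [-0.1, -0.2, -1.9]
width: 20.1
```

```bash
python3 - <<'E'
from h import *
import h
did([0,26.5,26.5,.35,0,0]);st()
im=manip.snapshot("scene");crop("s14",im,200,160,130,100,6)
im=manip.snapshot("top");crop("t14",im,230,90,200,150,4)
E
```

```text
t 15.075 tcp [460.301  26.134  52.935] cmd [460.661  26.092  53.001] rotdiff [ 0.001 -0.001 -0.002] F [-0.103 -0.152 -1.871] T [ 0.07   0.714 -0.025] w 20.052948274307926 
 j [ 0.079 -0.831  2.344 -0.146  1.096  1.854]
```

View pics/s14.png

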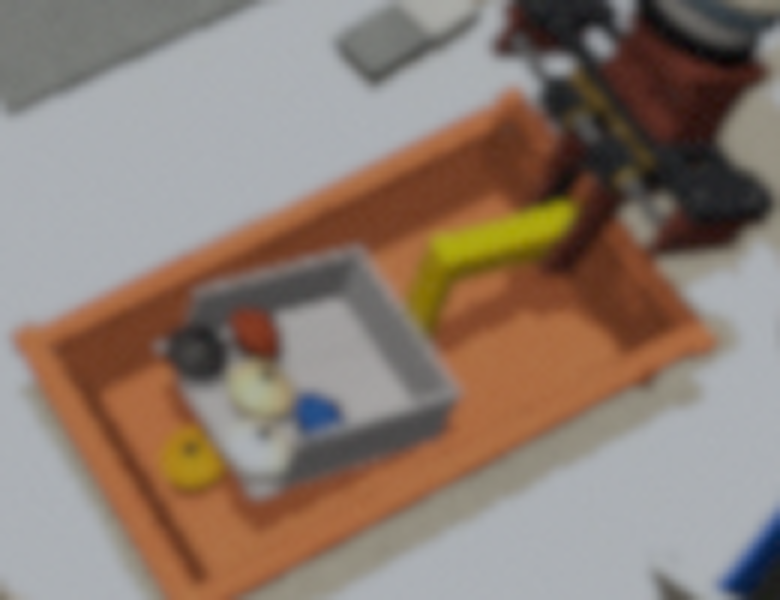

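View pics/t14.png

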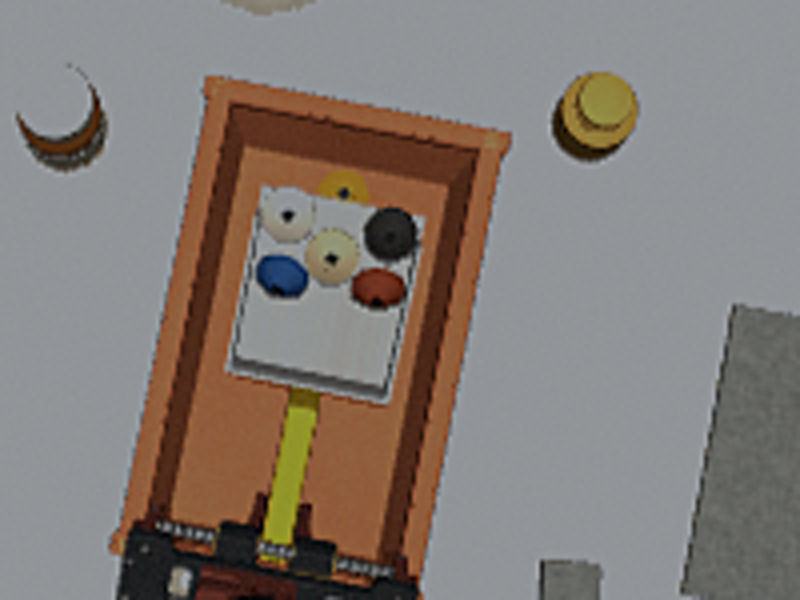

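The nose-up tilt works, supported on the floor. All five whorls sit on the pan but friction holds them, so I'll shake gently fore and aft while tilted.

```bash
python3 - <<'E'
from h import *
p,R=load(); s=np.array([np.cos(TRY),np.sin(TRY),0])
rows([(p+s*d,R) for d in (10,14)])
E
```

```text
[-0.041, -8.528, 5.222, 0.0, 0.0, 0.0]
[-0.057, -11.939, 7.311, 0.0, 0.0, 0.0]
```

Call:
arm_command([
  [[0, -12, 7.3, 0, 0, 0], [0, 0, 0, 0, 0, 0], [0, -12, 7.3, 0, 0, 0], [0, 0, 0, 0, 0, 0], [0, -12, 7.3, 0, 0, 0], [0, 0, 0, 0, 0, 0], [0, 0, 0, 0, 0, 0]],
])

```text
time: 16.05
tool_pos: [460.8, 26.0, 53.7]
tcp_rot: [-2.592, 0.002, -1.745]
contact_force: [-1.4, -0.1, -0.4]
width: 19.7
```

```bash
python3 - <<'E'
from h import *
st()
im=manip.snapshot("scene");crop("s15",im,200,160,130,100,6)
im=manip.snapshot("top");crop("t15",im,230,90,200,150,4)
E
```

```text
t 16.05 tcp [460.81   26.045  53.651] cmd [460.661  26.092  53.001] rotdiff [ 0.    -0.001 -0.001] F [-1.417 -0.12  -0.415] T [ 0.043  0.712 -0.071] w 19.674157499191896 
 j [ 0.078 -0.828  2.341 -0.145  1.097  1.854]
```

View pics/t15.png

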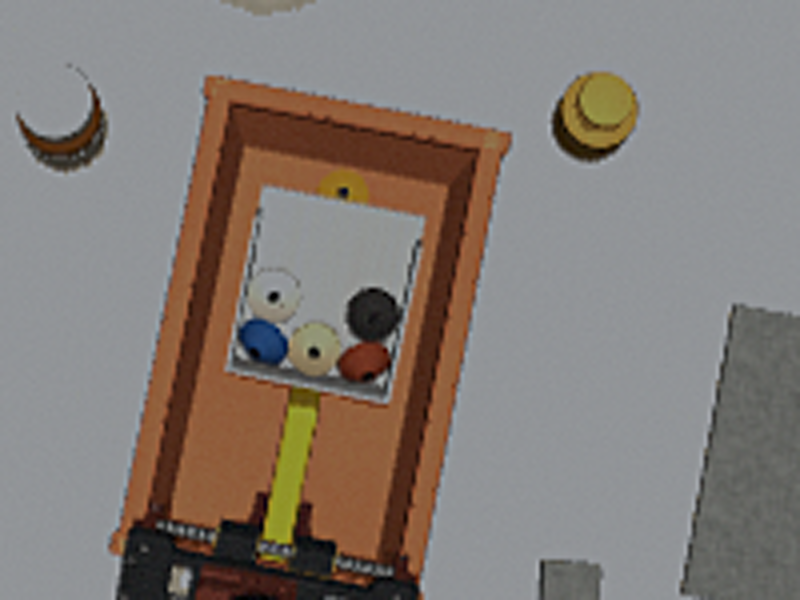

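All five are now against the back wall, at crop (273,295), (263,342), (315,348), (365,360) and (373,313). I lower back to level, then regrip near the post.

```bash
python3 - <<'E'
from h import *
import h
h.ALPHA=0.2; h.GX=-140.
o=np.array([616.747,-1.455,9.933]);P=o+Rscoop(TRY,0).apply([-60,0,0])
def tgt(f):
    o2=P-Rscoop(TRY,-f).apply([-60,0,0]); return tool_from_scoop(o2,TRY,-f)
rows([tgt(f) for f in (.28,.2,.12,.05,0)])
E
```

```text
[0.561, -6.262, -4.089, -0.069, -0.001, -0.004]
[0.532, -13.811, -8.209, -0.149, -0.001, -0.004]
[0.502, -21.665, -11.713, -0.229, -0.0, -0.004]
[0.473, -28.749, -14.255, -0.299, -0.0, -0.004]
[0.452, -33.909, -15.765, -0.349, -0.0, -0.004]
```

Call:
arm_command([
  [[0, -6, -4, -0.069, 0, 0], [0, -13.8, -8.2, -0.149, 0, 0], [0, -21.6, -11.7, -0.229, 0, 0], [0, -28.7, -14.2, -0.299, 0, 0], [0, -34, -15.8, -0.349, 0, 0], [0, -34, -15.8, -0.349, 0, 0]],
])

```text
time: 16.9
tool_pos: [482.5, 22.1, 85.1]
tcp_rot: [-2.939, 0.002, -1.745]
contact_force: [-1.2, 0.1, -0.3]
width: 20.3
```

Call:
arm_command([
  [[0, 0, 0, 0, 0, 0], [0, 0, 0, 0, 0, 0], [0, 0, -15, 0, 0, 0], [0, 0, -40, 0, 0, 0], [0, 0, -65, 0, 0, 0], [0, 0, -65, 0, 0, 0]],
], claw=60)

```text
time: 17.65
tool_pos: [469.4, 24.7, 151.9]
tcp_rot: [-2.934, 0.003, -1.744]
contact_force: [0.1, 0.3, 0.1]
width: 59.9
```

```bash
python3 - <<'E'
from h import *
import h
did([0, -34, -15.8, -0.349, 0, 0]);did([0,0,-65,0,0,0]);st()
o=np.array([616.7,-1.4,10.])
cv2.imwrite("pics/t16.png",drawscoop("top",manip.snapshot("top"),230,90,4,o,Rscoop(TRY,0)))
h.ALPHA=0.4; h.GX=-73.
T=[tool_from_scoop(o,TRY,0,back=75),tool_from_scoop(o,TRY,0)]
rows(T);print(T[0][0],T[1][0])
E
```

```text
t 17.65 tcp [469.364  24.71  151.911] cmd [468.318  24.591 147.929] rotdiff [ 0.007 -0.002 -0.001] F [0.142 0.342 0.054] T [ 0.068  0.042 -0.02 ] w 59.93790229814895 
 j [ 0.005 -0.464  1.871 -0.034  1.53   1.747]
[0.137, -52.862, 4.599, 0.2, 0.0, -0.004]
[0.122, -67.728, 78.111, 0.2, 0.0, -0.004]
[520.205  15.263 153.948] [548.986  10.293  84.868]
```

View pics/t16.png

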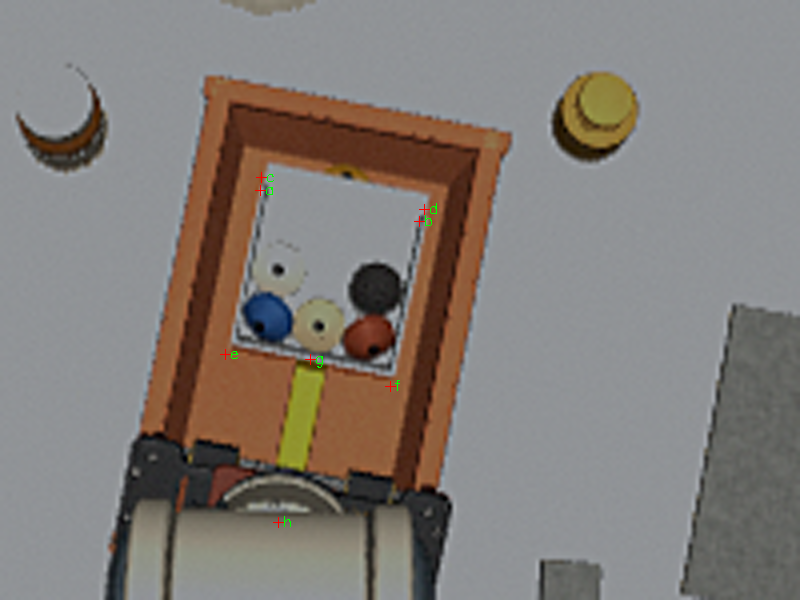

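```bash
python3 - <<'E'
from h import *
st()
o=np.array([616.7,-1.4,10.])
cv2.imwrite("pics/s16.png",drawscoop("scene",manip.snapshot("scene"),200,160,6,o,Rscoop(TRY,0)))
E
```

```text
t 17.7 tcp [468.831  24.665 149.949] cmd [468.318  24.591 147.929] rotdiff [ 0.005 -0.001 -0.001] F [-0.339 -0.404 -0.526] T [ 0.069  0.112 -0.05 ] w 60.11829249151248 
 j [ 0.005 -0.463  1.873 -0.034  1.529  1.747]
```

View pics/s16.png

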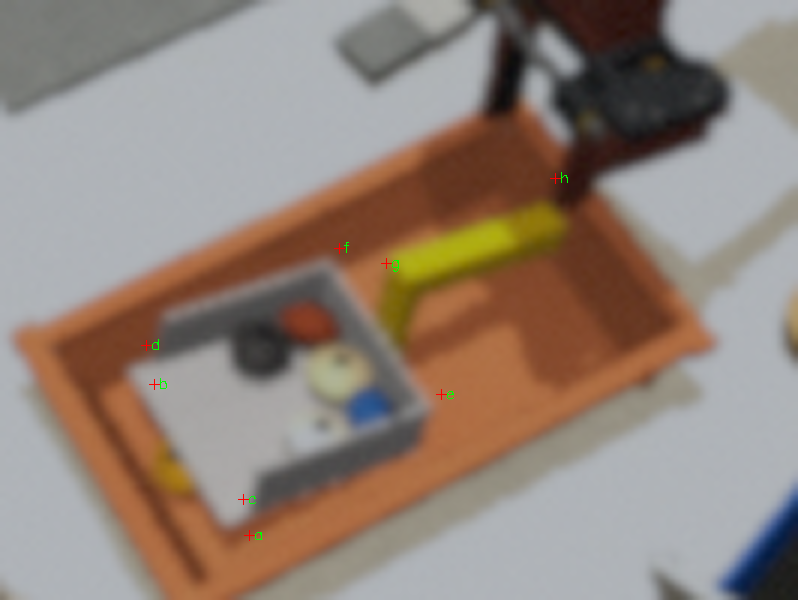

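```bash
python3 - <<'E'
from h import *
from scipy.optimize import least_squares
D=[((-60,55,41),(271.3,227.5),(290,176.25)),((-60,-55,41),(255.5,203.7),(328.75,183.75)),((-60,0,97),(265.8,205.8),(307.5,180.75)),((60,55,2),(238.7,248.3),(296.25,130.75)),((60,-55,2),(221.3,220.8),(337.5,138.25))]
for q,a,b in D: print(q,tri(a,b))
def f(x):
    RS=Rscoop(x[3],x[4]);r=[]
    for q,a,b in D:
        P=x[:3]+RS.apply(q); r+=list(proj("scene",P)-a)+list(proj("top",P)-b)
    return r
s=least_squares(f,[620,-2,15,TRY,-.2],x_scale=[10,10,10,.1,.1]);print(s.x,np.round(s.fun,1),"lip",s.x[:3]+Rscoop(*s.x[3:]).apply([60,0,0]),"back",s.x[:3]+Rscoop(*s.x[3:]).apply([-60,0,0]))
E
```

```text
(-60, 55, 41) (array([573.413,  55.407,  38.517]), np.float64(4.338781837143874))
(-60, -55, 41) (array([555.053, -47.162,  43.043]), np.float64(5.2307555962198915))
(-60, 0, 97) (array([555.477,   9.982,  95.863]), np.float64(3.364203218823569))
(60, 55, 2) (array([697.481,  42.099,  33.075]), np.float64(5.189152599070688))
(60, -55, 2) (array([679.058, -69.373,  40.479]), np.float64(2.3799035007451774))
[631.979  -5.56   16.724  -0.167  -0.22 ] [-0.   0.2 -2.3 -0.2 -1.3 -0.3 -0.2  0.2 -0.5 -1.3  0.4  1.2 -1.6 -0.4
  0.4  0.4 -0.3  1.5 -0.6  0.6] lip [689.712 -15.294  29.845] back [574.246   4.173   3.602]
```

```bash
python3 - <<'E'
from h import *
import h
a=onz("top",290,176.25,50);b=onz("top",328.75,183.75,50);c=onz("top",296.25,130.75,38);d=onz("top",337.5,138.25,38);g=onz("top",307.5,180.75,104)
print(a,b,c,d,g)
RS=Rscoop(TRY,-.22); m=(a+b)/2; o1=m-RS.apply([-60,0,41]); o2=(c+d)/2-RS.apply([60,0,2]); o3=g-RS.apply([-60,0,97]);print(o1,o2,o3)
h.ALPHA=0.4; h.GX=-75.
for o in [np.array([630,-4,22.5])]:
  T=[tool_from_scoop(o,TRY,-.22,back=70),tool_from_scoop(o,TRY,-.22)]
  rows(T);print(T[0][0],T[1][0])
E
```

```text
[573.314  53.731  50.   ] [555.993 -48.588  50.   ] [698.185  40.243  38.   ] [680.459 -70.452  38.   ] [555.582   8.981 104.   ]
[631.17   -8.915  23.082] [632.052  -5.215  22.954] [634.141  -4.585  22.432]
[0.521, -35.249, 18.209, 0.42, -0.0, -0.004]
[0.441, -63.762, 82.138, 0.42, -0.0, -0.004]
[505.815  17.445 137.103] [545.894  10.524  80.131]
```

```bash
python3 - <<'E'
from h import *
import h
h.ALPHA=0.4; h.GX=-75.
o=np.array([632,-5.5,22.5])
T=[tool_from_scoop(o,TRY,-.22,back=b) for b in (70,0)]
rows(T);print(T[0][0],T[1][0]); 
save(*T[0]); rows(T)
E
```

```text
[1.65, -37.435, 18.651, 0.42, -0.0, -0.004]
[1.569, -65.949, 82.581, 0.42, -0.0, -0.004]
[507.815  15.945 137.103] [547.894   9.024  80.131]
[0.0, 0.0, 0.0, 0.0, 0.0, 0.0]
[-0.0, -0.0, 70.0, 0.0, 0.0, 0.0]
```

Call:
arm_command([
  [[0.4, -8, 2, 0.08, 0, 0], [0.8, -17, 6, 0.18, 0, 0], [1.2, -26, 11, 0.28, 0, 0], [1.6, -33, 16, 0.37, 0, -0.004], [1.6, -37.4, 18.6, 0.42, 0, -0.004], [1.6, -37.4, 18.6, 0.42, 0, -0.004]],
])

```text
time: 18.5
tool_pos: [506.8, 16.1, 135.2]
tcp_rot: [-2.523, -0.0, -1.74]
contact_force: [-1.0, 0.2, 0.1]
width: 59.7
```

Call:
arm_command([
  [[0, 0, 20, 0, 0, 0], [0, 0, 45, 0, 0, 0], [0, 0, 65, 0, 0, 0], [0, 0, 70, 0, 0, 0], [0, 0, 70, 0, 0, 0]],
])

```text
time: 19.12
tool_pos: [547.9, 9.1, 80.5]
tcp_rot: [-2.521, 0.0, -1.741]
contact_force: [-0.4, -0.6, 0.4]
width: 60.2
```

```bash
python3 - <<'E'
from h import *
did([0,0,70,0,0,0]);st()
im=manip.snapshot("scene");crop("s17",im,200,160,130,100,6)
im=manip.snapshot("top");crop("t17",im,230,90,200,150,4)
E
```

```text
t 19.125 tcp [547.928   9.085  80.503] cmd [547.894   9.024  80.131] rotdiff [ 0.    -0.    -0.001] F [-0.353 -0.621  0.426] T [ 0.073  0.191 -0.021] w 60.16147507184566 
 j [ 0.025 -0.574  2.172 -0.14   0.937  1.813]
```

View pics/s17.png

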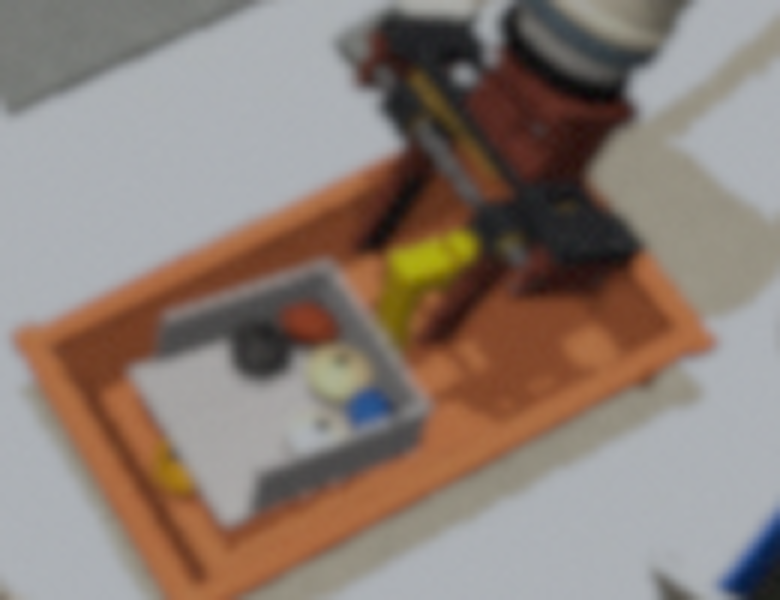

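View pics/t17.png

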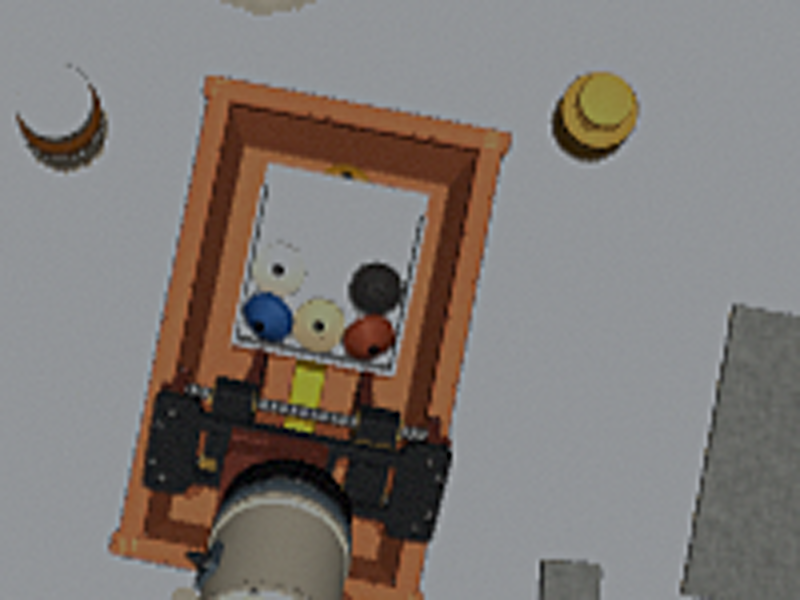

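The fingers straddle the bar right at the post, with the lip propped on the ochre whorl (nose up about 0.22). Closing and lifting slightly.

Call:
arm_command([
  [[0, 0, 0, 0, 0, 0], [0, 0, 0, 0, 0, 0], [0, 0, 0, 0, 0, 0], [0, 0, 0, 0, 0, 0], [0, 0, 0, 0, 0, 0]],
], claw=5)

```text
time: 19.85
tool_pos: [548.1, 9.2, 80.9]
tcp_rot: [-2.52, 0.0, -1.741]
contact_force: [-0.2, 0.3, 0.2]
width: 19.9
```

```bash
python3 - <<'E'
from h import *
st()
p,R=load()
rows([(p+np.array([0,0,z]),R) for z in (10,30,60,90)])
E
```

```text
t 19.85 tcp [548.082   9.238  80.861] cmd [547.894   9.024  80.131] rotdiff [ 0.002 -0.001 -0.001] F [-0.161  0.259  0.234] T [0.168 0.228 0.051] w 19.87577157211321 
 j [ 0.025 -0.575  2.172 -0.14   0.936  1.813]
[0.0, -5.81, -8.139, 0.0, 0.0, 0.0]
[0.0, -17.431, -24.416, 0.0, 0.0, 0.0]
[0.0, -34.862, -48.833, 0.0, 0.0, 0.0]
[0.0, -52.293, -73.249, 0.0, 0.0, 0.0]
```

Call:
arm_command([
  [[0, -1.5, -2, 0, 0, 0], [0, -3, -4, 0, 0, 0], [0, -6, -8, 0, 0, 0], [0, -9, -12.5, 0, 0, 0], [0, -13, -18, 0, 0, 0], [0, -17.4, -24.4, 0, 0, 0], [0, -17.4, -24.4, 0, 0, 0]],
])

```text
time: 20.72
tool_pos: [548.5, 9.2, 112.3]
tcp_rot: [-2.518, 0.001, -1.741]
contact_force: [-0.1, -0.6, -4.0]
width: 20.2
```

```bash
python3 - <<'E'
from h import *
import h
h.ALPHA=0.4; h.GX=-75.
did([0, -17.4, -24.4, 0, 0, 0]);st()
cv2.imwrite("pics/s18.png",drawscoop("scene",manip.snapshot("scene"),200,150,6))
cv2.imwrite("pics/t18.png",drawscoop("top",manip.snapshot("top"),230,90,4))
E
```

```text
t 20.725 tcp [548.531   9.198 112.27 ] cmd [547.879   9.027 110.1  ] rotdiff [ 0.004 -0.001 -0.   ] F [-0.104 -0.631 -4.039] T [0.173 0.862 0.038] w 20.234191653640565 
 j [ 0.025 -0.595  2.129 -0.135  0.996  1.803]
```

View pics/s18.png

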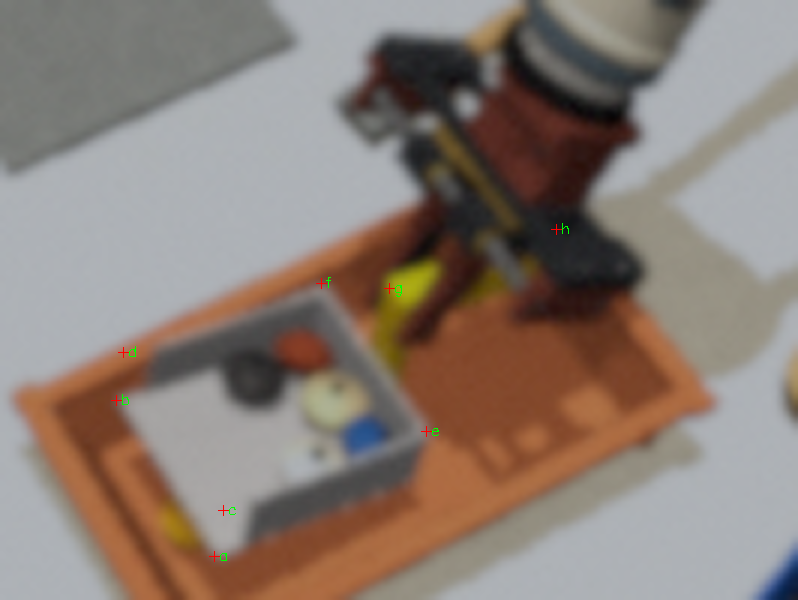

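View pics/t18.png

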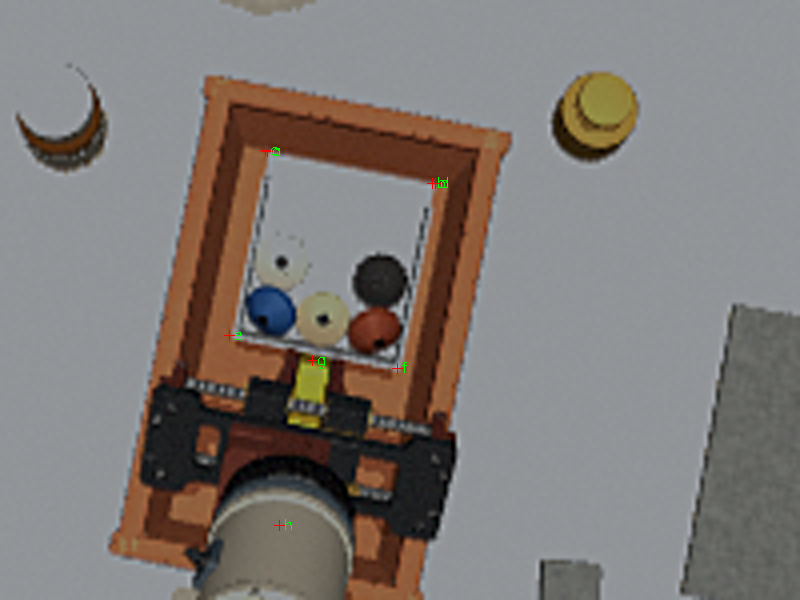

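Lifted with five whorls (4.0 N), no slip, and the predicted outline matches. Raising further, gently.

Call:
arm_command([
  [[0, -3, -4, 0, 0, 0], [0, -7, -10, 0, 0, 0], [0, -13, -18, 0, 0, 0], [0, -19, -26.5, 0, 0, 0], [0, -26, -36.5, 0, 0, 0], [0, -32, -45, 0, 0, 0], [0, -35, -49, 0, 0, 0], [0, -35, -49, 0, 0, 0]],
])

```text
time: 21.82
tool_pos: [548.0, 9.2, 171.4]
tcp_rot: [-2.519, 0.0, -1.741]
contact_force: [-0.2, -0.2, -4.5]
width: 19.8
```

```bash
python3 - <<'E'
from h import *
import h
h.ALPHA=0.4; h.GX=-75.
did([0, -35, -49, 0, 0, 0]);st()
print(scoop_now()[0], scoop_now()[1].as_euler('zyx'))
cv2.imwrite("pics/s19.png",drawscoop("scene",manip.snapshot("scene"),200,120,6))
im=manip.snapshot("top");crop("t19",im,230,90,200,150,4)
E
```

```text
t 21.825 tcp [548.027   9.167 171.432] cmd [547.894   9.024 170.316] rotdiff [ 0.002 -0.001 -0.001] F [-0.195 -0.247 -4.454] T [ 0.151  0.861 -0.006] w 19.786028742819884 
 j [ 0.025 -0.611  2.034 -0.126  1.109  1.786]
[632.279  -5.278 113.995] [-0.174 -0.219 -0.038]
```

View pics/s19.png

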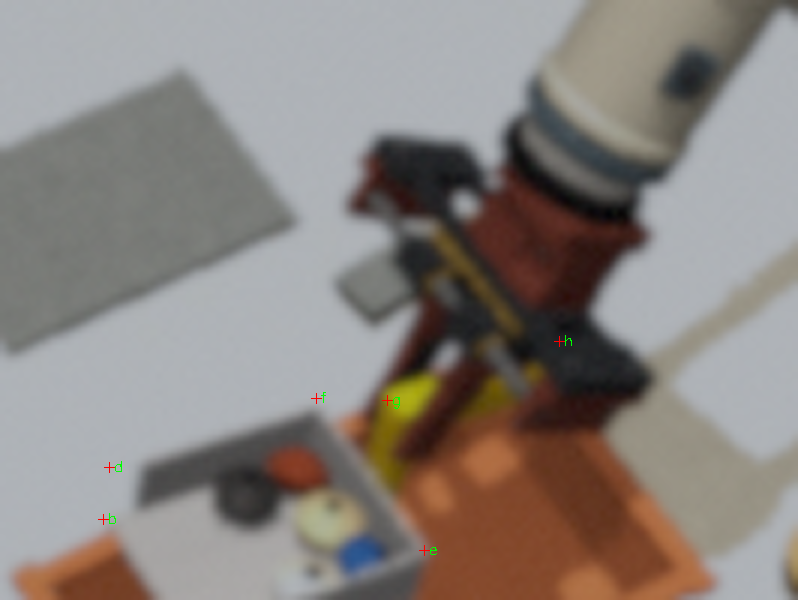

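View pics/t19.png

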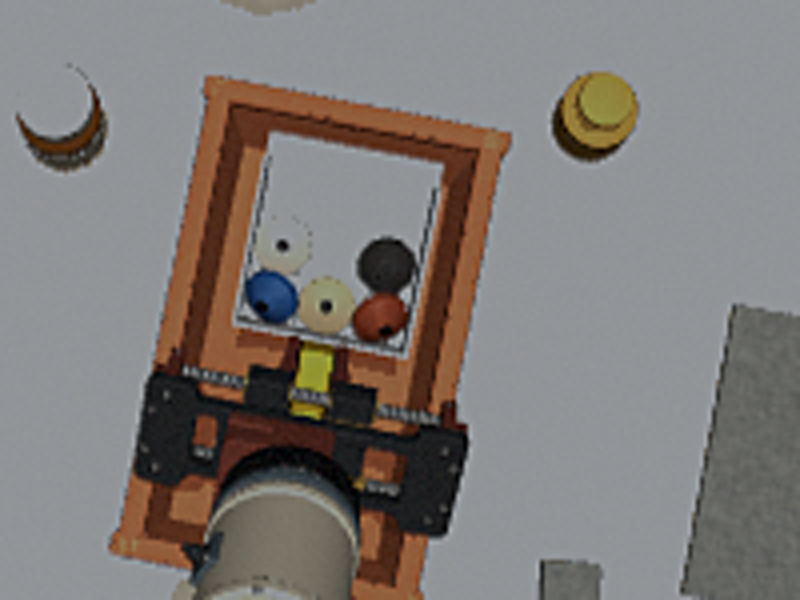

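Five whorls are held firmly. I'll fit a simple arm model to the logged joints and poses, so I can check the pouring poses against joint limits.

```bash
cat > kin.py <<'E'
import numpy as np
from scipy.spatial.transform import Rotation as Ro
from scipy.optimize import least_squares
Y=lambda a:Ro.from_euler('y',a);Z=lambda a:Ro.from_euler('z',a)
def fk(q,P):
    d1,a1,L2,e,L3,Lt=P
    R=Z(q[0]);p=R.apply([a1,0,d1]);R=R*Y(q[1]);p=p+R.apply([0,0,L2]);R=R*Y(q[2]);p=p+R.apply([e,0,L3])
    R=R*Z(-q[3])*Y(q[4]);p=p+R.apply([0,0,Lt]);R=R*Z(-q[5]);return p,R
D=[([-1.3517,.0918,1.2319,0,1.8198,-.0567],[163.31,-577.04,229.5],[-3.1415,.002,-1.295]),
([-.957,-.506,1.855,.302,1.486,.797],[390.03,-318.5,201.1],[-2.712,.001,-1.732]),
([-.868,-.346,1.948,.292,1.218,.811],[443.39,-328.757,83.5],[-2.711,0,-1.736]),
([-.868,-.379,1.795,.277,1.396,.865],[443.286,-328.715,182.92],[-2.713,0,-1.736]),
([.039,-.652,2.099,-.069,1.371,1.784],[447.6,28.29,102.96],[-2.811,0,-1.742]),
([-.008,-.342,1.893,-.055,1.264,1.742],[544.94,11.45,99.47],[-2.811,0,-1.742]),
([.079,-.831,2.344,-.146,1.096,1.854],[460.3,26.13,52.94],[-2.591,.002,-1.744]),
([.025,-.611,2.034,-.126,1.109,1.786],[548.03,9.17,171.43],[-2.519,0,-1.741])]
def f(P):
    r=[]
    for q,p,e in D:
        a,R=fk(q,P);r+=list(a-p)
    return r
s=least_squares(f,[350,0,400,0,400,200]);P=s.x
def ik(p,R,q0):
    def g(q):
        a,RR=fk(q,P);return np.r_[(a-p)/100,(RR.inv()*R).as_rotvec()]
    s=least_squares(g,q0);return s.x,np.abs(s.fun).max()
if __name__=="__main__":
    print(P.round(1),np.abs(s.fun).max())
    for q,p,e in D:
        a,R=fk(q,P);print((R.inv()*Ro.from_euler('xyz',e)).as_rotvec().round(3))
E
python3 kin.py
```

```text
[-299.6   93.9   54.5  -86.1  553.2 -266.6] 102.5903605071469
[ 0.    -0.     3.028]
[-1.000e-03 -6.620e-01 -1.446e+00]
[ 1.000e-03 -5.870e-01 -1.278e+00]
[-1.000e-03 -5.850e-01 -1.278e+00]
[-0.     0.136  0.398]
[-0.001  0.106  0.309]
[-0.     0.261  0.431]
[0.001 0.227 0.317]
```

```bash
sed -i 's/R=R\*Z(-q\[3\])/R=R*Z(S4*q[3])/; s/R=R\*Z(-q\[5\])/R=R*Z(q[5]+np.pi)/; s/^Y=/S4=1;Y=/' kin.py; python3 kin.py; sed -i 's/^S4=1/S4=-1/' kin.py; python3 kin.py
```

```text
[192.6  -6.6 398.7 110.5 558.2 390.4] 40.1348321116281
[-0. -0.  0.]
[ 0.001 -0.002 -0.   ]
[ 0.001  0.001 -0.   ]
[-0.001  0.     0.   ]
[-0.  0. -0.]
[-0.  0. -0.]
[-0.    -0.     0.001]
[0.001 0.    0.001]
[-299.6   93.9   54.5  -86.1  553.2 -266.6] 102.5903605071469
[-0. -0.  0.]
[ 0.421 -0.432  0.051]
[ 0.378 -0.396  0.202]
[ 0.353 -0.415  0.096]
[ 0.028  0.132 -0.028]
[ 0.017  0.104 -0.033]
[ 0.072  0.249 -0.132]
[ 0.049  0.221 -0.112]
```

```bash
sed -i 's/^S4=-1/S4=1/; s/d1,a1,L2,e,L3,Lt=P/d1,a1,L2,e,L3,Lt,dy,wx,wy=P/; s/R.apply(\[a1,0,d1\])/R.apply([a1,dy,d1])/; s/p=p+R.apply(\[0,0,Lt\])/p=p+R.apply([wx,wy,Lt])/; s/\[350,0,400,0,400,200\]/[350,0,400,0,400,200,0,0,0]/' kin.py; python3 kin.py
```

```text
[ 1.561e+02  5.000e-01  3.732e+02  9.600e+01  5.579e+02  3.418e+02
  3.360e+01 -2.000e-01  2.000e-01] 0.4722493822909257
[-0. -0.  0.]
[ 0.001 -0.002 -0.   ]
[ 0.001  0.001 -0.   ]
[-0.001  0.     0.   ]
[-0.  0. -0.]
[-0.  0. -0.]
[-0.    -0.     0.001]
[0.001 0.    0.001]
```

```bash
cat >> h.py <<'E'
def bxw(x,y,z):
    c,s=np.cos(BXY),np.sin(BXY);return np.array([BX[0]+c*x-s*y,BX[1]+s*x+c*y,z])
LO=np.array([-2.87,-.86,.17,-1.51,.06,-2.65]);HI=np.array([2.87,2.18,2.46,4.65,2.69,2.65])
def B(x,y,z,yaw,pitch):
    return tool_from_scoop(scoop_from_lip(bxw(x,y,z),yaw,pitch),yaw,pitch)
E
python3 - <<'E'
from h import *
import h
from kin import ik
h.ALPHA=0.4; h.GX=-75.
q0=manip.state()['joint_positions']
for yaw in (.0,.18,.35,.5):
    print('yaw',yaw);q=q0
    for z,pt in [(130,-.2),(100,.3),(80,.6),(70,.8),(65,1.0),(65,1.2)]:
        p,R=B(-20,0,z,yaw,pt); q,e=ik(p,R,q); m=np.minimum(q-LO,HI-q)
        print(z,pt,q.round(2),'err',round(e,4),'margin',m.min().round(2),'tcp',p.round(0))
E
```

```text
yaw 0.0
130 -0.2 [ 1.07 -0.67  2.05 -0.52  1.46  2.62] err 0.0 margin 0.03 tcp [326. 310. 177.]
100 0.3 [ 0.68 -0.31  1.64 -0.06  1.73  2.24] err 0.0 margin 0.41 tcp [366. 310. 210.]
80 0.6 [ 0.52 -0.01  1.37  0.11  1.95  2.12] err 0.0 margin 0.53 tcp [403. 310. 216.]
70 0.8 [0.45 0.21 1.18 0.2  2.11 2.09] err 0.0 margin 0.56 tcp [431. 310. 216.]
65 1.0 [0.4  0.43 0.96 0.29 2.29 2.1 ] err 0.0 margin 0.4 tcp [461. 310. 215.]
65 1.2 [0.36 0.67 0.73 0.42 2.47 2.16] err 0.0 margin 0.22 tcp [491. 310. 214.]
yaw 0.18
130 -0.2 [ 0.95 -0.85  2.15 -0.41  1.4   2.32] err 0.0 margin 0.01 tcp [328. 285. 177.]
100 0.3 [ 0.63 -0.35  1.67 -0.04  1.73  2.01] err 0.0 margin 0.51 tcp [367. 292. 210.]
80 0.6 [ 0.52 -0.01  1.37  0.07  1.97  1.94] err 0.0 margin 0.71 tcp [404. 299. 216.]
70 0.8 [0.47 0.23 1.16 0.13 2.14 1.92] err 0.0 margin 0.55 tcp [432. 304. 216.]
65 1.0 [0.44 0.47 0.92 0.2  2.33 1.93] err 0.0 margin 0.36 tcp [461. 309. 215.]
65 1.2 [0.41 0.73 0.65 0.3  2.54 1.98] err 0.0 margin 0.15 tcp [491. 314. 214.]
yaw 0.35
130 -0.2 [ 0.77 -0.99  2.22 -0.24  1.36  1.97] err 0.0 margin -0.13 tcp [
[... 238 characters left out ...]
rgin 0.53 tcp [433. 298. 216.]
65 1.0 [0.48 0.49 0.89 0.1  2.36 1.75] err 0.0 margin 0.33 tcp [461. 308. 215.]
65 1.2 [0.47 0.76 0.59 0.16 2.58 1.79] err 0.0 margin 0.11 tcp [490. 318. 214.]
yaw 0.5
130 -0.2 [ 0.56 -1.07  2.25 -0.04  1.36  1.63] err 0.0 margin -0.21 tcp [343. 242. 177.]
100 0.3 [ 0.53 -0.39  1.7  -0.    1.73  1.6 ] err 0.0 margin 0.47 tcp [378. 261. 210.]
80 0.6 [ 0.52 -0.01  1.37  0.01  1.98  1.6 ] err 0.0 margin 0.71 tcp [411. 279. 216.]
70 0.8 [0.52 0.24 1.14 0.01 2.16 1.6 ] err 0.0 margin 0.53 tcp [436. 292. 216.]
65 1.0 [0.52 0.5  0.87 0.01 2.37 1.6 ] err 0.0 margin 0.32 tcp [462. 307. 215.]
65 1.2 [0.52 0.78 0.57 0.02 2.6  1.6 ] err 0.0 margin 0.09 tcp [488. 321. 214.]
```

```bash
python3 - <<'E'
from h import *
import h
from kin import ik
from scipy.interpolate import PchipInterpolator
h.ALPHA=0.4; h.GX=-75.
o,RS=scoop_now(*load()); print(o,RS.as_euler('ZYX'))
lip0=o+RS.apply([60,0,0]);print("lip",lip0)
K=np.array([[*lip0,-.171,-.22],[600,40,128,-.12,-.2],[545,120,128,.0,-.12],[520,215,128,.1,-.05],[*bxw(20,0,128),.18,-.02]])
q=manip.state()['joint_positions']
c=PchipInterpolator(np.arange(len(K)),K)
for t in np.arange(0,4.01,.5):
    l=c(t);p,R=tool_from_scoop(scoop_from_lip(l[:3],l[3],l[4]),l[3],l[4]);q,e=ik(p,R,q);m=np.minimum(q-LO,HI-q);print(t,l.round(2),q.round(2),round(e,4),m.min().round(2))
E
```

```text
[631.999  -5.5   112.685] [-0.171 -0.22  -0.   ]
lip [689.699 -15.464 125.779]
0.0 [689.7  -15.46 125.78  -0.17  -0.22] [ 0.03 -0.61  2.03 -0.13  1.11  1.79] 0.0 0.25
0.5 [639.99   9.48 127.31  -0.15  -0.21] [ 0.09 -0.77  2.12 -0.15  1.19  1.83] 0.0 0.09
1.0 [600.    40.   128.    -0.12  -0.2 ] [ 0.17 -0.88  2.17 -0.17  1.28  1.86] 0.0 -0.02
1.5 [568.27  77.33 128.    -0.06  -0.17] [ 0.25 -0.93  2.17 -0.17  1.36  1.88] 0.0 -0.07
2.0 [545.   120.   128.     0.    -0.12] [ 0.34 -0.91  2.14 -0.17  1.42  1.9 ] 0.0 -0.05
2.5 [530.24 166.03 128.     0.05  -0.08] [ 0.45 -0.85  2.09 -0.18  1.46  1.94] 0.0 0.01
3.0 [520.   215.   128.     0.1   -0.05] [ 0.55 -0.77  2.03 -0.19  1.48  2.  ] 0.0 0.09
3.5 [512.61 265.29 128.     0.14  -0.03] [ 0.65 -0.68  1.97 -0.21  1.47  2.06] 0.0 0.18
4.0 [507.88 317.48 128.     0.18  -0.02] [ 0.75 -0.58  1.91 -0.22  1.46  2.12] 0.0 0.28
```

```bash
python3 - <<'E'
from h import *
import h
from kin import ik
from scipy.interpolate import PchipInterpolator
h.ALPHA=0.4; h.GX=-75.
o,RS=scoop_now(*load()); lip0=o+RS.apply([60,0,0])
K=np.array([[*lip0,-.171,-.22],[620,40,124,-.11,-.12],[570,120,120,.0,-.05],[535,215,118,.1,0],[*bxw(20,0,118),.18,0]])
q=manip.state()['joint_positions']
c=PchipInterpolator(np.arange(len(K)),K)
T=[]
for t in np.linspace(0,4,23):
    l=c(t);p,R=tool_from_scoop(scoop_from_lip(l[:3],l[3],l[4]),l[3],l[4]);q2,e=ik(p,R,q);m=np.minimum(q2-LO,HI-q2);print(l.round(2),round(e,4),m.min().round(2),'dq',np.abs(q2-q).max().round(3));T.append((p,R));q=q2
def show(i0,i1):
    print('call'); rows(T[i0+1:i1+1],*T[i0])
show(0,8);show(8,16);show(16,22)
np.save('Tp.npy',[t[0] for t in T]);np.save('Tq.npy',[t[1].as_quat() for t in T])
E
```

```text
[689.7  -15.46 125.78  -0.17  -0.22] 0.0 0.25 dq 0.002
[675.52  -7.14 125.61  -0.16  -0.2 ] 0.0 0.23 dq 0.042
[661.94   2.05 125.35  -0.15  -0.18] 0.0 0.2 dq 0.04
[649.02  12.05 125.03  -0.14  -0.16] 0.0 0.18 dq 0.037
[636.82  22.76 124.64  -0.13  -0.14] 0.0 0.16 dq 0.034
[625.4   34.11 124.22  -0.12  -0.13] 0.0 0.15 dq 0.032
[614.77  46.13 123.74  -0.1   -0.11] 0.0 0.14 dq 0.028
[604.7   59.36 123.06  -0.08  -0.1 ] 0.0 0.13 dq 0.026
[595.17  73.63 122.24  -0.06  -0.09] 0.0 0.12 dq 0.027
[586.19  88.68 121.39  -0.04  -0.07] 0.0 0.11 dq 0.03
[577.79 104.23 120.61  -0.02  -0.06] 0.0 0.11 dq 0.032
[570.   120.   120.     0.    -0.05] 0.0 0.11 dq 0.034
[562.76 136.18 119.5    0.02  -0.04] 0.0 0.12 dq 0.036
[555.99 153.04 119.01   0.04  -0.03] 0.0 0.13 dq 0.038
[549.61 170.41 118.56   0.06  -0.02] 0.0 0.15 dq 0.039
[543.57 188.13 118.22   0.07  -0.01] 0.0 0.16 dq 0.04
[537.8  206.03 118.03   0.09  -0.  ] 0.0 0.18 dq 0.042
[532.25 224.   118.     0.11   0.  ] 0.0 0.19 dq 0.044
[526.89 242.19 118.     0.12   0.  ] 0.0 0.2 dq 0.044
[521.76 260.64 118.     0.14   0.  ] 0.0 0.22 dq 0.043
[516.
[... 574 characters left out ...]
-11.488, 7.634, -4.987, -0.012, -0.01, -0.019]
[-23.563, 14.776, -9.664, -0.024, -0.02, -0.039]
[-36.128, 21.355, -14.118, -0.035, -0.029, -0.057]
[-49.332, 27.308, -18.426, -0.047, -0.037, -0.074]
[-63.295, 32.753, -22.567, -0.059, -0.045, -0.091]
[-77.873, 37.905, -26.481, -0.07, -0.052, -0.108]
[-92.908, 42.987, -30.118, -0.079, -0.06, -0.125]
[-108.236, 48.224, -33.437, -0.084, -0.067, -0.14]
call
[-16.276, 3.485, -1.551, -0.001, -0.006, -0.015]
[-32.838, 6.813, -2.961, -0.001, -0.012, -0.029]
[-49.714, 9.89, -4.264, -0.001, -0.018, -0.043]
[-66.901, 12.703, -5.456, -0.001, -0.024, -0.056]
[-84.398, 15.24, -6.531, -0.001, -0.029, -0.069]
[-102.205, 17.488, -7.483, -0.001, -0.034, -0.081]
```

Call:
arm_command([
  [[-2, 4, -4, -0.01, -0.002, -0.003], [-7, 14, -15, -0.03, -0.007, -0.01], [-14, 26, -27, -0.052, -0.014, -0.02], [-22, 37.5, -38, -0.073, -0.021, -0.033], [-30.4, 47.7, -48.2, -0.092, -0.029, -0.045], [-38.5, 56.2, -56.2, -0.107, -0.037, -0.058], [-47.4, 64.5, -63.7, -0.121, -0.046, -0.074], [-57, 72.6, -70.8, -0.135, -0.056, -0.091]],
])

```text
time: 22.92
tool_pos: [458.2, 83.0, 186.3]
tcp_rot: [-2.656, -0.0, -1.633]
contact_force: [-0.4, 0.6, -4.5]
width: 19.7
```

Call:
arm_command([
  [[-11.5, 7.6, -5, -0.012, -0.01, -0.019], [-23.6, 14.8, -9.7, -0.024, -0.02, -0.039], [-36, 21.4, -14.1, -0.035, -0.029, -0.057], [-49.3, 27.3, -18.4, -0.047, -0.037, -0.074], [-63.3, 32.8, -22.6, -0.059, -0.045, -0.091], [-77.9, 37.9, -26.5, -0.07, -0.052, -0.108], [-92, 43, -30, -0.079, -0.06, -0.125], [-108, 48.2, -33.4, -0.084, -0.067, -0.14]],
])

```text
time: 23.92
tool_pos: [407.2, 194.7, 193.3]
tcp_rot: [-2.739, 0.0, -1.478]
contact_force: [0.4, 0.2, -4.3]
width: 19.9
```

```bash
python3 - <<'E'
from h import *
import h
h.ALPHA=0.4; h.GX=-75.
did([-57, 72.6, -70.8, -0.135, -0.056, -0.091]);did([-108, 48.2, -33.4, -0.084, -0.067, -0.14]);st()
cv2.imwrite("pics/s20.png",drawscoop("scene",manip.snapshot("scene"),200,150,4))
cv2.imwrite("pics/t20.png",drawscoop("top",manip.snapshot("top"),110,100,4))
E
```

```text
t 23.925 tcp [407.163 194.74  193.322] cmd [407.671 193.762 192.831] rotdiff [ 0.001 -0.001 -0.002] F [ 0.432  0.204 -4.33 ] T [-0.009  0.57   0.056] w 19.909196395613076 
 j [ 0.483 -0.686  1.976 -0.15   1.478  1.947]
```

View pics/s20.png

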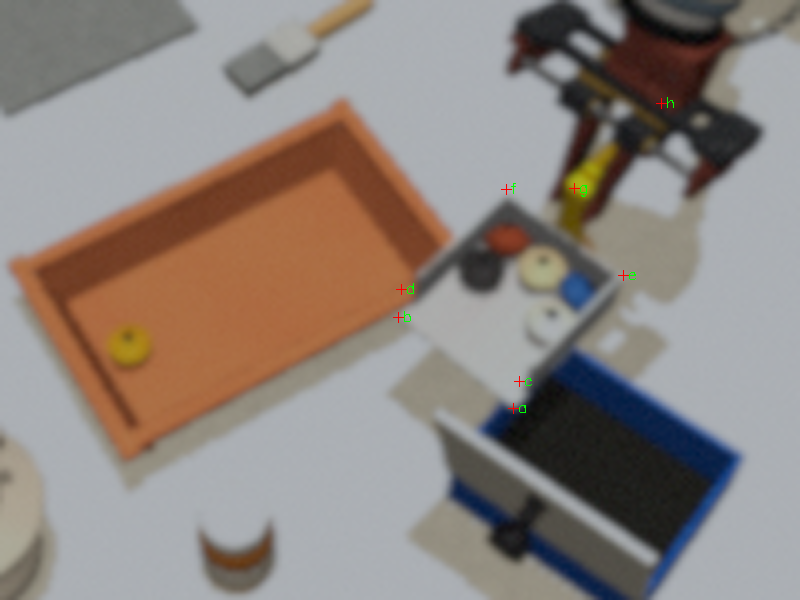

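View pics/t20.png

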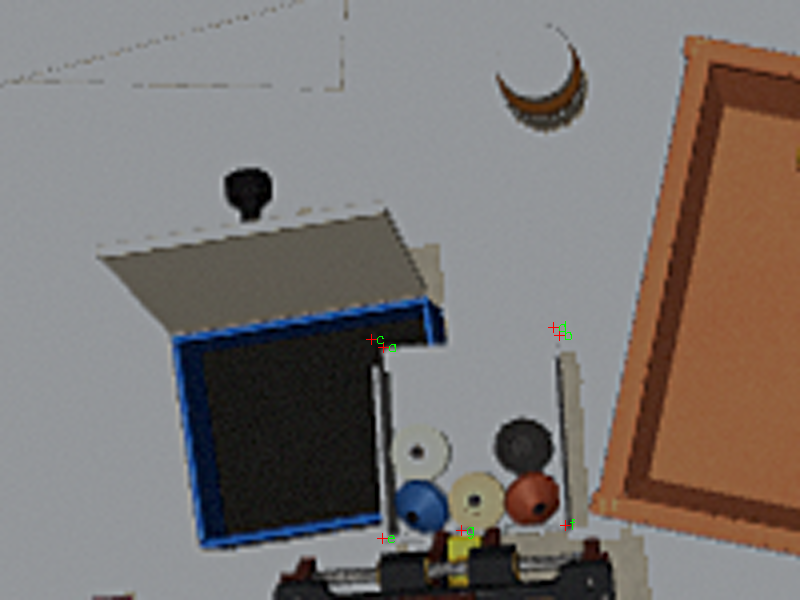

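All five are still in the pan. Continuing over the box.

Call:
arm_command([
  [[-16.3, 3.5, -1.5, 0, -0.006, -0.015], [-32.8, 6.8, -3, 0, -0.012, -0.029], [-49.7, 9.9, -4.3, 0, -0.018, -0.043], [-66.9, 12.7, -5.5, 0, -0.024, -0.056], [-82, 14.8, -6.3, 0, -0.029, -0.068], [-95, 16.5, -7, 0, -0.033, -0.077], [-102, 17.5, -7.5, 0, -0.034, -0.081], [-102, 17.5, -7.5, 0, -0.034, -0.081]],
])

```text
time: 25.02
tool_pos: [379.0, 293.9, 193.1]
tcp_rot: [-2.739, -0.001, -1.39]
contact_force: [-0.1, -0.2, -3.4]
width: 19.8
```

```bash
python3 - <<'E'
from h import *
import h
from kin import ik
h.ALPHA=0.4; h.GX=-75.
did([-102, 17.5, -7.5, 0, -0.034, -0.081]);s=st()
cv2.imwrite("pics/t21.png",drawscoop("top",manip.snapshot("top"),110,100,4))
q=s['joint_positions'];T=[]
for x,z,pt in [(14,112,.08),(5,104,.18),(-3,96,.28),(-10,88,.38),(-15,80,.46),(-18,75,.54),(-20,72,.62),(-20,70,.70),(-20,68,.78),(-20,66,.86),(-20,66,.95),(-20,66,1.05)]:
    p,R=B(x,0,z,.18,pt);q2,e=ik(p,R,q);print(pt,round(e,4),np.minimum(q2-LO,HI-q2).min().round(2),np.abs(q2-q).max().round(3));q=q2;T.append((p,R))
rows(T)
E
```

```text
t 25.025 tcp [379.048 293.853 193.141] cmd [379.448 293.612 192.959] rotdiff [ 0.001  0.    -0.002] F [-0.147 -0.246 -3.44 ] T [-0.07   0.578 -0.058] w 19.781537764106535 
 j [ 0.736 -0.569  1.904 -0.21   1.462  2.113]
0.08 0.0 0.36 0.071
0.18 0.0 0.44 0.083
0.28 0.0 0.53 0.088
0.38 0.0 0.62 0.094
0.46 0.0 0.69 0.078
0.54 0.0 0.71 0.084
0.62 0.0 0.72 0.088
0.7 0.0 0.65 0.094
0.78 0.0 0.57 0.095
0.86 0.0 0.5 0.096
0.95 0.0 0.41 0.111
1.05 0.0 0.31 0.128
[-0.492, -1.892, -3.669, -0.081, -0.0, -0.001]
[-0.493, -3.553, -7.294, -0.181, -0.0, -0.001]
[-0.496, -6.815, -9.187, -0.281, -0.0, -0.001]
[-0.502, -11.543, -9.287, -0.381, -0.0, -0.001]
[-0.507, -15.549, -6.617, -0.461, -0.0, -0.001]
[-0.516, -22.749, -4.983, -0.541, 0.0, -0.001]
[-0.527, -31.755, -3.842, -0.621, 0.0, -0.001]
[-0.542, -43.022, -1.879, -0.701, 0.0, -0.001]
[-0.556, -54.241, 1.047, -0.781, 0.0, -0.001]
[-0.57, -65.335, 4.928, -0.861, 0.0, -0.001]
[-0.587, -78.449, 8.348, -0.951, 0.0, -0.001]
[-0.606, -92.593, 13.513, -1.051, 0.0, -0.001]
```

View pics/t21.png

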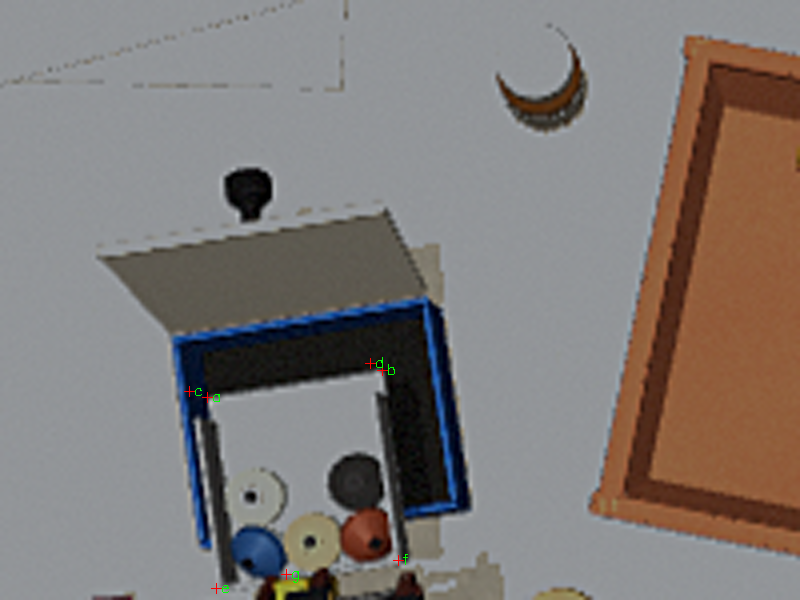

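Centred over the box. Now tipping, in stages.

Call:
arm_command([
  [[-0.5, -1.9, -3.7, -0.08, 0, 0], [-0.5, -3.5, -7.3, -0.18, 0, 0], [-0.5, -6.8, -9.2, -0.28, 0, 0], [-0.5, -9.2, -9.2, -0.33, 0, 0], [-0.5, -11.5, -9.3, -0.38, 0, 0], [-0.5, -13.5, -8, -0.42, 0, 0], [-0.5, -15.5, -6.6, -0.46, 0, 0], [-0.5, -15.5, -6.6, -0.46, 0, 0]],
])

```text
time: 26.08
tool_pos: [391.6, 295.7, 205.2]
tcp_rot: [3.085, -0.001, -1.393]
contact_force: [-0.1, -0.7, -3.0]
width: 19.9
```

```bash
python3 - <<'E'
from h import *
import h
h.ALPHA=0.4; h.GX=-75.
did([-0.5, -15.5, -6.6, -0.46, 0, 0]);s=st()
cv2.imwrite("pics/t22.png",drawscoop("top",manip.snapshot("top"),110,100,4))
cv2.imwrite("pics/s22.png",drawscoop("scene",manip.snapshot("scene"),270,180,5))
T=[B(x,0,z,.18,pt) for x,z,pt in [(-18,75,.54),(-20,72,.62),(-20,70,.70),(-20,68,.78),(-20,66,.86),(-20,66,.95),(-20,66,1.05)]]
rows(T)
E
```

```text
t 26.075 tcp [391.602 295.74  205.247] cmd [390.87  296.182 205.083] rotdiff [0.002 0.001 0.001] F [-0.079 -0.741 -2.996] T [-0.013  0.002  0.042] w 19.86192689394614 
 j [ 0.563 -0.16   1.522  0.021  1.833  1.961]
[-0.016, -7.213, -1.769, -0.081, 0.0, -0.001]
[-0.027, -15.79, -4.745, -0.161, 0.0, -0.001]
[-0.042, -26.757, -7.988, -0.241, 0.0, -0.001]
[-0.056, -38.109, -10.347, -0.321, 0.0, -0.001]
[-0.07, -49.772, -11.794, -0.401, 0.0, -0.001]
[-0.087, -63.042, -14.552, -0.491, 0.001, -0.001]
[-0.106, -78.009, -16.203, -0.591, 0.001, -0.001]
```

View pics/t22.png

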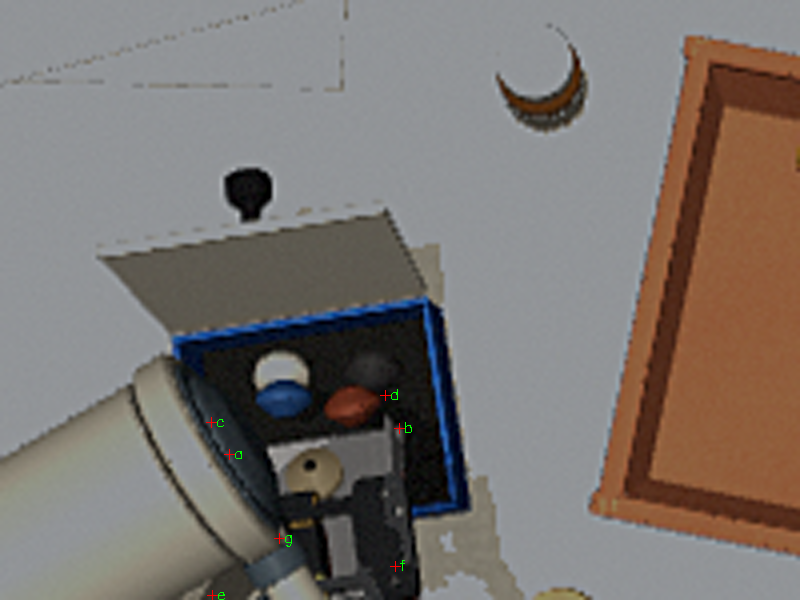

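View pics/s22.png

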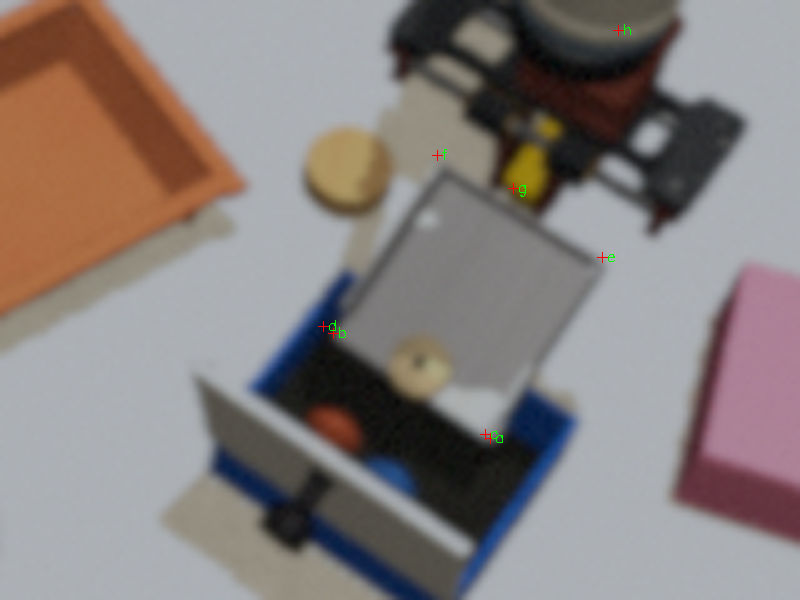

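Four are already in the box (off-white, blue, red, grey) and the buff one is at the lip. Tipping a little more.

Call:
arm_command([
  [[0, -7.2, -1.8, -0.08, 0, 0], [0, -15.8, -4.7, -0.16, 0, 0], [0, -26.7, -8, -0.24, 0, 0], [0, -38, -10.3, -0.32, 0, 0], [0, -38, -10.3, -0.32, 0, 0], [0, -38, -10.3, -0.32, 0, 0]],
])

```text
time: 26.92
tool_pos: [428.3, 303.1, 214.1]
tcp_rot: [2.767, 0.0, -1.391]
contact_force: [-1.1, 0.0, -2.2]
width: 19.7
```

```bash
python3 - <<'E'
from h import *
import h
h.ALPHA=0.4; h.GX=-75.
did([0, -38, -10.3, -0.32, 0, 0]);s=st()
cv2.imwrite("pics/s23.png",drawscoop("scene",manip.snapshot("scene"),270,180,5))
T=[B(-22,0,80,.18,.6),B(-25,0,95,.18,.4),B(-30,0,115,.18,.2),B(-30,0,125,.18,.1)]
rows(T)
E
```

```text
t 26.925 tcp [428.289 303.15  214.058] cmd [428.799 303.034 213.115] rotdiff [ 0.004  0.001 -0.001] F [-1.138  0.015 -2.237] T [ 0.114 -0.306 -0.024] w 19.68680065864156 
 j [0.48  0.196 1.187 0.127 2.114 1.917]
[-0.023, 26.21, 7.771, 0.179, 0.001, -0.001]
[0.012, 52.534, 19.056, 0.379, 0.0, -0.001]
[0.046, 77.419, 29.529, 0.579, 0.0, -0.001]
[0.057, 85.44, 34.665, 0.679, 0.0, -0.001]
```

View pics/s23.png

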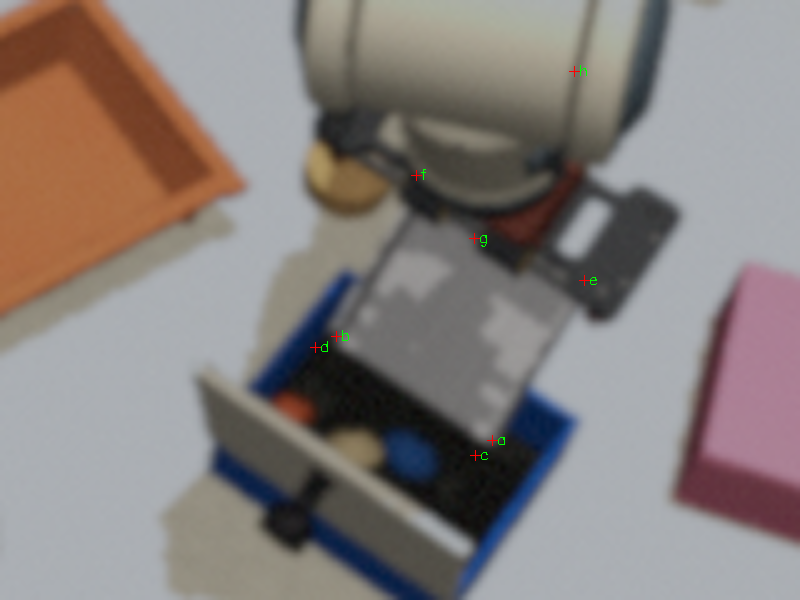

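The pan is empty, with all five in the box. Untilting, then returning to the pad.

```bash
python3 - <<'E'
from h import *
import h
from kin import ik
from scipy.interpolate import PchipInterpolator
h.ALPHA=0.4; h.GX=-75.
p0=B(-30,0,125,.18,.1)
oz=PAD+10*np.array([np.cos(-.171),np.sin(-.171)]); lp=oz+60*np.array([np.cos(-.171),np.sin(-.171)])
K=np.array([[*bxw(-30,0,125),.18,.1],[535,215,128,.1,.05],[575,110,130,.0,.03],[600,0,132,-.08,0],[598,-120,132,-.13,0],[594,-240,132,-.16,0],[*lp,125,-.171,0]])
c=PchipInterpolator(np.arange(len(K)),K);q=manip.state()['joint_positions'];T=[]
for t in np.linspace(0,6,17):
    l=c(t);p,R=tool_from_scoop(scoop_from_lip(l[:3],l[3],l[4]),l[3],l[4]);q2,e=ik(p,R,q);print(l.round(2),round(e,4),np.minimum(q2-LO,HI-q2).min().round(2),np.abs(q2-q).max().round(3),q2.round(2));T.append((p,R));q=q2
for a,b in((0,8),(8,16)):
    print();rows(T[a+1:b+1],*T[a])
print(oz)
E
```

```text
[458.68 308.53 125.     0.18   0.1 ] 0.0 0.28 0.776 [ 0.75 -0.58  1.86 -0.16  1.61  2.11]
[492.06 274.77 126.25   0.15   0.08] 0.0 0.26 0.104 [ 0.65 -0.6   1.87 -0.15  1.58  2.04]
[520.12 239.41 127.36   0.12   0.06] 0.0 0.25 0.1 [ 0.54 -0.61  1.89 -0.14  1.55  1.98]
[541.32 202.49 128.29   0.09   0.05] 0.0 0.24 0.096 [ 0.45 -0.62  1.9  -0.12  1.53  1.92]
[557.71 163.56 129.05   0.05   0.04] 0.0 0.23 0.094 [ 0.36 -0.63  1.9  -0.11  1.52  1.86]
[571.05 123.44 129.76   0.01   0.03] 0.0 0.22 0.095 [ 0.26 -0.64  1.91 -0.09  1.51  1.81]
[583.23  83.08 130.59  -0.02   0.02] 0.0 0.22 0.097 [ 0.16 -0.64  1.92 -0.07  1.5   1.75]
[594.79  42.18 131.54  -0.05   0.01] 0.0 0.21 0.098 [ 0.07 -0.65  1.93 -0.05  1.47  1.69]
[600.     0.   132.    -0.08   0.  ] 0.0 0.21 0.104 [-0.04 -0.65  1.93 -0.02  1.46  1.61]
[599.6  -44.24 132.    -0.1    0.  ] 0.0 0.21 0.114 [-0.15 -0.65  1.93  0.02  1.46  1.52]
[598.69 -89.76 132.    -0.12   0.  ] 0.0 0.22 0.118 [-0.27 -0.64  1.92  0.06  1.46  1.43]
[ 597.66 -135.08  132.     -0.13    0.  ] 0.0 0.25 0.114 [-0.38 -0.61  1.91  0.1   1.46  1.33]
[ 596.5  -180.7  
[... 502 characters left out ...]
1.656, -41.964, 15.878, 0.041, 0.018, 0.055]
[107.499, -54.762, 20.46, 0.053, 0.029, 0.087]
[143.803, -63.422, 23.315, 0.06, 0.042, 0.123]
[180.727, -69.251, 25.272, 0.067, 0.055, 0.159]
[218.196, -73.598, 27.197, 0.078, 0.067, 0.191]
[256.303, -76.987, 29.227, 0.092, 0.079, 0.22]
[295.239, -74.809, 29.082, 0.099, 0.089, 0.244]

[41.311, -2.918, 1.234, 0.0, 0.008, 0.02]
[84.372, -5.497, 2.324, 0.0, 0.015, 0.037]
[127.69, -7.978, 3.373, -0.0, 0.021, 0.05]
[171.561, -10.366, 4.383, 0.0, 0.026, 0.062]
[215.087, -12.168, 5.144, 0.0, 0.03, 0.072]
[257.184, -11.859, 5.667, -0.0, 0.033, 0.077]
[298.29, -6.936, 6.458, 0.0, 0.035, 0.082]
[338.435, 0.865, 7.234, -0.0, 0.035, 0.084]
[ 514.354 -339.102]
```

Call:
arm_command([
  [[0, 12, 3.5, 0.08, 0, 0], [0, 26, 7.8, 0.18, 0, 0], [0, 39, 13.4, 0.28, 0, 0], [0, 52.5, 19, 0.38, 0, 0], [0, 65, 24.3, 0.48, 0, 0], [0, 77.4, 29.5, 0.58, 0, 0], [0, 85.4, 34.7, 0.679, 0, 0], [0, 85.4, 34.7, 0.679, 0, 0]],
])

```text
time: 27.98
tool_pos: [335.6, 286.4, 213.4]
tcp_rot: [-2.838, 0.002, -1.388]
contact_force: [0.5, 0.6, -2.3]
width: 19.8
```

Call:
arm_command([
  [[18, -12, 4.5, 0.012, 0.005, 0.013], [53, -32, 12, 0.032, 0.013, 0.04], [95, -50, 19, 0.05, 0.025, 0.075], [140, -62.5, 23, 0.06, 0.041, 0.12], [180.7, -69.2, 25.3, 0.067, 0.055, 0.159], [218.2, -73.6, 27.2, 0.078, 0.067, 0.191], [256.3, -77, 29.2, 0.092, 0.079, 0.22], [295.2, -74.8, 29, 0.099, 0.089, 0.244]],
])

```text
time: 28.98
tool_pos: [469.5, 8.9, 207.6]
tcp_rot: [-2.741, 0.001, -1.652]
contact_force: [0.1, -0.2, -3.5]
width: 19.5
```

Call:
arm_command([
  [[41.3, -2.9, 1.2, 0, 0.008, 0.02], [84.4, -5.5, 2.3, 0, 0.015, 0.037], [127.7, -8, 3.4, 0, 0.021, 0.05], [171.6, -10.4, 4.4, 0, 0.026, 0.062], [215, -12.2, 5.1, 0, 0.03, 0.072], [260, -12, 5.7, 0, 0.033, 0.077], [305, -6.9, 6.5, 0, 0.035, 0.082], [338.4, 0.9, 7.2, 0, 0.035, 0.084]],
])

```text
time: 29.98
tool_pos: [443.5, -329.5, 200.4]
tcp_rot: [-2.741, 0.001, -1.743]
contact_force: [0.1, -0.2, -2.5]
width: 19.6
```

```bash
python3 - <<'E'
from h import *
import h
h.ALPHA=0.4; h.GX=-75.
did([0, 85.4, 34.7, 0.679, 0, 0]);did([295.2, -74.8, 29, 0.099, 0.089, 0.244]);did([338.4, 0.9, 7.2, 0, 0.035, 0.084]);st()
im=manip.snapshot("top");crop("t24b",im,110,120,200,150,4)
cv2.imwrite("pics/t24.png",drawscoop("top",im,340,120,4))
cv2.imwrite("pics/s24.png",drawscoop("scene",manip.snapshot("scene"),150,60,5))
o,RS=scoop_now();print(o,RS.as_euler('ZYX'))
rows([tool_from_scoop([514.4,-339.1,z],-.171,0) for z in (60,20,8.5)])
E
```

```text
t 29.975 tcp [ 443.465 -329.48   200.409] cmd [ 443.972 -327.074  199.802] rotdiff [ 0.001 -0.     0.   ] F [ 0.095 -0.22  -2.487] T [0.048 0.419 0.039] w 19.646781404111046 
 j [-0.855 -0.357  1.741  0.251  1.445  0.896]
[ 512.106 -342.651  124.297] [-0.175  0.001  0.001]
[-0.1, 24.568, 60.111, 0.001, 0.0, -0.001]
[-0.079, 40.117, 96.965, 0.001, 0.0, -0.001]
[-0.073, 44.587, 107.561, 0.001, 0.0, -0.001]
```

View pics/t24.png

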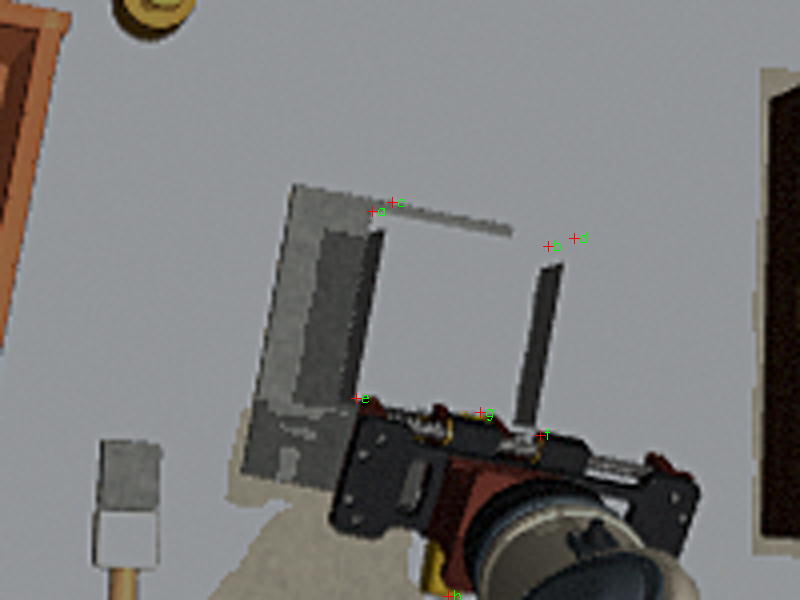

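View pics/t24b.png

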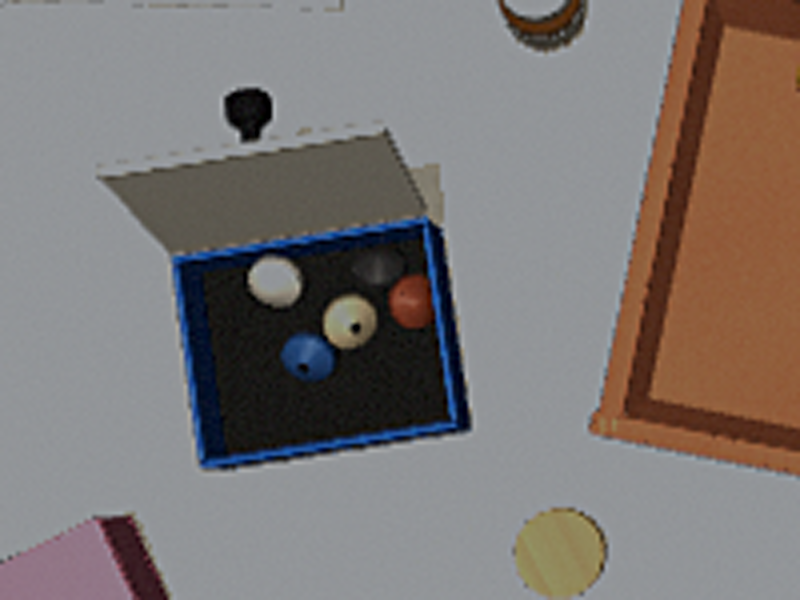

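View pics/s24.png

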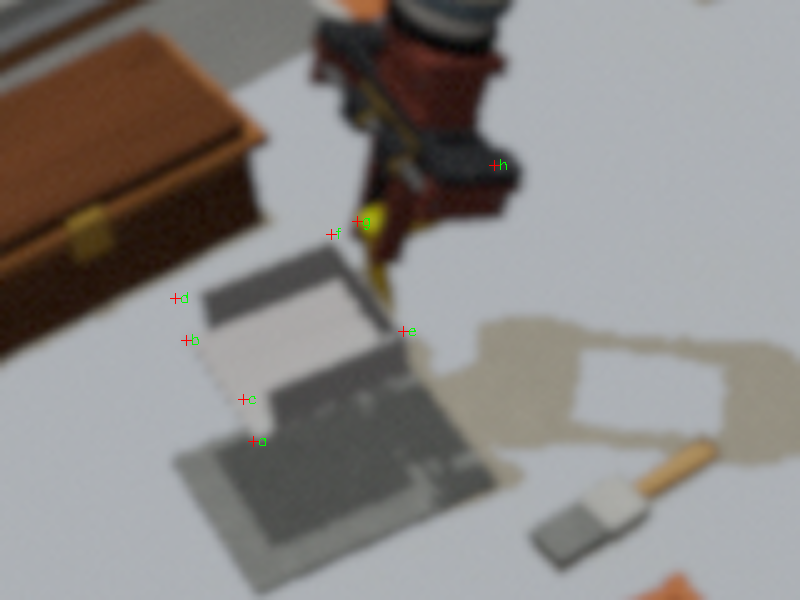

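The five whorls all lie inside the box. Lowering the scoop onto the pad.

Call:
arm_command([
  [[0, 6, 15, 0, 0, 0], [0, 14, 34, 0, 0, 0], [0, 23, 56, 0, 0, 0], [0, 31, 75, 0, 0, 0], [0, 38, 91.5, 0, 0, 0], [0, 42, 101, 0, 0, 0], [0, 43.5, 105, 0, 0, 0], [0, 43.5, 105, 0, 0, 0]],
])

```text
time: 31.08
tool_pos: [445.3, -327.3, 86.9]
tcp_rot: [-2.74, 0.0, -1.742]
contact_force: [-0.5, 0.2, -2.2]
width: 19.8
```

```bash
python3 - <<'E'
from h import *
import h
h.ALPHA=0.4; h.GX=-75.
did([0, 43.5, 105, 0, 0, 0]);st()
o,RS=scoop_now();print(o,RS.as_euler('ZYX'))
p,R=load();rows([(p-[0,0,z],R) for z in (2,4)])
E
```

```text
t 31.075 tcp [ 445.313 -327.289   86.933] cmd [ 444.708 -327.141   86.151] rotdiff [ 0.002 -0.    -0.001] F [-0.491  0.215 -2.224] T [ 0.071  0.429 -0.011] w 19.752857894790807 
 j [-0.848 -0.328  1.92   0.262  1.241  0.847]
[ 515.106 -339.302   12.162] [-0.171 -0.001  0.   ]
[0.001, 0.777, 1.843, 0.0, 0.0, 0.0]
[0.002, 1.555, 3.685, 0.0, 0.0, 0.0]
```

Call:
arm_command([
  [[0, 0.4, 0.9, 0, 0, 0], [0, 0.8, 1.8, 0, 0, 0], [0, 1.2, 2.7, 0, 0, 0], [0, 1.2, 2.7, 0, 0, 0]],
])

```text
time: 31.58
tool_pos: [445.1, -327.1, 83.6]
tcp_rot: [-2.741, 0.001, -1.742]
contact_force: [-0.3, 0.5, -2.0]
width: 20.0
```

```bash
python3 - <<'E'
from h import *
did([0, 1.2, 2.7, 0, 0, 0]);st()
E
```

```text
t 31.575 tcp [ 445.089 -327.099   83.636] cmd [ 444.653 -327.13    83.196] rotdiff [ 0.002 -0.001 -0.001] F [-0.291  0.499 -2.033] T [ 0.108  0.433 -0.049] w 20.031676016078883 
 j [-0.849 -0.327  1.925  0.263  1.236  0.845]
```

Call:
arm_command([
  [[0, 0.4, 0.9, 0, 0, 0], [0, 0.8, 1.8, 0, 0, 0], [0, 0.8, 1.8, 0, 0, 0], [0, 0.8, 1.8, 0, 0, 0]],
])

```text
time: 32.08
tool_pos: [445.7, -327.5, 83.2]
tcp_rot: [-2.738, -0.0, -1.742]
contact_force: [-2.4, 0.9, 6.2]
width: 19.7
```

```bash
python3 - <<'E'
from h import *
did([0, .8,1.8, 0, 0, 0]);st()
E
```

```text
t 32.075 tcp [ 445.699 -327.535   83.224] cmd [ 444.617 -327.123   81.227] rotdiff [ 0.004  0.001 -0.001] F [-2.429  0.899  6.155] T [0.301 0.186 0.073] w 19.672239569879316 
 j [-0.848 -0.327  1.926  0.264  1.232  0.844]
```

In contact. I back off 1.5 mm, release and retreat.

Call:
arm_command([
  [[0, -0.6, -1.3, 0, 0, 0], [0, -0.6, -1.3, 0, 0, 0]],
])

```text
time: 32.33
tool_pos: [445.2, -327.2, 83.2]
tcp_rot: [-2.74, 0.001, -1.742]
contact_force: [0.4, 0.7, 2.1]
width: 20.0
```

Call:
arm_command([
  [[0, 0, 0, 0, 0, 0], [0, 0, 0, 0, 0, 0], [0, 0, 0, 0, 0, 0], [0, 0, -15, 0, 0, 0], [0, 0, -45, 0, 0, 0], [0, 0, -80, 0, 0, 0], [0, 0, -110, 0, 0, 0], [0, 0, -120, 0, 0, 0]],
], claw=70)

```text
time: 33.33
tool_pos: [398.9, -319.8, 197.1]
tcp_rot: [-2.737, -0.003, -1.742]
contact_force: [0.2, 0.2, 0.5]
width: 70.1
```

```bash
python3 - <<'E'
from h import *
did([0,-.6,-1.3,0,0,0]);did([0,0,-120,0,0,0]);st()
o=np.array([514.5,-339,8.]);RS=Rscoop(-.171,0)
cv2.imwrite("pics/t25.png",drawscoop("top",manip.snapshot("top"),340,120,4,o,RS))
cv2.imwrite("pics/s25.png",drawscoop("scene",manip.snapshot("scene"),160,90,6,o,RS))
E
```

```text
t 33.325 tcp [ 398.884 -319.848  197.078] cmd [ 398.693 -319.212  193.22 ] rotdiff [ 0.005  0.003 -0.001] F [0.196 0.239 0.496] T [0.066 0.22  0.014] w 70.12586102192891 
 j [-0.923 -0.472  1.833  0.272  1.48   0.835]
```

View pics/t25.png

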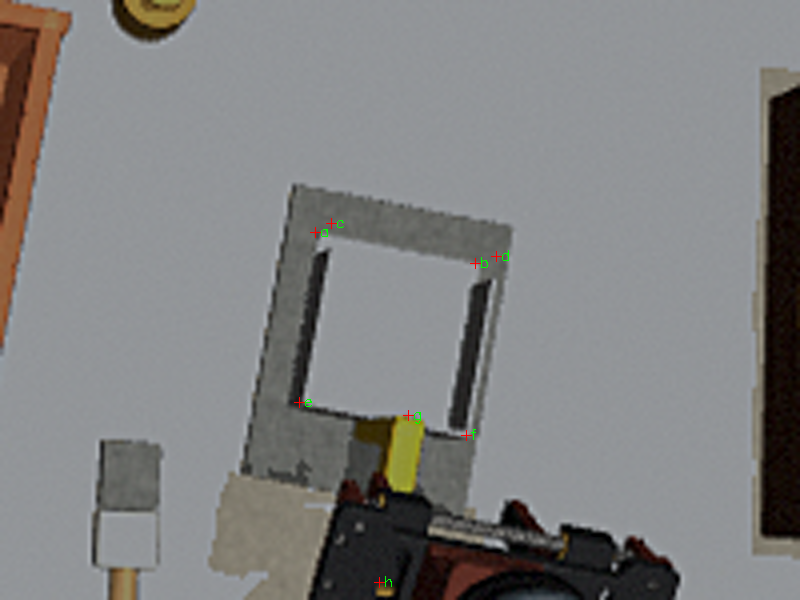

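View pics/s25.png

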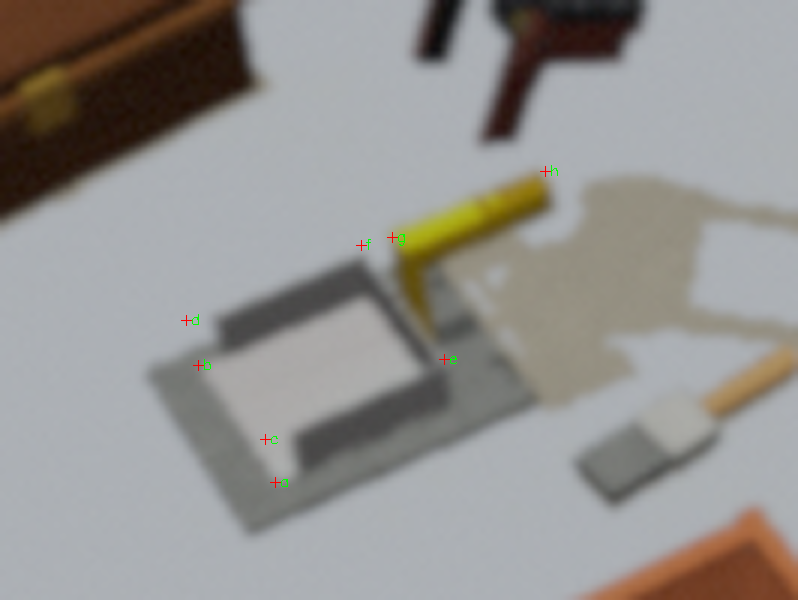

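The scoop stands flat on the pad, about 10 mm from centre. Next is the lid, at about 1.9 rad. I'll push it from behind with the closed fingers at box y = −45, clear of the knob, following its arc.

```bash
cat > lid.py <<'E'
from h import *
from kin import ik
YAW=BXY-np.pi/2
RT=Ro.from_euler('xyz',[np.pi,0,YAW])
def V(x,z,y=-45): # finger near-bottom corner at local x, z -> TCP (tool down)
    w=bxw(x+10,y,0);return np.array([w[0],w[1],z+8]),RT
def corner(th,s=95,ex=0):
    return 70-s*np.cos(th)+(8-ex)*np.sin(th),65+s*np.sin(th)+(8-ex)*np.cos(th)
E
python3 - <<'E'
from lid import *
p,R=load()
w=[(p+[0,0,110],R),(np.array([480.,0,320]),RT),V(150,320),V(150,160)]
q=manip.state()['joint_positions']
for P,RR in w+[V(*corner(t)) for t in (1.57,1.2,.8,.4,0)]:
    q,e=ik(P,RR,q);print(P.round(0),q.round(2),round(e,4),np.minimum(q-LO,HI-q).min().round(2))
# path: 12 rows
pts=[]
rv=(R.inv()*RT).as_rotvec()
rows(w[:3])
print("then");rows(w[3:],*w[2])
for n,P in [("lidtop corner",bxw(123,-85,195)),("knob",[617.6,339,171])]:print(n,proj("top",P),proj("scene",P))
E
```

```text
[ 399. -319.  303.] [-0.92 -0.43  1.61  0.27  1.66  0.89] 0.0 0.43
[480.   0. 320.] [-0.07 -0.19  1.34 -0.    1.99  1.32] 0.0 0.67
[654. 298. 328.] [ 0.38  0.51  0.55 -0.    2.08  1.77] 0.0 0.38
[654. 298. 168.] [ 0.38  0.42  0.96 -0.    1.76  1.77] 0.0 0.79
[583. 285. 168.] [0.4  0.22 1.2  0.   1.72 1.79] 0.0 0.86
[548. 279. 164.] [0.42 0.13 1.31 0.   1.71 1.81] 0.0 0.84
[515. 273. 147.] [0.43 0.05 1.43 0.   1.67 1.82] 0.0 0.83
[492. 269. 117.] [ 0.44 -0.01  1.53  0.    1.62  1.83] 0.0 0.82
[481. 267.  81.] [ 0.44 -0.02  1.61 -0.    1.55  1.84] 0.0 0.81
[-0.057, -42.76, -101.349, 0.0, 0.0, 0.0]
[-328.48, -72.733, -106.729, -0.395, -0.07, -0.347]
[-652.06, -186.44, -67.254, -0.395, -0.07, -0.347]
then
[0.0, -0.0, 160.0, 0.0, 0.0, 0.0]
lidtop corner [206.172 144.287] [303.509 256.974]
knob [171.831 148.224] [327.656 282.005]
```

Call:
arm_command([
  [[0, -20, -48, 0, 0, 0], [-15, -42, -95, -0.03, -0.005, -0.02], [-65, -48, -103, -0.1, -0.015, -0.08], [-120, -53, -104, -0.17, -0.03, -0.15], [-175, -58, -105, -0.24, -0.04, -0.21], [-230, -63, -106, -0.31, -0.055, -0.27], [-285, -69, -106, -0.36, -0.065, -0.32], [-328, -73, -107, -0.395, -0.07, -0.347]],
], claw=0)

```text
time: 34.42
tool_pos: [480.3, 2.1, 318.9]
tcp_rot: [3.139, 0.001, -1.387]
contact_force: [1.0, -1.0, -1.0]
width: 0.7
```

```bash
python3 - <<'E'
from lid import *
did([-328, -73, -107, -0.395, -0.07, -0.347]);st()
rows([V(150,320),V(150,160)])
E
```

```text
t 34.425 tcp [480.308   2.095 318.903] cmd [480.056  -0.497 320.354] rotdiff [-0.003 -0.    -0.004] F [ 1.036 -0.997 -0.976] T [-0.026 -0.05  -0.039] w 0.7149556103523914 
 j [-0.067 -0.189  1.344  0.     1.989  1.32 ]
[-262.902, -224.253, -7.518, -0.0, 0.0, -0.0]
[-262.857, -224.214, 152.482, -0.0, 0.0, -0.0]
```

Call:
arm_command([
  [[-30, -26, -1, 0, 0, 0], [-70, -62, -2, 0, 0, 0], [-112, -98, -4, 0, 0, 0], [-155, -135, -5, 0, 0, 0], [-198, -172, -6, 0, 0, 0], [-238, -206, -7, 0, 0, 0], [-263, -224, -7.5, 0, 0, 0], [-263, -224, -7.5, 0, 0, 0]],
])

```text
time: 35.42
tool_pos: [653.3, 301.1, 323.6]
tcp_rot: [3.137, -0.001, -1.387]
contact_force: [0.6, 0.4, -0.9]
width: 0.7
```

```bash
python3 - <<'E'
from lid import *
did([-263, -224, -7.5, 0, 0, 0]);st()
im=manip.snapshot("scene");crop("s26",im,250,150,160,120,5)
im=manip.snapshot("top");crop("t26",im,110,90,200,150,4)
rows([V(150,160)])
E
```

```text
t 35.425 tcp [653.349 301.109 323.557] cmd [653.404 298.323 327.982] rotdiff [-0.005  0.001 -0.004] F [ 0.558  0.356 -0.866] T [-0.009  0.026 -0.019] w 0.6981685949784978 
 j [ 0.385  0.516  0.553 -0.     2.077  1.772]
[0.143, -0.214, 159.982, -0.0, 0.0, -0.0]
```

View pics/s26.png

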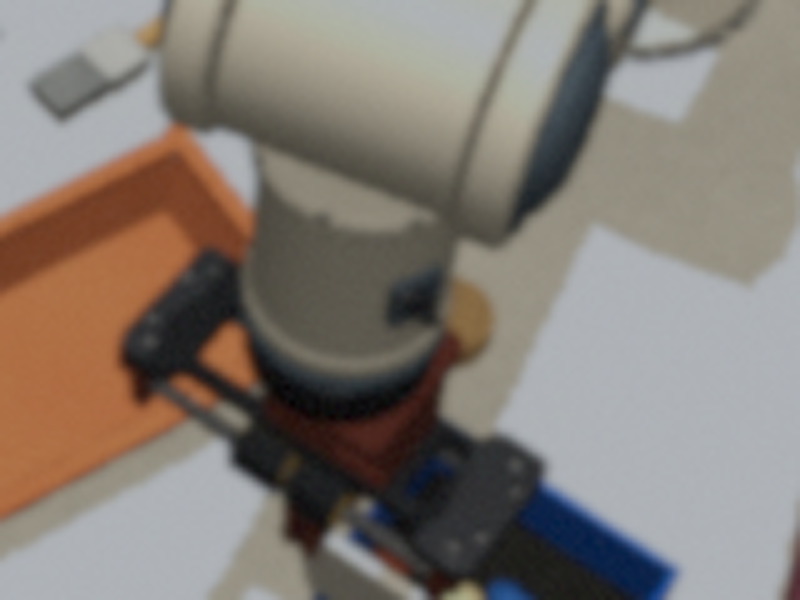

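View pics/t26.png

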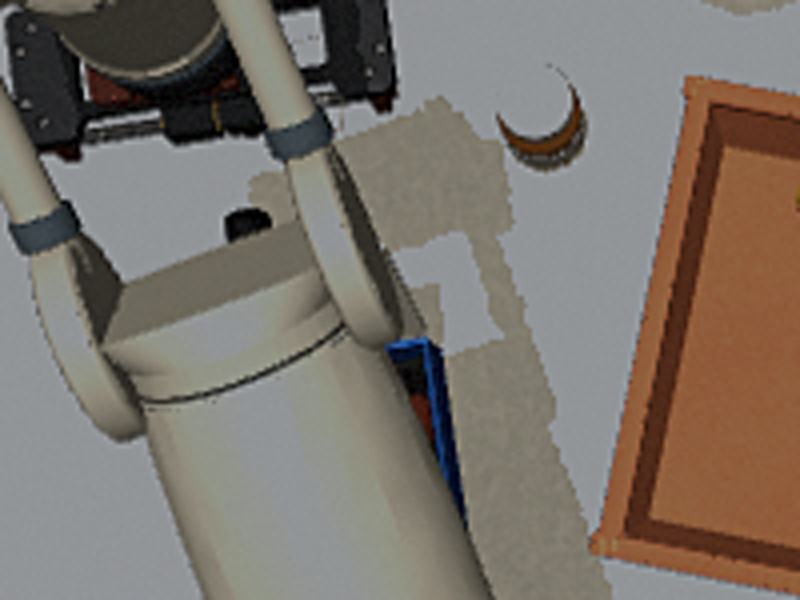

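Call:
arm_command([
  [[0, 0, 25, 0, 0, 0], [0, 0, 65, 0, 0, 0], [0, 0, 105, 0, 0, 0], [0, 0, 140, 0, 0, 0], [0, 0, 158, 0, 0, 0], [0, 0, 160, 0, 0, 0], [0, 0, 160, 0, 0, 0]],
])

```text
time: 36.4
tool_pos: [653.7, 298.5, 170.9]
tcp_rot: [-3.137, 0.0, -1.39]
contact_force: [-0.5, 0.1, 1.0]
width: 0.3
```

```bash
python3 - <<'E'
from lid import *
did([0,0,160,0,0,0]);st()
T=[V(x,160) for x in (135,120,105,92,82)]+[V(*corner(t)) for t in (1.5,1.35)]
rows(T)
im=manip.snapshot("scene");crop("s27",im,250,180,160,120,5)
E
```

```text
t 36.4 tcp [653.651 298.476 170.928] cmd [653.435 298.374 167.982] rotdiff [ 0.004 -0.    -0.001] F [-0.503  0.079  0.997] T [-0.078 -0.041  0.014] w 0.2925064874534709 
 j [ 0.381  0.413  0.962 -0.001  1.762  1.772]
[0.145, 14.786, -0.022, -0.0, 0.0, -0.0]
[0.148, 29.786, -0.025, -0.0, 0.0, -0.0]
[0.151, 44.786, -0.029, -0.0, 0.0, -0.0]
[0.153, 57.786, -0.032, -0.0, 0.0, -0.0]
[0.155, 67.786, -0.035, -0.0, 0.0, -0.0]
[0.157, 78.526, -0.365, -0.0, 0.0, -0.0]
[0.16, 92.786, 0.513, -0.0, 0.0, -0.0]
```

View pics/s27.png

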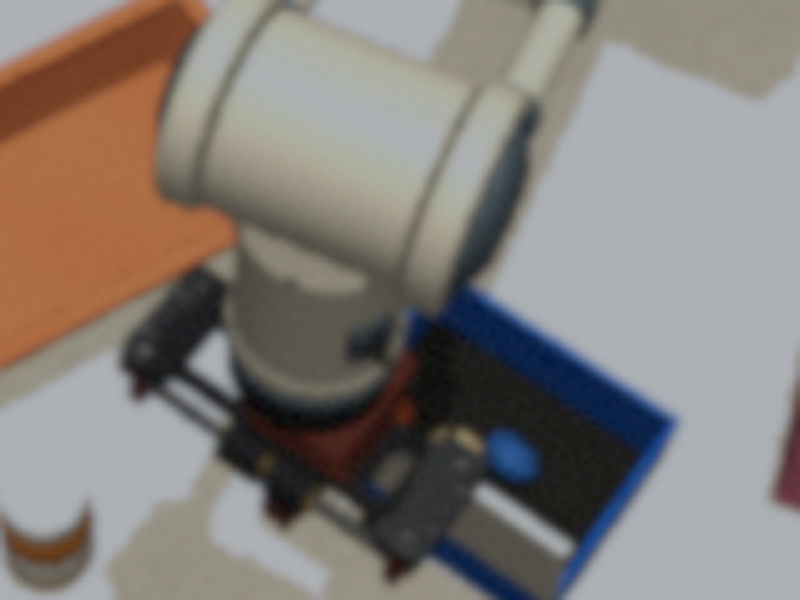

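Behind the lid and clear of the knob. Pushing towards −x.

Call:
arm_command([
  [[0, 10, 0, 0, 0, 0], [0, 20, 0, 0, 0, 0], [0, 30, 0, 0, 0, 0], [0, 40, 0, 0, 0, 0], [0, 50, 0, 0, 0, 0], [0, 60, 0, 0, 0, 0], [0, 70, 0, 0, 0, 0], [0, 78.5, -0.4, 0, 0, 0]],
])

```text
time: 37.45
tool_pos: [575.4, 284.4, 169.0]
tcp_rot: [-3.139, -0.0, -1.39]
contact_force: [0.4, -1.0, -0.9]
width: 0.4
```

```bash
python3 - <<'E'
from lid import *
did([0,78.5,-.4,0,0,0]);st()
rows([V(*corner(t)) for t in (1.35,1.2,1.05,.9,.75,.6,.45,.3)])
im=manip.snapshot("scene");crop("s28",im,250,180,160,120,5)
E
```

```text
t 37.45 tcp [575.384 284.351 168.988] cmd [576.201 284.334 168.363] rotdiff [ 0.002  0.    -0.001] F [ 0.412 -1.007 -0.861] T [ 0.053 -0.241  0.01 ] w 0.3864553811569897 
 j [ 0.406  0.199  1.222 -0.001  1.719  1.796]
[0.16, 14.286, 0.913, -0.0, 0.0, -0.0]
[0.163, 28.255, 3.913, -0.0, 0.0, -0.0]
[0.167, 41.618, 8.967, -0.0, 0.0, -0.0]
[0.171, 54.076, 15.96, -0.0, 0.0, -0.0]
[0.175, 65.35, 24.737, -0.0, 0.0, -0.0]
[0.18, 75.185, 35.1, -0.0, 0.0, -0.0]
[0.185, 83.36, 46.817, -0.0, 0.0, -0.0]
[0.189, 89.694, 59.623, -0.0, 0.0, -0.0]
```

View pics/s28.png

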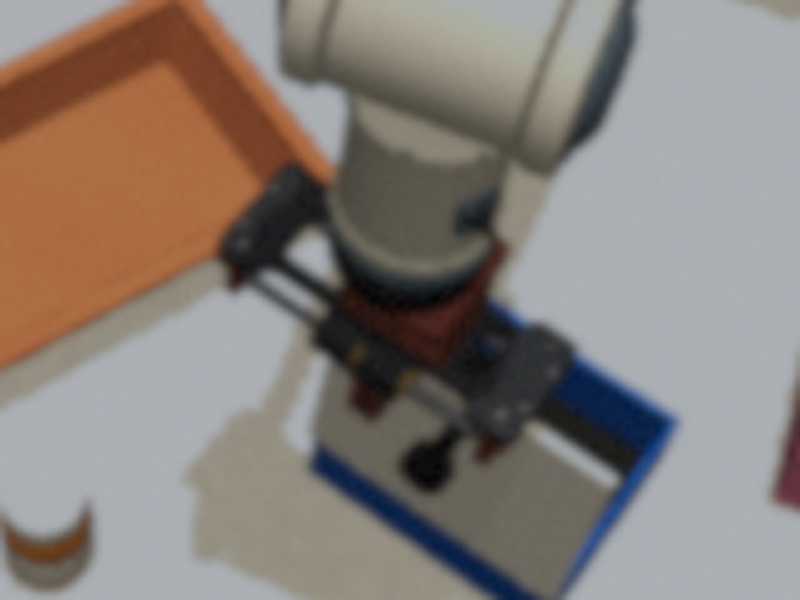

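The lid is about upright and following. Continuing down the arc.

Call:
arm_command([
  [[0, 14.3, 0.9, 0, 0, 0], [0, 28.3, 3.9, 0, 0, 0], [0, 41.6, 9, 0, 0, 0], [0, 54, 16, 0, 0, 0], [0, 65.4, 24.7, 0, 0, 0], [0, 75.2, 35.1, 0, 0, 0], [0, 83.4, 46.8, 0, 0, 0], [0, 89.7, 59.6, 0, 0, 0]],
])

```text
time: 38.5
tool_pos: [487.4, 268.3, 108.9]
tcp_rot: [-3.14, -0.0, -1.39]
contact_force: [1.0, 0.1, 1.3]
width: 0.4
```

```bash
python3 - <<'E'
from lid import *
did([0,89.7,59.6,0,0,0]);st()
rows([V(*corner(t)) for t in (.15,0.05,0)]+[V(corner(0)[0],z) for z in (71,69,67)])
im=manip.snapshot("scene");crop("s29",im,250,180,160,120,5)
E
```

```text
t 38.5 tcp [487.403 268.305 108.896] cmd [487.959 268.31  108.74 ] rotdiff [ 0.002  0.    -0.001] F [1.002 0.073 1.277] T [ 0.029 -0.128  0.048] w 0.4190591650744997 
 j [ 0.442 -0.018  1.557 -0.001  1.6    1.832]
[0.194, 4.342, 13.633, -0.0, 0.0, -0.0]
[0.197, 6.088, 23.001, -0.0, 0.0, -0.0]
[0.198, 6.608, 27.739, -0.0, 0.0, -0.0]
[0.199, 6.608, 29.739, -0.0, 0.0, -0.0]
[0.199, 6.609, 31.739, -0.0, 0.0, -0.0]
[0.2, 6.609, 33.739, -0.0, 0.0, -0.0]
```

View pics/s29.png

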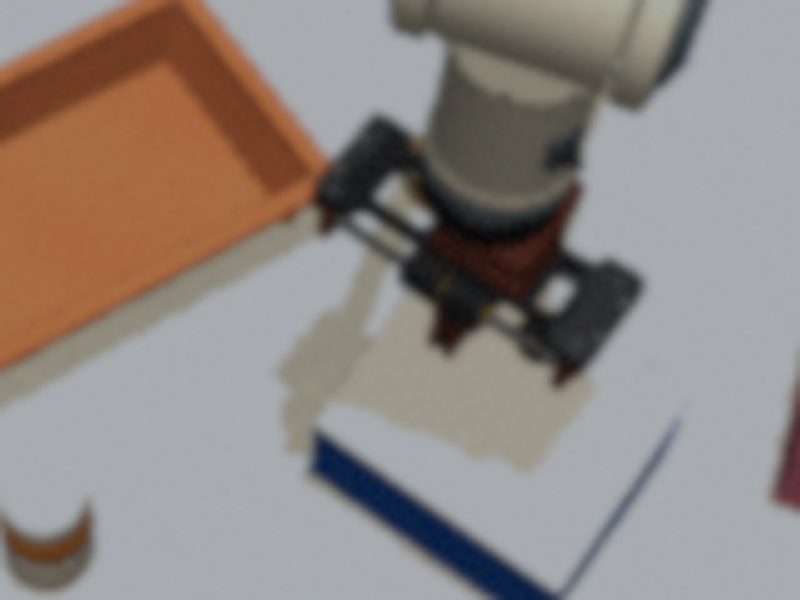

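Call:
arm_command([
  [[0, 4.3, 13.6, 0, 0, 0], [0, 6, 23, 0, 0, 0], [0, 6.6, 27.7, 0, 0, 0], [0, 6.6, 29.7, 0, 0, 0], [0, 6.6, 29.7, 0, 0, 0]],
])

```text
time: 39.17
tool_pos: [481.2, 267.1, 81.7]
tcp_rot: [-3.139, -0.0, -1.39]
contact_force: [-5.7, -3.0, 10.8]
width: 0.5
```

```bash
python3 - <<'E'
from lid import *
did([0,6.6,29.7,0,0,0]);st()
E
```

```text
t 39.175 tcp [481.243 267.103  81.706] cmd [481.471 267.138  79.039] rotdiff [ 0.002  0.    -0.001] F [-5.675 -2.989 10.772] T [-0.546  1.104 -0.036] w 0.46621621031492544 
 j [ 0.445 -0.022  1.61  -0.001  1.551  1.835]
```

Call:
arm_command([
  [[0, 0, 1, 0, 0, 0], [0, 0, 2, 0, 0, 0], [0, 0, 2, 0, 0, 0], [0, 0, 2, 0, 0, 0]],
])

```text
time: 39.67
tool_pos: [481.3, 267.1, 81.5]
tcp_rot: [-3.139, 0.0, -1.39]
contact_force: [-9.5, -5.2, 18.3]
width: 1.1
```

```bash
python3 - <<'E'
from lid import *
did([0,0,2,0,0,0]);st()
E
```

```text
t 39.675 tcp [481.261 267.137  81.508] cmd [481.472 267.139  77.039] rotdiff [ 0.003  0.    -0.001] F [-9.467 -5.196 18.321] T [-0.879  1.816 -0.01 ] w 1.0531990460429457 
 j [ 0.445 -0.022  1.611 -0.001  1.55   1.835]
```

That is a hard stop at the shut height, with the tip at 73.5 against 73 expected. Retreating and checking.

Call:
arm_command([
  [[0, 0, -5, 0, 0, 0], [0, 0, -30, 0, 0, 0], [0, 0, -80, 0, 0, 0], [0, 15, -130, 0, 0, 0], [0, 50, -170, 0, 0, 0], [20, 90, -190, 0, 0, 0], [60, 120, -200, 0, 0, 0], [60, 120, -200, 0, 0, 0]],
])

```text
time: 40.67
tool_pos: [373.4, 185.3, 279.4]
tcp_rot: [-3.135, 0.0, -1.392]
contact_force: [0.7, -0.0, -0.7]
width: 0.4
```

```bash
python3 - <<'E'
from lid import *
did([60,120,-200,0,0,0]);st()
im=manip.snapshot("scene");cv2.imwrite("pics/s30.png",im);crop("s30c",im,280,190,160,120,5)
im=manip.snapshot("top");cv2.imwrite("pics/t30.png",im)
E
```

```text
t 40.675 tcp [373.384 185.263 279.398] cmd [374.099 186.581 276.992] rotdiff [ 0.006 -0.     0.001] F [ 0.66  -0.048 -0.679] T [ 0.042  0.074 -0.   ] w 0.388206303203763 
 j [ 0.38  -0.388  1.576 -0.001  1.947  1.771]
```

View pics/s30c.png

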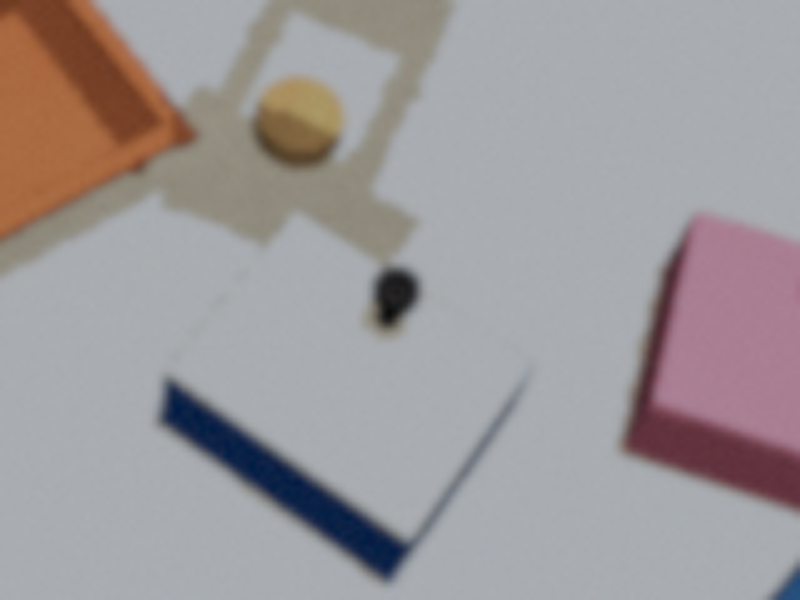

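View pics/t30.png

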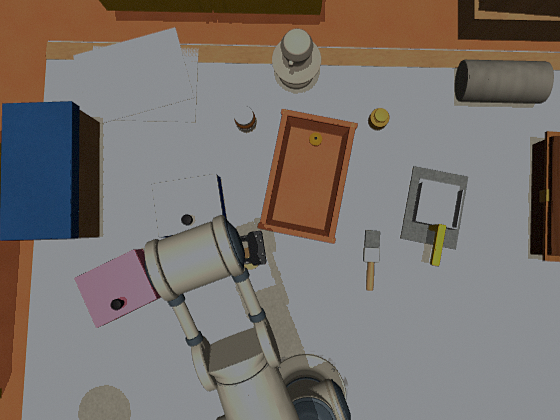

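View pics/s30.png

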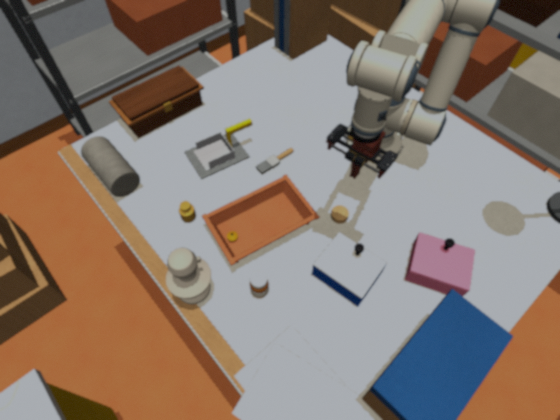

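The lid looks flat on the box, the ochre whorl is in the trough at top (316,139), and the bystanders are where they were. A last numeric check on the knob height, then hand in.

```bash
python3 - <<'E'
from lid import *
P,g=tri((359,248),(187,219));d=P[:2]-BX;c,s=np.cos(BXY),np.sin(BXY)
print(P,g,"box-local",c*d[0]+s*d[1],-s*d[0]+c*d[1])
# lid front corner heights (edge away from hinge), top right hinge etc.
print(tri((280+298/5,190+208/5),(224.5-5,230)))
st(); manip.sign_off()
E
```

```text
[450.359 309.549 107.104] 2.381607015302523 box-local -38.008634659938586 2.494438003901501
(array([430.169, 227.097,  70.754]), np.float64(10.976083094120774))
t 40.775 tcp [374.014 186.64  277.183] cmd [374.099 186.581 276.992] rotdiff [ 0.002 -0.    -0.   ] F [-0.113  0.897 -0.726] T [ 0.03  -0.005  0.012] w 0.669708034557538 
 j [ 0.382 -0.383  1.576 -0.     1.945  1.772]
the job is handed in; nothing more can be done
```

I scooped five whorls (red, buff, blue, grey, off-white) and tipped them low into the blue box. The scoop is back on its pad and the lid is shut. I handed the job in at about 41 s of the 72 s; it reports no verdict.

**Trouble on the way:** on the first lift the scoop turned in the grip, because the loaded pan was too heavy for that hold. The ochre whorl slid off the lip and stayed in the trough. I set the scoop down, regripped the rear of the bar, tipped the nose up and shook the whorls to the back. Then I regripped next to the post and lifted all five without further slip.

**Last checks:**
- **Whorls:** all five were seen inside the box before the lid went down, and the ochre one is in the trough.
- **Scoop:** it stands flat on the pad, about 10 mm from the pad's centre.
- **Lid:** I pressed it to a hard stop, with the fingertip at 73.5 mm against 73 mm expected. The knob measured 107 mm high, against about 108 mm if shut.
- **Bystanders:** the jar, brush, roll and weight look unmoved in the pictures.
- **Robot:** the arm was clear of everything when I handed in.

**Disagreements:** one lid-corner check had a poor ray match (11 mm miss), so I did not rely on it. The scene camera ran a few mm off the predicted positions throughout.

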